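# Put the sharpening stones away in their fitted case

### The arm

A 6-joint arm with a two-finger parallel gripper is mounted at the origin on a cart in front of the work surface, level with it; the furniture and walls round the work are solid. World frame = base frame: x ahead of the robot, y to its left, z up, the work surface at z = 0. Lengths are in m, angles in degrees, forces in N, time in s.
With the tool pointing down it reaches from about 0.425 to 0.95 m from the base axis. Payload 3.5 kg.
Tool frame: the origin (TCP) lies midway between the tips of the shut fingers; the grasp point (between the pads) lies 19 mm behind it; z points along the fingers, y is the direction in which the jaws open and shut (so a half turn about z gives the same grasp; the last joint's range is limited). The gripper opens to 85 mm and grips with 20 to 120 N. Pads are 22 mm wide; open, the fingers measure 114 mm over their backs; the gripper's body (76 mm by 85 mm) begins 54 mm behind the grasp point. The pads swing forward as they close: fully open they stand 13 mm farther back than shut.
Start: joints at [-80.501, 16.404, 90.338, -0, 73.258, -8.594], TCP at [0.21, -0.642, 0.231] pointing down, gripper open.
Joint ranges: [-158.93, 158.93], [-51.34, 127.21], [12.03, 142.37], [-87.48, 267.48], [13.55, 161.25], [-162.69, 162.69]. Speed limits (degrees/s): [159.86, 159.86, 180, 180, 180, 180].

### API

Orientations are given as a 3x3 rotation matrix whose columns are the frame's x, y, z axes.
In Python, from plant import robot, imaging gives the robot as it stands.
- The arm moves only by the shell command python3 -m inch 'ROWS' [FORCE]. ROWS is JSON, a list of rows, each an object of numbers: "dx", "dy", "dz": the shift along the world's x, y, z in mm; "wx", "wy", "wz": the turn, a rotation vector about the world's x, y, z in degrees; "grip": the opening, from -1 (shut) to 1 (fully open). A call has exactly 10 rows; each row is the pose to reach, as a shift and turn from the pose commanded when the call began; what a row does not reach only later rows make up. A row lasts 1/12 s, in which the tool goes at most 41.7 mm and 7.16 degrees, less where a joint would pass 70% of its speed; a pose out of reach is approached as far as the arm can. A call with a gripper value outside its range is refused whole. The fingers move at their own pace and stop on an object; FORCE is the grip in N (left out, the last holds). Time passes only in rows, so rows that repeat a pose let the fingers close, or fill a call up. It gives the time, the measured TCP pose, the force and the opening at its end, in the units of the state.
- robot.read_state(): the state, without advancing time (a new reading comes with each control period).
- imaging.snapshot(name): name is "side" or "top" or "wrist"; returns the picture (420x560x3 uint8, blue, green, red); there is no depth.
- imaging.get_calibration(name): a dict with "mtx" (3x3 intrinsics, pixels), "D" ([k1, k2, p1, p2, k3] as OpenCV has them; the pictures are not rectified), "R" (3x3) and "t" (3): a world point X has camera coordinates R X + t; the wrist camera has in their place "tool_from_camera" (4x4, takes a point from camera to tool coordinates, whose origin is the TCP and whose axes are the flange's). Camera axes: x right, y down, z forward; pixel columns grow to the right and rows downward; lengths in m; the calibration is good to about 2 mm. A picture is of the moment at which its call begins: read the wrist's pose just before it. get_calibration takes no time and is no camera call.
- robot.finish_job(): hands the job in, once; it reports no verdict.
The state is a dict: "clock": time; "qpos": joint angles; "qd": joint speeds; "joint_efforts": joint torques, N m; "ee_pos": TCP position; "tool_rot": TCP orientation; "contact_force": force on the tool from outside, world axes, zero at the start; "moment": the same for the moment, N m; "width": finger opening in m.
Only numpy, scipy, OpenCV 4.12 (cv2) and the standard library are available. Lean on these libraries where they do the work, as an engineer would, in place of code of your own. Each camera call takes 0.05 s, during which the arm holds its last target.

### The job

The knives are sharpened, so put the sharpening stones away: lever the stiff lid of the wooden case up with the blade of the palette knife in the notch under the lid, swing the lid open and lay the knife back down flat on the worktop. Lay each stone on the worktop flat and square, right down in the recess of the case that is cut for its size, then shut the lid fully. Leave the bottle, the dish and the glass behind alone.

Things in the scene. Friction and masses are not known exactly. Their poses are not given: they have to be found in the camera images.
- case_lid (a joint): opening angle of the lid of the wooden case, rad: 0 shut, grows as it opens, stop at 1.95 (leaning back past upright). The hinge lies along the case's x at its +y end; it is stiff and the lid (150 g) stays at whatever angle it is left; about 2 N at its free edge moves it
- case_notch (a point): mouth of the 64 mm wide, 10 mm high notch under the lid's 5 mm end wall, at the case's free (-y) end; point at mid-height, 5 mm above the rim of the base. A blade goes in along the case's +y and is raised; the shut lid is hollow (22 mm high). Axes of the case, z up. The case is fixed, 158 (x) x 250 (y) mm, base 38 mm high, shut lid's top 64 mm up
- case_hinge (a point): middle of the lid's hinge axis, 38 mm above the worktop, at the +y end of the case; axes of the case. The lid reaches 250 mm from it to the case's -y when shut, and its outer face lies 26 mm above the plane of the hinge and rim
- lid_edge (a point): middle of the outer top edge of the lid at its free end, 250 mm from the hinge; moves with the lid (y axis along the lid to the hinge, z out of its outer face)
- recess_wide (a point): centre of the floor of the recess for the wide stone; 122 x 56 mm, longer along the case's x, floor 28 mm above the worktop, 10 mm deep below the flat cork deck (38 mm high, level with the rim); axes of the case. It is the recess nearest the notch; 25 mm or more of flat deck lies between recesses
- recess_medium (a point): centre of the floor of the middle recess, for the medium stone; 134 x 46 mm, longer along the case's x, otherwise as the wide one
- recess_slim (a point): centre of the floor of the recess nearest the hinge, for the slim stone; 108 x 36 mm, longer along the case's x, otherwise as the wide one
- stone_wide_center (a point): centre of the wide sharpening stone: plain block 118 (x) x 52 (y) x 24 (z) mm, 0.31 kg, lying flat; seated, its top stands 14 mm above the deck. Either end and either face may go either way
- stone_medium_center (a point): centre of the medium sharpening stone: block 130 (x) x 42 (y) x 24 (z) mm, 0.28 kg
- stone_slim_center (a point): centre of the slim sharpening stone: block 104 (x) x 32 (y) x 24 (z) mm, 0.17 kg
- knife_handle (a point): middle of the palette knife's straight wooden handle, 85 (x) x 22 (y) x 18 (z) mm, lying flat on the worktop, centre 9 mm up; x points along the handle to the blade, z up. The knife weighs 90 g
- knife_tip (a point): rounded tip of the palette knife's steel blade, 137 mm from the middle of the handle along its x; blade 95 mm long, 26 mm wide, 3 mm thick, level with the middle of the handle, its flat side level when the knife lies down
- sauce_bottle: sauce bottle, 60 mm across, 201 mm tall, standing behind the work; origin under its middle; leave alone
- small_dish: shallow dish, 134 mm across, 36 mm high, behind the work; origin under its middle; leave alone
- tumbler: drinking glass, 84 mm across, 90 mm tall, behind the work; origin under its middle; leave alone

How it is judged (in metres and radians):
On the way, in this order (a step that is already met when the one before it is completed fails the run):
1. the blade of the palette knife levers the lid up, the fingers not on the lid (value of joint case_lid between 0.08 and 0.6 rad and contact force between palette_knife and case_lid above 0.3 N and contact force between the fingers and case_lid below 0.2 N), for 0.1 s.
2. the lid stands open (value of joint case_lid above 1.3 rad), for 0.2 s.
At the end, for the whole second after the job is handed in: every stone that is present lies in the recess of its own size: centre within 5 mm of the recess's centre, within 3 mm of full depth, flat within 0.05 rad and square within 0.06 rad; the lid is shut (under 0.03 rad), and the palette knife lies flat and at rest on the worktop (horizontal distance between stone_wide_center and recess_wide below 0.005 m and z of stone_wide_center in the frame of recess_wide below 0.015 m and angle between the z axis of stone_wide_center and the z axis of recess_wide, either way round below 0.05 rad and angle between the x axis of stone_wide_center and the x axis of recess_wide, either way round below 0.06 rad and horizontal distance between stone_medium_center and recess_medium below 0.005 m and z of stone_medium_center in the frame of recess_medium below 0.015 m and angle between the z axis of stone_medium_center and the z axis of recess_medium, either way round below 0.05 rad and angle between the x axis of stone_medium_center and the x axis of recess_medium, either way round below 0.06 rad and horizontal distance between stone_slim_center and recess_slim below 0.005 m and z of stone_slim_center in the frame of recess_slim below 0.015 m and angle between the z axis of stone_slim_center and the z axis of recess_slim, either way round below 0.05 rad and angle between the x axis of stone_slim_center and the x axis of recess_slim, either way round below 0.06 rad and value of joint case_lid below 0.03 rad and height (world z) of knife_handle below 0.015 m and height (world z) of knife_tip below 0.02 m and linear speed of palette_knife below 0.02 m/s); the robot touches nothing.
It fails at once if the bottle, the dish or the glass is moved by more than 25 mm (distance of any of sauce_bottle, small_dish, tumbler from where it was at the start of the episode above 0.025 m).
Of stone_wide, stone_medium, stone_slim only 2 to 3 are there at a start; the rules pass over those that are not, and their reading is None.
At some moment in a run one of stone_wide, stone_medium, stone_slim may be knocked a few centimetres aside while the robot is not near it.
It also fails if it takes over 210 s, if anything falls off the work surface, if the arm or the gripper's body presses on something with over 40 N, if the wrist force passes 120 N, or if a joint passes its speed limit or range.

## Working session

There is one attempt and no reset: what is moved stays moved. The work goes in short steps, Python scripts to look and compute and a shell command to move; the robot and the scene stay as the last step left them, time stands still between calls to the robot, and variables do not carry over. Pictures are saved under pics/ and viewed, and the job is handed in when it is done.

```bash
ls; mkdir -p pics
python3 - <<'E'
from plant import robot, imaging
import cv2
s=robot.read_state(); print(s)
for n in ["top","side","wrist"]:
    cv2.imwrite(f"pics/{n}0.png",imaging.snapshot(n))
    print(n,imaging.get_calibration(n))
E
```

```text
pics
{'clock': 0.0, 'qpos': array([-8.05009268e+01,  1.64568320e+01,  9.04246549e+01,  1.03097845e-04,
        7.32573319e+01, -8.59434065e+00]), 'qd': array([ 0.02800543,  0.01572461,  0.06188153, -0.05814377,  0.01671429,
        0.04096421]), 'joint_efforts': array([-5.89146184e-04, -4.05981338e+01, -2.92623210e+01, -1.84739451e-04,
        5.80698557e-03,  2.37296049e-06]), 'ee_pos': array([ 0.20955047, -0.6409482 ,  0.22989025]), 'tool_rot': array([[ 9.50551672e-01,  3.10566193e-01, -3.98146034e-04],
       [ 3.10566236e-01, -9.50548737e-01,  2.38990447e-03],
       [ 3.63766324e-04, -2.39537841e-03, -9.99997065e-01]]), 'contact_force': array([-0.5056868 , -0.41320694, -0.31160485]), 'moment': array([-0.00237288,  0.03080635,  0.02442284]), 'width': 0.08514067250612332}
top {'mtx': array([[389.6886665 ,   0.        , 276.89300577],
       [  0.        , 389.6886665 , 207.95478003],
       [  0.        ,   0.        ,   1.        ]]), 'D': array([-0.04327238,  0.        ,  0.        ,  0.        ,  0.        ]), 'R': array([[-7.45215091e-03, -9.99972227e-01, -1.03752378e-04],
   
[... 524 characters left out ...]
0.47925987, -0.75161555, -0.45319317]]), 't': array([0.45964016, 0.24212774, 1.1183099 ])}
wrist {'mtx': array([[321.29668822,   0.        , 279.83435021],
       [  0.        , 321.29668822, 210.4762038 ],
       [  0.        ,   0.        ,   1.        ]]), 'D': array([-0.00750761,  0.        ,  0.        ,  0.        ,  0.        ]), 'tool_from_camera': array([[-7.29871770e-04, -9.58657480e-01, -2.84561598e-01,
         7.16475206e-02],
       [ 9.99999122e-01, -1.01442157e-03,  8.52580582e-04,
         4.49522158e-04],
       [-1.10599817e-03, -2.84560726e-01,  9.58657379e-01,
        -1.42058402e-01],
       [ 0.00000000e+00,  0.00000000e+00,  0.00000000e+00,
         1.00000000e+00]])}
```

View pics/top0.png

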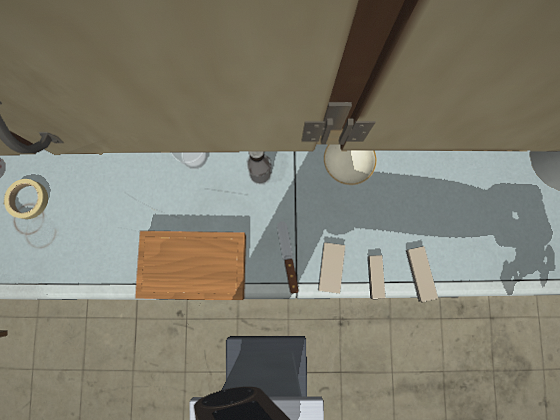

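View pics/side0.png

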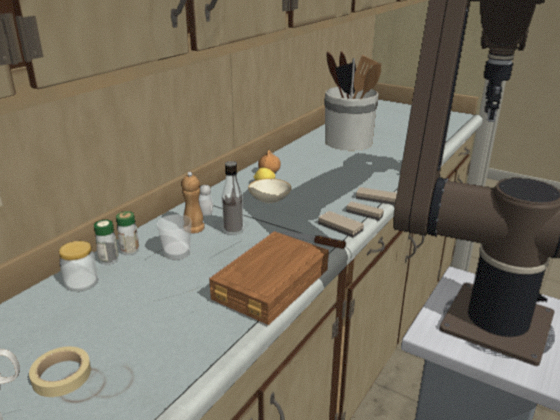

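View pics/wrist0.png

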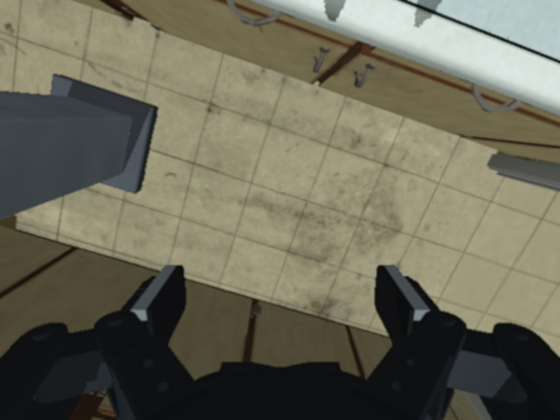

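The top view shows the case at cols 137–244, rows 230–300, with its hinges on the left (world +y). The knife handle is near (291,276) with the blade up to about (280,235). The three stones are at about (332,268), (376,275) and (422,274).

```bash
cat > h.py <<'E'
import numpy as np, cv2
from plant import robot, imaging
def cam(n,s=None):
    c=imaging.get_calibration(n)
    if n!="wrist": return c["mtx"],c["D"],np.array(c["R"]),np.array(c["t"])
    T=c["tool_from_camera"]; Rw=s["tool_rot"]@T[:3,:3]; p=s["tool_rot"]@T[:3,3]+s["ee_pos"]
    return c["mtx"],c["D"],Rw.T,-Rw.T@p
def unproj(c,uv,z):
    K,D,R,t=c; uv=np.array(uv,float).reshape(-1,1,2)
    n=cv2.undistortPoints(uv,K,D).reshape(-1,2)
    d=np.c_[n,np.ones(len(n))]@R; o=-R.T@t
    z=np.broadcast_to(z,(len(n),))
    return o+d*((z-o[2])/d[:,2])[:,None]
def proj(c,X):
    K,D,R,t=c
    return cv2.projectPoints(np.array(X,float).reshape(-1,1,3),cv2.Rodrigues(R)[0],t,K,D)[0].reshape(-1,2)
def crop(img,x0,y0,x1,y1,k,name):
    cv2.imwrite("pics/"+name,cv2.resize(img[y0:y1,x0:x1],None,fx=k,fy=k,interpolation=cv2.INTER_CUBIC))
E
python3 - <<'E'
from h import *
im=cv2.imread("pics/top0.png")
crop(im,260,215,460,315,4,"t0a.png")
crop(im,120,215,310,315,4,"t0b.png")
im=cv2.imread("pics/side0.png")
crop(im,200,160,400,320,4,"s0a.png")
E
```

```text
(no output)
```

View pics/t0a.png

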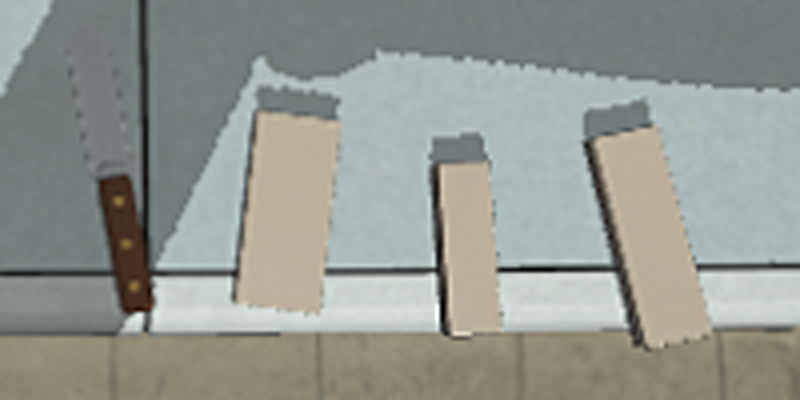

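View pics/t0b.png

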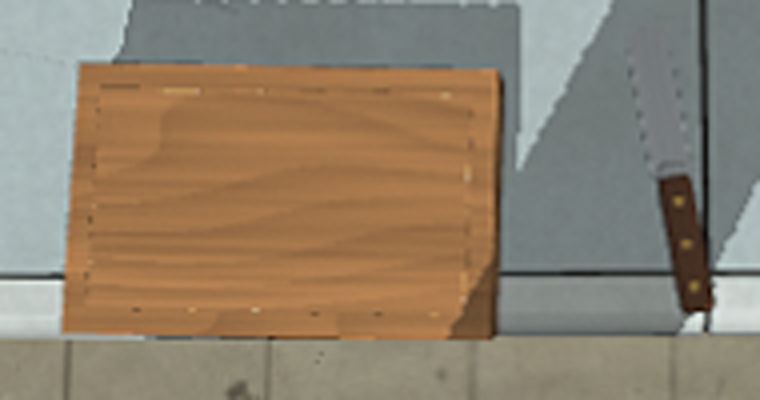

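View pics/s0a.png

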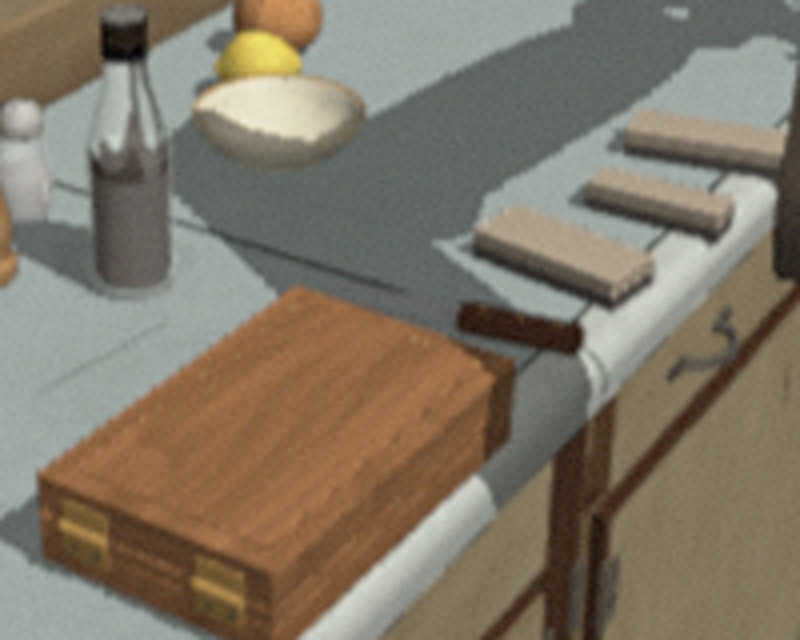

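In the zoomed top view the stones from left to right are wide, slim and medium, and the corners are readable. The knife blade points away from the robot. Next I'll compute poses from these.

Run:
```python
from h import *
from scipy.optimize import least_squares
c=cam("top")
def rect(pts,off,k,z,L,W,name):
    # pts: TL,TR,BR,BL in the zoomed crop; long dim = from far to near
    uv=np.array(pts,float)/k-0.5+0.5/k+np.array(off)
    w=unproj(c,uv,z)[:,:2]
    def f(p):
        R=np.array([[np.cos(p[2]),-np.sin(p[2])],[np.sin(p[2]),np.cos(p[2])]])
        q=np.array([[L/2,W/2],[L/2,-W/2],[-L/2,-W/2],[-L/2,W/2]])@R.T+p[:2]
        return (q-w).ravel()
    r=least_squares(f,[*w.mean(0),0])
    print(name,r.x[:2].round(4),np.degrees(r.x[2]).round(2),"res mm",(r.fun*1000).round(1),"edges",np.linalg.norm(w[0]-w[3]).round(4),np.linalg.norm(w[0]-w[1]).round(4))
rect([(257,112),(340,122),(320,313),(235,302)],(260,215),4,.024,.118,.052,"wide")
rect([(438,163),(488,160),(501,332),(450,335)],(260,215),4,.024,.104,.032,"slim")
rect([(594,140),(656,126),(712,333),(647,347)],(260,215),4,.024,.130,.042,"medium")
rect([(79,64),(498,69),(494,339),(63,331)],(120,215),4,.064,.158,.250,"case")
rect([(99,179),(129,174),(154,309),(125,313)],(260,215),4,.018,.085,.022,"handle")
tip=unproj(c,np.array([(94,27)])/4+np.array([260,215]),.009);print("tip",tip)
# bottle etc
print(unproj(c,[(260,180),(350,180),(190,165)],[0,.0,0]))
```

```text
wide [ 0.4604 -0.1857] -7.96 res mm [ 1.4  0.2  0.8 -0.4 -1.2 -0.1 -1.   0.3] edges 0.1156 0.0513
slim [ 0.438  -0.2953] 1.64 res mm [ 0.7  0.7  0.1 -0.5 -0.6 -0.6 -0.1  0.4] edges 0.1032 0.0309
medium [ 0.4434 -0.408 ] 11.48 res mm [ 1.   1.2  1.2 -0.8 -0.8 -0.6 -1.4  0.2] edges 0.1274 0.04
case [0.4691 0.15  ] -0.98 res mm [ 1.  -0.3  1.3 -0.8 -0.6  0.5 -1.6  0.5] edges 0.1554 0.2495
handle [ 0.4421 -0.0874] 10.01 res mm [ 0.8  1.8  1.7 -1.5 -0.5 -2.2 -2.1  1.9] edges 0.0822 0.0187
tip [[ 0.57556883 -0.06993183  0.009     ]]
[[ 6.86174308e-01 -1.04189815e-02  0.00000000e+00]
 [ 6.84538668e-01 -2.43557810e-01  1.11022302e-16]
 [ 7.27961814e-01  1.72469688e-01  0.00000000e+00]]
```

```bash
python3 -m inch '[{"dx":30,"dy":30},{"dx":60,"dy":65},{"dx":90,"dy":105,"wz":-2},{"dx":120,"dy":140,"wz":-4},{"dx":150,"dy":175,"wz":-6},{"dx":170,"dy":210,"wz":-8},{"dx":185,"dy":245,"wz":-8},{"dx":200,"dy":280,"wz":-8},{"dx":215,"dy":315,"wz":-8},{"dx":225,"dy":350,"wz":-8}]' 60 && python3 -m inch '[{"dx":3,"dy":35},{"dx":6,"dy":70},{"dx":9,"dy":105},{"dx":12,"dy":140},{"dx":18,"dy":170},{"dx":24,"dy":195},{"dx":27,"dy":207},{"dx":27,"dy":207},{"dx":27,"dy":207},{"dx":27,"dy":207}]'
python3 - <<'E'
from h import *
s=robot.read_state(); cv2.imwrite("pics/w1.png",imaging.snapshot("wrist"))
np.savez("w1.npz",**{k:s[k] for k in("ee_pos","tool_rot")}); print(s["ee_pos"],s["tool_rot"].round(3),s["qpos"].round(1))
E
```

```text
[ 0.20956735 -0.64111829  0.23022859] [[ 0.951  0.311 -0.   ]
 [ 0.311 -0.951  0.002]
 [ 0.    -0.002 -1.   ]] [-80.5  16.4  90.4  -0.   73.3  -8.6]invalid input at $[0]: expected keys dx, dy, dz, wx, wy, wz, grip
```

View pics/w1.png

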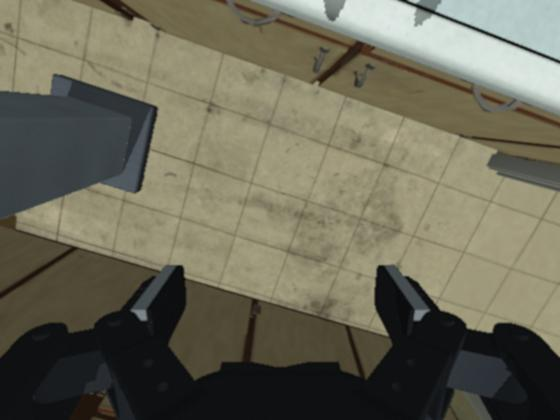

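The picture is unchanged because the move was refused: every row needs all seven keys.

```bash
python3 -m inch '[{"dx":30,"dy":30,"dz":0,"wx":0,"wy":0,"wz":0,"grip":1},{"dx":60,"dy":65,"dz":0,"wx":0,"wy":0,"wz":0,"grip":1},{"dx":90,"dy":100,"dz":0,"wx":0,"wy":0,"wz":-2,"grip":1},{"dx":115,"dy":132,"dz":0,"wx":0,"wy":0,"wz":-4,"grip":1},{"dx":140,"dy":165,"dz":0,"wx":0,"wy":0,"wz":-6,"grip":1},{"dx":160,"dy":200,"dz":0,"wx":0,"wy":0,"wz":-8,"grip":1},{"dx":175,"dy":237,"dz":0,"wx":0,"wy":0,"wz":-8,"grip":1},{"dx":190,"dy":275,"dz":0,"wx":0,"wy":0,"wz":-8,"grip":1},{"dx":205,"dy":312,"dz":0,"wx":0,"wy":0,"wz":-8,"grip":1},{"dx":220,"dy":350,"dz":0,"wx":0,"wy":0,"wz":-8,"grip":1}]' 60 && python3 -m inch '[{"dx":3,"dy":35,"dz":0,"wx":0,"wy":0,"wz":0,"grip":1},{"dx":6,"dy":70,"dz":0,"wx":0,"wy":0,"wz":0,"grip":1},{"dx":9,"dy":105,"dz":0,"wx":0,"wy":0,"wz":0,"grip":1},{"dx":12,"dy":140,"dz":0,"wx":0,"wy":0,"wz":0,"grip":1},{"dx":20,"dy":170,"dz":0,"wx":0,"wy":0,"wz":0,"grip":1},{"dx":28,"dy":195,"dz":0,"wx":0,"wy":0,"wz":0,"grip":1},{"dx":32,"dy":207,"dz":0,"wx":0,"wy":0,"wz":0,"grip":1},{"dx":32,"dy":207,"dz":0,"wx":0,"wy":0,"wz":0,"grip":1},{"dx":32,"dy":207,"dz":0,"wx":0,"wy":0,"wz":0,"grip":1},{"dx":32,"dy":207,"dz":0,"wx":0,"wy":0,"wz":0,"grip":1}]'
cat > snap.py <<'E'
import sys
from h import *
n=sys.argv[1]; s=robot.read_state(); im=imaging.snapshot("wrist"); cv2.imwrite(f"pics/{n}.png",im)
np.savez(n+".npz",ee_pos=s["ee_pos"],tool_rot=s["tool_rot"]); print(round(s["clock"],2),s["ee_pos"].round(4),"yaw",np.degrees(np.arctan2(s["tool_rot"][1,0],s["tool_rot"][0,0])).round(2),s["qpos"].round(1),s["contact_force"].round(1))
E
python3 snap.py w1
```

```text
clock: 1.03
ee_pos: [0.4294, -0.2911, 0.2312]
tool_rot: [[0.985, 0.175, 0.0], [0.175, -0.985, 0.0], [0.0, -0.0, -1.0]]
contact_force: [-0.1, -0.7, -0.3]
width: 0.0852
clock: 1.87
ee_pos: [0.4609, -0.0867, 0.2312]
tool_rot: [[0.985, 0.175, -0.0], [0.175, -0.985, -0.0], [-0.0, 0.0, -1.0]]
contact_force: [-1.2, 0.8, 0.2]
width: 0.0852
1.87 [ 0.4609 -0.0867  0.2312] yaw 10.08 [-23.1 -10.5 118.4  -0.   72.1  56.9] [-1.2  0.8  0.2]
```

View pics/w1.png

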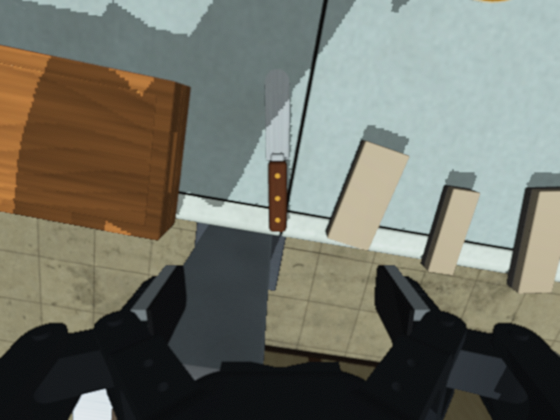

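The wrist view shows the knife handle from (269,162) to (287,231) and the blade tip near (277,69). The case is at the left and its free end wall is at cols 160–190.

Run:
```python
from h import *
s=np.load("w1.npz"); c=cam("wrist",s)
w=unproj(c,[(268.5,162),(286.5,162),(288,231),(270,232)],.018); print(w.round(4), w.mean(0)); 
ax=(w[0]+w[1]-w[2]-w[3])[:2]; print(np.degrees(np.arctan2(ax[1],ax[0])), np.linalg.norm(ax)/2)
t=unproj(c,[(277.5,68)],.0105); d=(t-w.mean(0))[0]; print(t,np.degrees(np.arctan2(d[1],d[0])),np.linalg.norm(d[:2]))
im=cv2.imread("pics/w1.png"); crop(im,0,30,200,250,3.5,"w1c.png")
```

```text
[[ 0.4806 -0.0714  0.018 ]
 [ 0.4841 -0.091   0.018 ]
 [ 0.4047 -0.1073  0.018 ]
 [ 0.3998 -0.0867  0.018 ]] [ 0.44228228 -0.08913106  0.018     ]
11.153114147746813 0.08165541191259938
[[ 0.57770796 -0.06451254  0.0105    ]] 10.303072058205272 0.1376451368593688
```

View pics/w1c.png

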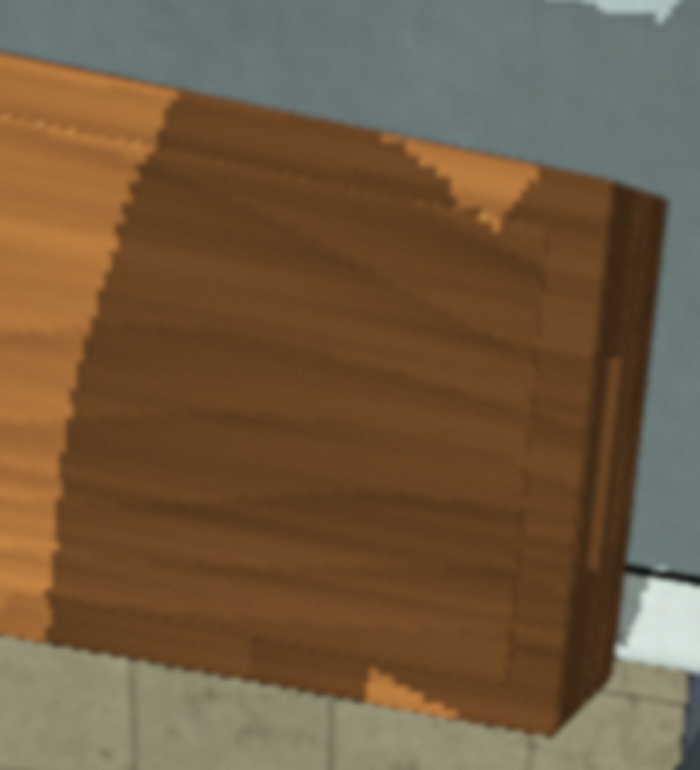

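```bash
python3 -m inch '[{"dx":1,"dy":2,"dz":-35,"wx":0,"wy":0,"wz":0,"grip":0.2},{"dx":1,"dy":2,"dz":-70,"wx":0,"wy":0,"wz":0,"grip":0.2},{"dx":1,"dy":2,"dz":-105,"wx":0,"wy":0,"wz":0,"grip":0.2},{"dx":1,"dy":2,"dz":-140,"wx":0,"wy":0,"wz":0,"grip":0.2},{"dx":1,"dy":2,"dz":-170,"wx":0,"wy":0,"wz":0,"grip":0.2},{"dx":1,"dy":2,"dz":-195,"wx":0,"wy":0,"wz":0,"grip":0.2},{"dx":1,"dy":2,"dz":-210,"wx":0,"wy":0,"wz":0,"grip":0.2},{"dx":1,"dy":2,"dz":-220,"wx":0,"wy":0,"wz":0,"grip":0.2},{"dx":1,"dy":2,"dz":-225,"wx":0,"wy":0,"wz":0,"grip":0.2},{"dx":1,"dy":2,"dz":-228,"wx":0,"wy":0,"wz":0,"grip":0.2}]' 100; python3 snap.py w2
```

```text
clock: 2.75
ee_pos: [0.4622, -0.0849, 0.0031]
tool_rot: [[0.985, 0.174, -0.0], [0.174, -0.985, 0.0], [-0.0, -0.0, -1.0]]
contact_force: [-0.3, 0.0, -0.0]
width: 0.0512
2.75 [ 0.4622 -0.0849  0.0031] yaw 10.03 [-22.8   9.7 126.1  -0.   44.2  57.2] [-0.3  0.  -0. ]
```

View pics/w2.png

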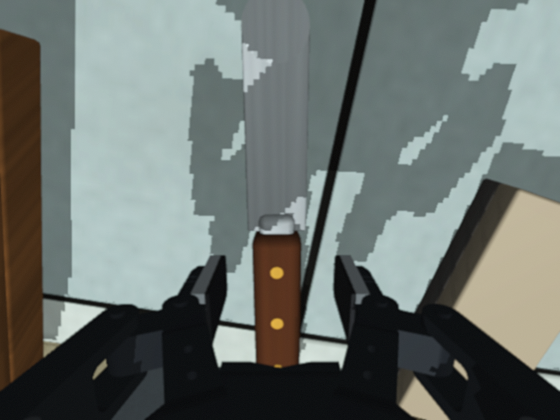

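Run:
```python
from h import *
s=np.load("w1.npz"); c=cam("wrist",s)
p=np.array([(618,357),(597,570)])/3.5+[0,30]
w=unproj(c,p,.038);print(w,w.mean(0))
w=unproj(c,np.array([(612,183),(550,735)])/3.5+[0,30],.064);print("lid top edge",w,w.mean(0),np.degrees(np.arctan2(*(w[0]-w[1])[[1,0]])))
```

```text
[[0.49728532 0.02533246 0.038     ]
 [0.4326846  0.0262879  0.038     ]] [0.46498496 0.02581018 0.038     ]
lid top edge [[0.54321337 0.02283046 0.064     ]
 [0.38788376 0.02820299 0.064     ]] [0.46554856 0.02551672 0.064     ] -1.9809539638997025
```

The fingers straddle the handle centrally, with the handle at cols 253–300 and the blade straight up the image. I'll close and lift.

```bash
python3 -m inch '[{"dx":0,"dy":0,"dz":0,"wx":0,"wy":0,"wz":0,"grip":-1},{"dx":0,"dy":0,"dz":0,"wx":0,"wy":0,"wz":0,"grip":-1},{"dx":0,"dy":0,"dz":0,"wx":0,"wy":0,"wz":0,"grip":-1},{"dx":0,"dy":0,"dz":0,"wx":0,"wy":0,"wz":0,"grip":-1},{"dx":0,"dy":0,"dz":0,"wx":0,"wy":0,"wz":0,"grip":-1},{"dx":0,"dy":0,"dz":0,"wx":0,"wy":0,"wz":0,"grip":-1},{"dx":0,"dy":0,"dz":0,"wx":0,"wy":0,"wz":0,"grip":-1},{"dx":0,"dy":0,"dz":0,"wx":0,"wy":0,"wz":0,"grip":-1},{"dx":0,"dy":0,"dz":0,"wx":0,"wy":0,"wz":0,"grip":-1},{"dx":0,"dy":0,"dz":0,"wx":0,"wy":0,"wz":0,"grip":-1}]' 100
```

```text
clock: 3.63
ee_pos: [0.4634, -0.0847, 0.005]
tool_rot: [[0.984, 0.175, 0.003], [0.175, -0.984, -0.001], [0.002, 0.002, -1.0]]
contact_force: [-1.6, -0.0, 6.1]
width: 0.0193
```

```bash
python3 -m inch '[{"dx":0,"dy":0,"dz":15,"wx":0,"wy":0,"wz":0,"grip":-1},{"dx":0,"dy":0,"dz":35,"wx":0,"wy":0,"wz":0,"grip":-1},{"dx":0,"dy":-5,"dz":60,"wx":0,"wy":0,"wz":4,"grip":-1},{"dx":0,"dy":-12,"dz":80,"wx":0,"wy":0,"wz":10,"grip":-1},{"dx":0,"dy":-20,"dz":95,"wx":0,"wy":0,"wz":16,"grip":-1},{"dx":0,"dy":-28,"dz":100,"wx":0,"wy":0,"wz":22,"grip":-1},{"dx":0,"dy":-34,"dz":100,"wx":0,"wy":0,"wz":28,"grip":-1},{"dx":0,"dy":-38,"dz":100,"wx":0,"wy":0,"wz":34,"grip":-1},{"dx":0,"dy":-42,"dz":100,"wx":0,"wy":0,"wz":40,"grip":-1},{"dx":2,"dy":-45,"dz":100,"wx":0,"wy":0,"wz":45,"grip":-1}]' 100 && python3 -m inch '[{"dx":0,"dy":0,"dz":0,"wx":0,"wy":0,"wz":6,"grip":-1},{"dx":0,"dy":0,"dz":0,"wx":0,"wy":0,"wz":12,"grip":-1},{"dx":0,"dy":0,"dz":0,"wx":0,"wy":0,"wz":18,"grip":-1},{"dx":0,"dy":0,"dz":0,"wx":0,"wy":0,"wz":24,"grip":-1},{"dx":0,"dy":0,"dz":0,"wx":0,"wy":0,"wz":30,"grip":-1},{"dx":0,"dy":0,"dz":0,"wx":0,"wy":0,"wz":34,"grip":-1},{"dx":0,"dy":0,"dz":0,"wx":0,"wy":0,"wz":34,"grip":-1},{"dx":0,"dy":0,"dz":-20,"wx":0,"wy":0,"wz":34,"grip":-1},{"dx":0,"dy":0,"dz":-20,"wx":0,"wy":0,"wz":34,"grip":-1},{"dx":0,"dy":0,"dz":-20,"wx":0,"wy":0,"wz":34,"grip":-1}]'; python3 snap.py w3
python3 - <<'E'
from h import *
cv2.imwrite("pics/s3.png",imaging.snapshot("side"))
crop(cv2.imread("pics/s3.png"),200,160,400,310,4,"s3c.png")
E
```

```text
clock: 4.47
ee_pos: [0.4637, -0.1293, 0.1034]
tool_rot: [[0.568, 0.823, 0.0], [0.823, -0.568, -0.0], [-0.0, 0.0, -1.0]]
contact_force: [-0.2, -1.0, -1.1]
width: 0.0191
clock: 5.3
ee_pos: [0.4629, -0.1285, 0.0824]
tool_rot: [[0.017, 1.0, -0.003], [1.0, -0.017, 0.002], [0.001, -0.003, -1.0]]
contact_force: [-0.1, 0.4, -0.5]
width: 0.0193
5.3 [ 0.4629 -0.1285  0.0824] yaw 89.03 [-27.6   2.3 123.4   0.   54.4 -26.7] [-0.1  0.4 -0.5]
```

View pics/w3.png

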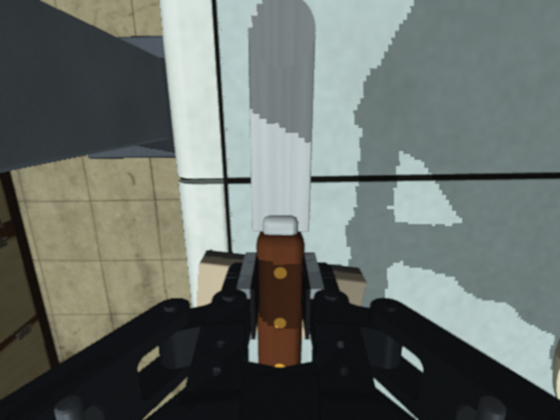

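View pics/s3c.png

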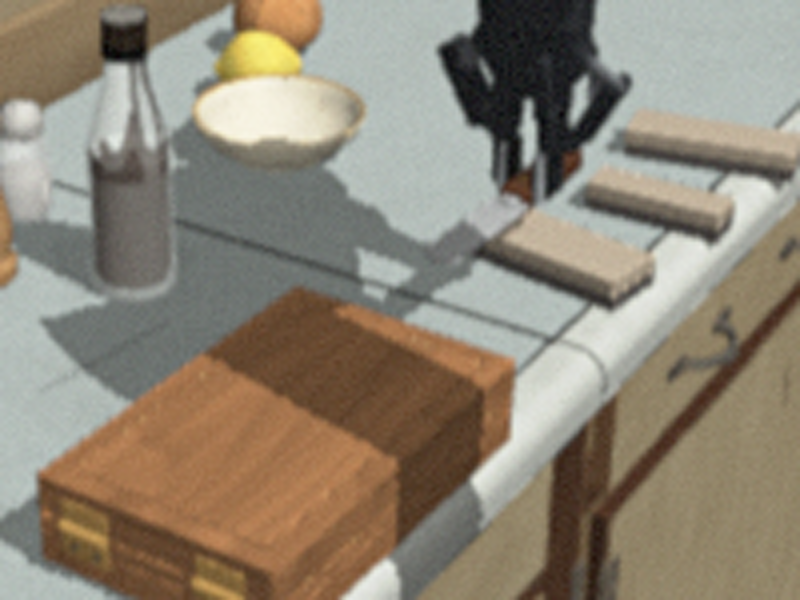

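The knife is held straight, its blade along the tool's x axis. Its tip is at the top edge of the wrist view, near (281,0). I'll check the tip height against the side view.

Run:
```python
from h import *
c=cam("side")
for z in (.078,.0865,.095):
    q=proj(c,[[.465,-.0115,z],[.463+.013,-.05,z],[.463-.013,-.05,z]]); print(z,q.round(1),((q-[200,160])*4).round(0).tolist())
im=cv2.imread("pics/s3.png"); crop(im,270,180,350,240,10,"s3d.png")
s=np.load("w3.npz"); print(proj(cam("wrist",s),[[.465,-.0115,.087],[.465,-.0065,.087]]))
```

```text
0.078 [[307.4 228.5]
 [311.1 221.2]
 [320.1 223.8]] [[430.0, 274.0], [445.0, 245.0], [481.0, 255.0]]
0.0865 [[307.5 225.5]
 [311.2 218.2]
 [320.3 220.9]] [[430.0, 262.0], [445.0, 233.0], [481.0, 244.0]]
0.095 [[307.6 222.5]
 [311.4 215.3]
 [320.4 217.9]] [[430.0, 250.0], [445.0, 221.0], [482.0, 232.0]]
[[281.13562239 -12.37536009]
 [280.90936511 -27.99907406]]
```

View pics/s3d.png

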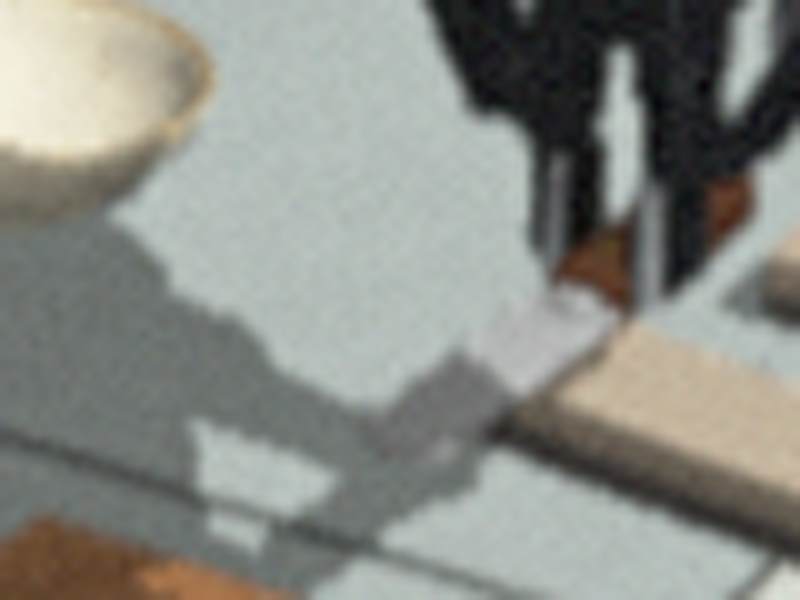

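```bash
python3 -m inch '[{"dx":0,"dy":0,"dz":-15,"wx":0,"wy":0,"wz":0,"grip":-1},{"dx":0,"dy":0,"dz":-30,"wx":0,"wy":0,"wz":0,"grip":-1},{"dx":0,"dy":0,"dz":-43,"wx":0,"wy":0,"wz":0,"grip":-1},{"dx":0,"dy":6,"dz":-43,"wx":0,"wy":0,"wz":0,"grip":-1},{"dx":0,"dy":13,"dz":-43,"wx":0,"wy":0,"wz":0,"grip":-1},{"dx":0,"dy":20,"dz":-43,"wx":0,"wy":0,"wz":0,"grip":-1},{"dx":0,"dy":26,"dz":-43,"wx":0,"wy":0,"wz":0,"grip":-1},{"dx":0,"dy":32,"dz":-43,"wx":0,"wy":0,"wz":0,"grip":-1},{"dx":0,"dy":36,"dz":-43,"wx":0,"wy":0,"wz":0,"grip":-1},{"dx":0,"dy":36,"dz":-43,"wx":0,"wy":0,"wz":0,"grip":-1}]'; python3 snap.py w4
python3 - <<'E'
from h import *
cv2.imwrite("pics/s4.png",imaging.snapshot("side"))
crop(cv2.imread("pics/s4.png"),250,180,350,255,8,"s4c.png")
E
```

```text
clock: 6.23
ee_pos: [0.4642, -0.0922, 0.0407]
tool_rot: [[0.015, 1.0, 0.001], [1.0, -0.015, -0.0], [-0.0, 0.001, -1.0]]
contact_force: [0.3, 0.9, -0.5]
width: 0.0192
6.23 [ 0.4642 -0.0922  0.0407] yaw 89.17 [-23.6   5.7 125.3   0.   49.  -22.7] [ 0.3  0.9 -0.5]
```

View pics/w4.png

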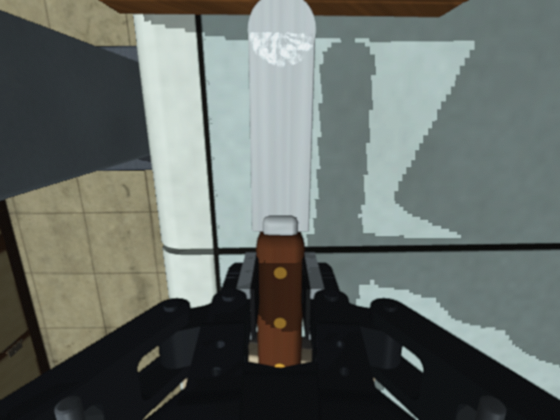

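View pics/s4c.png

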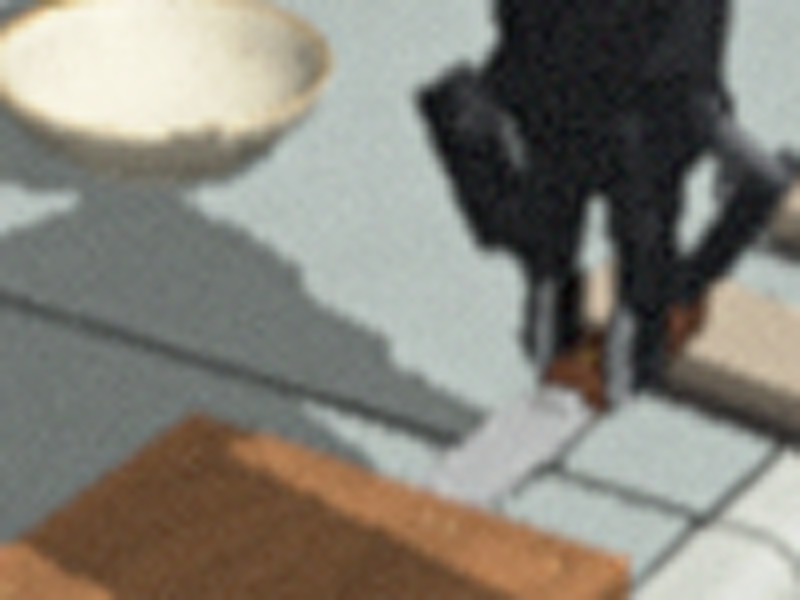

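The blade is just short of the notch, lined up with it and close to level. I'll lower 1.5 mm and push in 26 mm.

```bash
python3 -m inch '[{"dx":0,"dy":0,"dz":-1.5,"wx":0,"wy":0,"wz":0,"grip":-1},{"dx":0,"dy":3,"dz":-1.5,"wx":0,"wy":0,"wz":0,"grip":-1},{"dx":0,"dy":6,"dz":-1.5,"wx":0,"wy":0,"wz":0,"grip":-1},{"dx":0,"dy":10,"dz":-1.5,"wx":0,"wy":0,"wz":0,"grip":-1},{"dx":0,"dy":14,"dz":-1.5,"wx":0,"wy":0,"wz":0,"grip":-1},{"dx":0,"dy":18,"dz":-1.5,"wx":0,"wy":0,"wz":0,"grip":-1},{"dx":0,"dy":22,"dz":-1.5,"wx":0,"wy":0,"wz":0,"grip":-1},{"dx":0,"dy":26,"dz":-1.5,"wx":0,"wy":0,"wz":0,"grip":-1},{"dx":0,"dy":26,"dz":-1.5,"wx":0,"wy":0,"wz":0,"grip":-1},{"dx":0,"dy":26,"dz":-1.5,"wx":0,"wy":0,"wz":0,"grip":-1}]'; python3 snap.py w5
```

```text
clock: 7.17
ee_pos: [0.4641, -0.0669, 0.0388]
tool_rot: [[0.015, 1.0, 0.0], [1.0, -0.015, -0.0], [-0.0, 0.0, -1.0]]
contact_force: [0.1, 0.7, -0.3]
width: 0.0192
7.17 [ 0.4641 -0.0669  0.0388] yaw 89.13 [-20.6   5.3 125.9  -0.   48.7 -19.8] [ 0.1  0.7 -0.3]
```

View pics/w5.png

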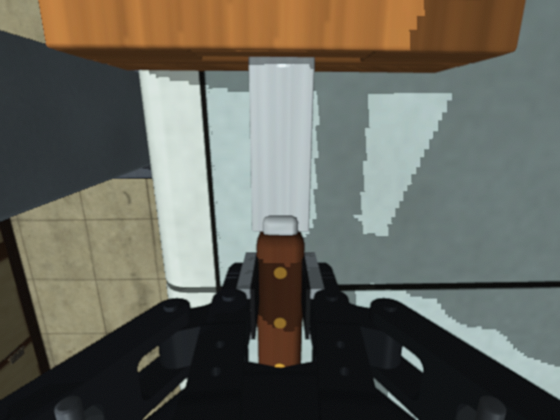

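The blade passes under the lid's end wall, inside the notch, with no force. Now I'll raise it.

```bash
python3 -m inch '[{"dx":0,"dy":0,"dz":3,"wx":0,"wy":0,"wz":0,"grip":-1},{"dx":0,"dy":0,"dz":6,"wx":0,"wy":0,"wz":0,"grip":-1},{"dx":0,"dy":0,"dz":9,"wx":0,"wy":0,"wz":0,"grip":-1},{"dx":0,"dy":0,"dz":12,"wx":0,"wy":0,"wz":0,"grip":-1},{"dx":0,"dy":1,"dz":16,"wx":0,"wy":0,"wz":0,"grip":-1},{"dx":0,"dy":2,"dz":20,"wx":0,"wy":0,"wz":0,"grip":-1},{"dx":0,"dy":3,"dz":25,"wx":0,"wy":0,"wz":0,"grip":-1},{"dx":0,"dy":4,"dz":30,"wx":0,"wy":0,"wz":0,"grip":-1},{"dx":0,"dy":5,"dz":35,"wx":0,"wy":0,"wz":0,"grip":-1},{"dx":0,"dy":5,"dz":35,"wx":0,"wy":0,"wz":0,"grip":-1}]'; python3 snap.py w6
python3 - <<'E'
from h import *
cv2.imwrite("pics/s6.png",imaging.snapshot("side"))
crop(cv2.imread("pics/s6.png"),180,140,380,290,4,"s6c.png")
E
```

```text
clock: 8.05
ee_pos: [0.4646, -0.0621, 0.0751]
tool_rot: [[0.015, 1.0, 0.001], [1.0, -0.015, -0.0], [-0.0, 0.001, -1.0]]
contact_force: [-0.3, -1.5, -2.1]
width: 0.0196
8.05 [ 0.4646 -0.0621  0.0751] yaw 89.12 [-20.1   1.4 125.3   0.   53.2 -19.2] [-0.3 -1.5 -2.1]
```

View pics/s6c.png

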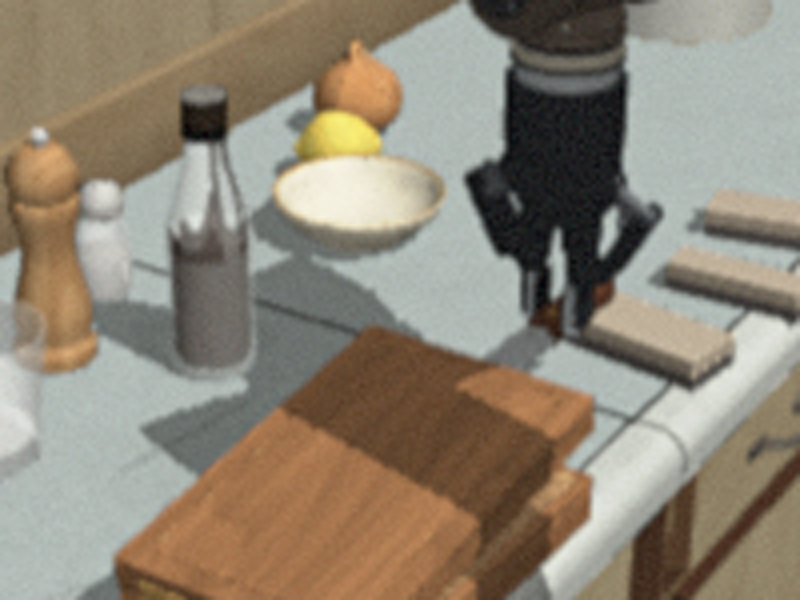

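View pics/w6.png

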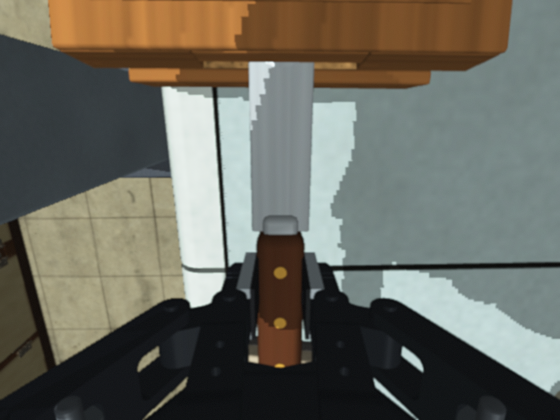

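The side view shows the lid's free edge well above the base, with the blade holding it up. I'll go on raising, following the arc.

```bash
python3 -m inch '[{"dx":0,"dy":1,"dz":6,"wx":0,"wy":0,"wz":0,"grip":-1},{"dx":0,"dy":2,"dz":12,"wx":0,"wy":0,"wz":0,"grip":-1},{"dx":0,"dy":4,"dz":19,"wx":0,"wy":0,"wz":0,"grip":-1},{"dx":0,"dy":6,"dz":26,"wx":0,"wy":0,"wz":0,"grip":-1},{"dx":0,"dy":8,"dz":33,"wx":0,"wy":0,"wz":0,"grip":-1},{"dx":0,"dy":10,"dz":40,"wx":0,"wy":0,"wz":0,"grip":-1},{"dx":0,"dy":13,"dz":48,"wx":0,"wy":0,"wz":0,"grip":-1},{"dx":0,"dy":16,"dz":56,"wx":0,"wy":0,"wz":0,"grip":-1},{"dx":0,"dy":20,"dz":65,"wx":0,"wy":0,"wz":0,"grip":-1},{"dx":0,"dy":20,"dz":65,"wx":0,"wy":0,"wz":0,"grip":-1}]'; python3 snap.py w7
python3 - <<'E'
from h import *
cv2.imwrite("pics/s7.png",imaging.snapshot("side"))
crop(cv2.imread("pics/s7.png"),180,120,380,290,4,"s7c.png")
E
```

```text
clock: 8.98
ee_pos: [0.4652, -0.0418, 0.1411]
tool_rot: [[0.015, 1.0, 0.003], [1.0, -0.015, -0.001], [-0.001, 0.003, -1.0]]
contact_force: [1.1, 1.7, -1.7]
width: 0.0193
8.98 [ 0.4652 -0.0418  0.1411] yaw 89.15 [-17.6  -4.9 123.4   0.   61.3 -16.8] [ 1.1  1.7 -1.7]
```

View pics/s7c.png

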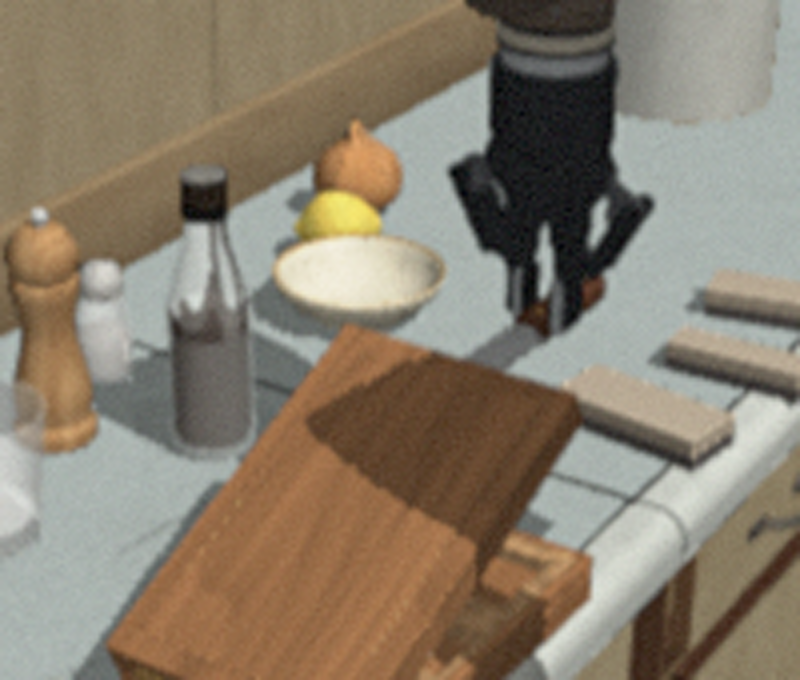

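View pics/w7.png

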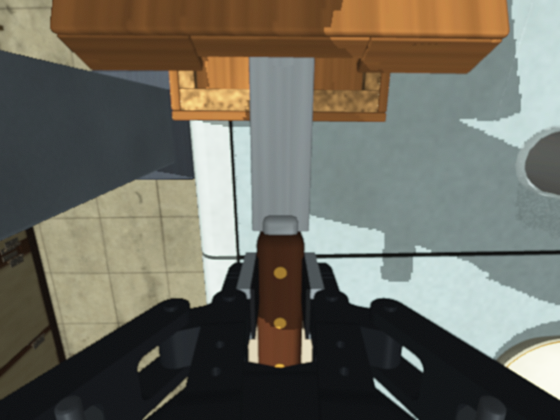

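The lid stands at about 0.4 rad, held by the blade alone. I'll withdraw the knife and turn it back.

```bash
python3 -m inch '[{"dx":0,"dy":-4,"dz":-4,"wx":0,"wy":0,"wz":0,"grip":-1},{"dx":0,"dy":-20,"dz":-5,"wx":0,"wy":0,"wz":0,"grip":-1},{"dx":0,"dy":-42,"dz":-5,"wx":0,"wy":0,"wz":0,"grip":-1},{"dx":0,"dy":-64,"dz":-5,"wx":0,"wy":0,"wz":0,"grip":-1},{"dx":0,"dy":-82,"dz":-8,"wx":0,"wy":0,"wz":-4,"grip":-1},{"dx":0,"dy":-90,"dz":-12,"wx":0,"wy":0,"wz":-10,"grip":-1},{"dx":0,"dy":-90,"dz":-20,"wx":0,"wy":0,"wz":-16,"grip":-1},{"dx":0,"dy":-90,"dz":-28,"wx":0,"wy":0,"wz":-22,"grip":-1},{"dx":3,"dy":-85,"dz":-36,"wx":0,"wy":0,"wz":-28,"grip":-1},{"dx":6,"dy":-80,"dz":-44,"wx":0,"wy":0,"wz":-34,"grip":-1}]' && python3 -m inch '[{"dx":2,"dy":5,"dz":0,"wx":0,"wy":0,"wz":-6,"grip":-1},{"dx":4,"dy":10,"dz":0,"wx":0,"wy":0,"wz":-12,"grip":-1},{"dx":6,"dy":15,"dz":0,"wx":0,"wy":0,"wz":-18,"grip":-1},{"dx":8,"dy":20,"dz":-10,"wx":0,"wy":0,"wz":-24,"grip":-1},{"dx":10,"dy":25,"dz":-20,"wx":0,"wy":0,"wz":-30,"grip":-1},{"dx":12,"dy":30,"dz":-30,"wx":0,"wy":0,"wz":-36,"grip":-1},{"dx":14,"dy":35,"dz":-40,"wx":0,"wy":0,"wz":-42,"grip":-1},{"dx":14,"dy":35,"dz":-50,"wx":0,"wy":0,"wz":-45,"grip":-1},{"dx":14,"dy":35,"dz":-50,"wx":0,"wy":0,"wz":-45,"grip":-1},{"dx":14,"dy":35,"dz":-50,"wx":0,"wy":0,"wz":-45,"grip":-1}]'; python3 snap.py w8
python3 - <<'E'
from h import *
cv2.imwrite("pics/s8.png",imaging.snapshot("side"))
crop(cv2.imread("pics/s8.png"),180,120,380,290,4,"s8c.png")
E
```

```text
clock: 9.92
ee_pos: [0.4698, -0.1229, 0.0939]
tool_rot: [[0.578, 0.816, -0.001], [0.816, -0.578, -0.0], [-0.0, -0.0, -1.0]]
contact_force: [-0.1, 0.5, -0.4]
width: 0.0194
clock: 10.75
ee_pos: [0.4834, -0.0873, 0.0439]
tool_rot: [[0.984, 0.176, -0.002], [0.176, -0.984, 0.001], [-0.002, -0.001, -1.0]]
contact_force: [0.6, 0.2, -1.6]
width: 0.0193
10.75 [ 0.4834 -0.0873  0.0439] yaw 10.16 [-22.1   7.5 122.8  -0.   49.8  57.8] [ 0.6  0.2 -1.6]
```

View pics/s8c.png

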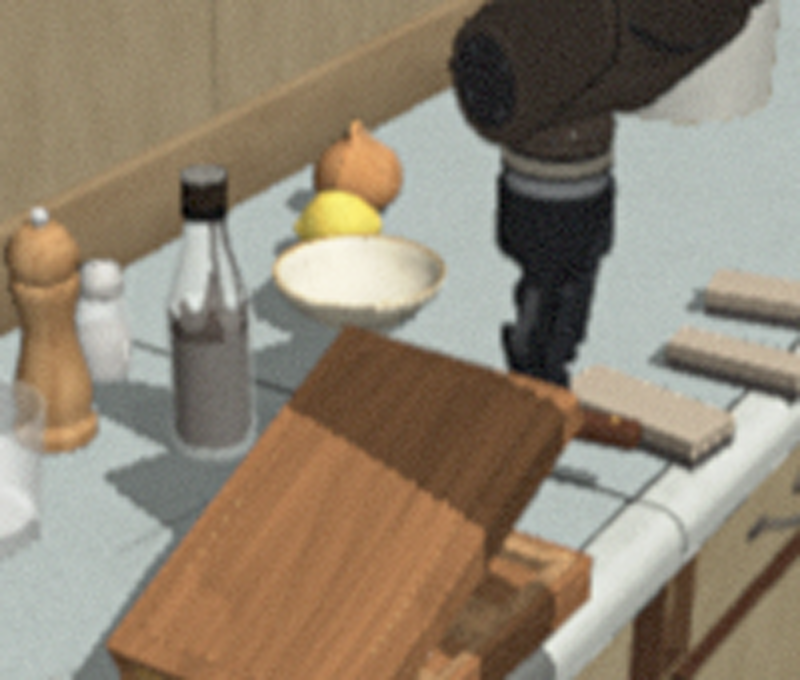

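View pics/w8.png

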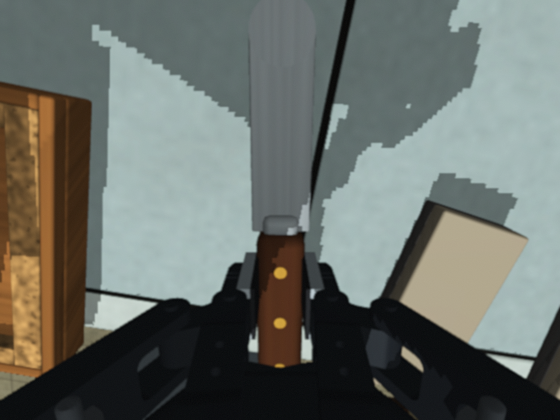

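The lid stays where it was left. I'll lower the knife to the worktop and release.

```bash
python3 -m inch '[{"dx":0,"dy":0,"dz":-10,"wx":0,"wy":0,"wz":0,"grip":-1},{"dx":0,"dy":0,"dz":-20,"wx":0,"wy":0,"wz":0,"grip":-1},{"dx":0,"dy":0,"dz":-29,"wx":0,"wy":0,"wz":0,"grip":-1},{"dx":0,"dy":0,"dz":-35,"wx":0,"wy":0,"wz":0,"grip":-1},{"dx":0,"dy":0,"dz":-38,"wx":0,"wy":0,"wz":0,"grip":-1},{"dx":0,"dy":0,"dz":-39,"wx":0,"wy":0,"wz":0,"grip":-1},{"dx":0,"dy":0,"dz":-39,"wx":0,"wy":0,"wz":0,"grip":-1},{"dx":0,"dy":0,"dz":-39,"wx":0,"wy":0,"wz":0,"grip":0.2},{"dx":0,"dy":0,"dz":-39,"wx":0,"wy":0,"wz":0,"grip":0.2},{"dx":0,"dy":0,"dz":-39,"wx":0,"wy":0,"wz":0,"grip":0.2}]' && python3 -m inch '[{"dx":0,"dy":0,"dz":0,"wx":0,"wy":0,"wz":0,"grip":0.2},{"dx":0,"dy":0,"dz":0,"wx":0,"wy":0,"wz":0,"grip":0.2},{"dx":0,"dy":0,"dz":10,"wx":0,"wy":0,"wz":0,"grip":0.2},{"dx":0,"dy":0,"dz":25,"wx":0,"wy":0,"wz":0,"grip":0.2},{"dx":0,"dy":0,"dz":50,"wx":0,"wy":0,"wz":0,"grip":0.2},{"dx":0,"dy":0,"dz":80,"wx":0,"wy":0,"wz":0,"grip":0.2},{"dx":0,"dy":0,"dz":110,"wx":0,"wy":0,"wz":0,"grip":0.2},{"dx":0,"dy":0,"dz":135,"wx":0,"wy":0,"wz":0,"grip":0},{"dx":0,"dy":0,"dz":145,"wx":0,"wy":0,"wz":0,"grip":-1},{"dx":0,"dy":0,"dz":145,"wx":0,"wy":0,"wz":0,"grip":-1}]'; python3 snap.py w9
python3 - <<'E'
from h import *
cv2.imwrite("pics/s9.png",imaging.snapshot("side"))
crop(cv2.imread("pics/s9.png"),180,120,380,290,4,"s9c.png")
E
```

```text
clock: 11.68
ee_pos: [0.4846, -0.0874, 0.0063]
tool_rot: [[0.985, 0.175, 0.001], [0.175, -0.985, -0.0], [0.001, 0.001, -1.0]]
contact_force: [-0.7, 0.2, 1.1]
width: 0.051
clock: 12.52
ee_pos: [0.486, -0.0879, 0.1546]
tool_rot: [[0.984, 0.175, 0.007], [0.175, -0.984, -0.003], [0.006, 0.004, -1.0]]
contact_force: [0.3, -0.0, -0.1]
width: 0.0195
12.52 [ 0.486  -0.0879  0.1546] yaw 10.1 [-22.   -2.4 119.5   0.   62.5  57.9] [ 0.3 -0.  -0.1]
```

View pics/w9.png

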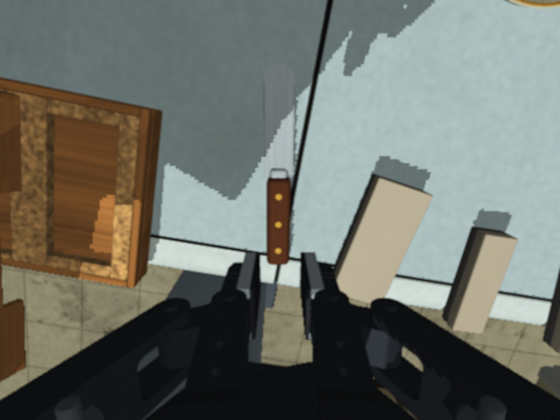

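View pics/s9c.png

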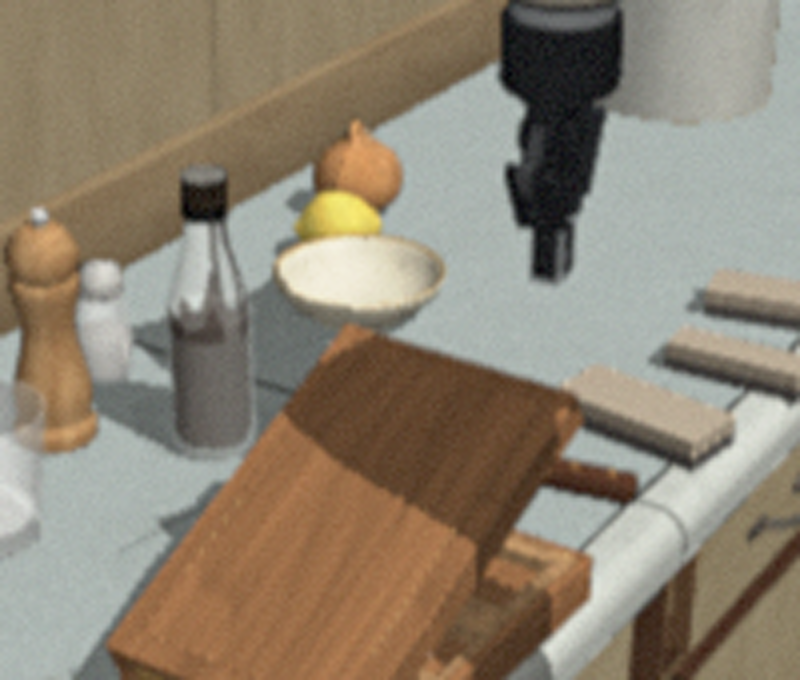

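The wrist view shows the knife lying flat at cols 265–295, and the side view shows the lid still at about 0.4 rad. I'll turn the shut gripper towards +y and tilt it so the fingertips go under the lid edge.

```bash
python3 -m inch '[{"dx":0,"dy":0,"dz":5,"wx":0,"wy":0,"wz":7,"grip":-1},{"dx":0,"dy":0,"dz":10,"wx":0,"wy":0,"wz":14,"grip":-1},{"dx":0,"dy":-5,"dz":20,"wx":0,"wy":0,"wz":21,"grip":-1},{"dx":0,"dy":-10,"dz":30,"wx":0,"wy":0,"wz":28,"grip":-1},{"dx":-2,"dy":-15,"dz":40,"wx":0,"wy":0,"wz":35,"grip":-1},{"dx":-4,"dy":-20,"dz":40,"wx":0,"wy":0,"wz":42,"grip":-1},{"dx":-6,"dy":-20,"dz":40,"wx":0,"wy":0,"wz":49,"grip":-1},{"dx":-8,"dy":-20,"dz":40,"wx":0,"wy":0,"wz":56,"grip":-1},{"dx":-10,"dy":-20,"dz":40,"wx":0,"wy":0,"wz":63,"grip":-1},{"dx":-12,"dy":-20,"dz":40,"wx":0,"wy":0,"wz":70,"grip":-1}]' && python3 -m inch '[{"dx":-3,"dy":0,"dz":0,"wx":0,"wy":0,"wz":6,"grip":-1},{"dx":-6,"dy":0,"dz":0,"wx":0,"wy":0,"wz":9,"grip":-1},{"dx":-6,"dy":0,"dz":0,"wx":0,"wy":0,"wz":9,"grip":-1},{"dx":-6,"dy":0,"dz":0,"wx":0,"wy":0,"wz":9,"grip":-1},{"dx":-6,"dy":0,"dz":0,"wx":0,"wy":0,"wz":9,"grip":-1},{"dx":-6,"dy":0,"dz":0,"wx":0,"wy":0,"wz":9,"grip":-1},{"dx":-6,"dy":0,"dz":0,"wx":0,"wy":0,"wz":9,"grip":-1},{"dx":-6,"dy":0,"dz":0,"wx":0,"wy":0,"wz":9,"grip":-1},{"dx":-6,"dy":0,"dz":0,"wx":0,"wy":0,"wz":9,"grip":-1},{"dx":-6,"dy":0,"dz":0,"wx":0,"wy":0,"wz":9,"grip":-1}]' && python3 -m inch '[{"dx":0,"dy":0,"dz":0,"wx":5,"wy":0,"wz":0,"grip":-1},{"dx":0,"dy":0,"dz":0,"wx":10,"wy":0,"wz":0,"grip":-1},{"dx":0,"dy":0,"dz":0,"wx":15,"wy":0,"wz":0,"grip":-1},{"dx":0,"dy":0,"dz":0,"wx":20,"wy":0,"wz":0,"grip":-1},{"dx":0,"dy":0,"dz":0,"wx":25,"wy":0,"wz":0,"grip":-1},{"dx":0,"dy":0,"dz":0,"wx":30,"wy":0,"wz":0,"grip":-1},{"dx":0,"dy":0,"dz":0,"wx":35,"wy":0,"wz":0,"grip":-1},{"dx":0,"dy":0,"dz":0,"wx":40,"wy":0,"wz":0,"grip":-1},{"dx":0,"dy":0,"dz":0,"wx":45,"wy":0,"wz":0,"grip":-1},{"dx":0,"dy":0,"dz":0,"wx":50,"wy":0,"wz":0,"grip":-1}]'; python3 snap.py w10
python3 - <<'E'
from h import *
cv2.imwrite("pics/s10.png",imaging.snapshot("side"))
E
```

```text
clock: 13.45
ee_pos: [0.4705, -0.1066, 0.1877]
tool_rot: [[0.166, 0.986, -0.005], [0.986, -0.166, 0.002], [0.001, -0.005, -1.0]]
contact_force: [0.2, -0.4, -0.1]
width: -0.0001
clock: 14.28
ee_pos: [0.4661, -0.1072, 0.1909]
tool_rot: [[0.016, 1.0, 0.0], [1.0, -0.016, -0.0], [-0.0, 0.0, -1.0]]
contact_force: [1.4, 0.3, -0.6]
width: -0.0
clock: 15.12
ee_pos: [0.4664, -0.1078, 0.1913]
tool_rot: [[0.015, 1.0, 0.001], [0.64, -0.011, 0.768], [0.768, -0.011, -0.64]]
contact_force: [-0.9, -0.1, 0.2]
width: -0.0001
15.12 [ 0.4664 -0.1078  0.1913] yaw 88.63 [-43.2   9.6 113.1  34.3  95.5 -51. ] [-0.9 -0.1  0.2]
```

View pics/s10.png

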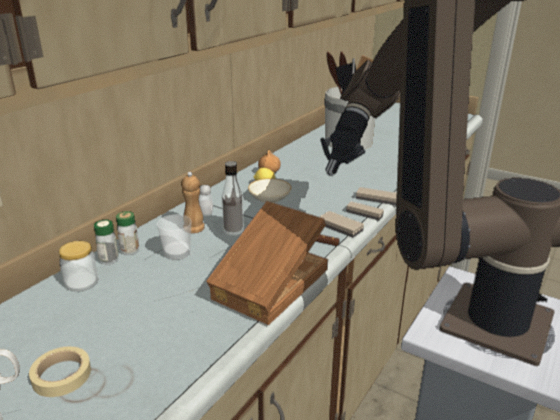

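View pics/w10.png

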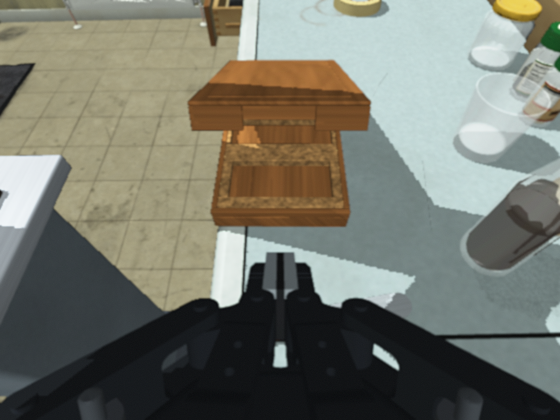

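The tilt worked. The wrist view shows the lid's end wall with its lower edge at row ~130 and cols 191–369. I'll estimate the lid angle from that.

Run:
```python
from h import *
c=cam("wrist",np.load("w10.npz"))
for th in np.arange(.3,.56,.05):
    y=.275-.25*np.cos(th); z=.038+.25*np.sin(th); y2=y+.026*np.sin(th); z2=z+.026*np.cos(th)
    print(round(th,2),round(y,3),round(z,3),proj(c,[[.465,y,z],[.386,y,z],[.465,y2,z2]]).round(0).tolist())
```

```text
0.3 0.036 0.112 [[278.0, 159.0], [194.0, 161.0], [277.0, 134.0]]
0.35 0.04 0.124 [[278.0, 147.0], [192.0, 149.0], [277.0, 120.0]]
0.4 0.045 0.135 [[277.0, 134.0], [190.0, 136.0], [277.0, 105.0]]
0.45 0.05 0.147 [[277.0, 121.0], [187.0, 122.0], [277.0, 89.0]]
0.5 0.056 0.158 [[277.0, 106.0], [185.0, 107.0], [276.0, 73.0]]
0.55 0.062 0.169 [[277.0, 90.0], [183.0, 92.0], [276.0, 56.0]]
```

```bash
python3 -m inch '[{"dx":0,"dy":25,"dz":-20,"wx":0,"wy":0,"wz":0,"grip":-1},{"dx":0,"dy":50,"dz":-40,"wx":0,"wy":0,"wz":0,"grip":-1},{"dx":0,"dy":75,"dz":-62,"wx":0,"wy":0,"wz":0,"grip":-1},{"dx":0,"dy":100,"dz":-84,"wx":0,"wy":0,"wz":0,"grip":-1},{"dx":0,"dy":120,"dz":-84,"wx":0,"wy":0,"wz":0,"grip":-1},{"dx":0,"dy":135,"dz":-84,"wx":0,"wy":0,"wz":0,"grip":-1},{"dx":0,"dy":150,"dz":-84,"wx":0,"wy":0,"wz":0,"grip":-1},{"dx":0,"dy":162,"dz":-84,"wx":0,"wy":0,"wz":0,"grip":-1},{"dx":0,"dy":164,"dz":-84,"wx":0,"wy":0,"wz":0,"grip":-1},{"dx":0,"dy":164,"dz":-84,"wx":0,"wy":0,"wz":0,"grip":-1}]' ; python3 snap.py w11
python3 - <<'E'
from h import *
cv2.imwrite("pics/s11.png",imaging.snapshot("side"))
crop(cv2.imread("pics/s11.png"),180,120,380,290,4,"s11c.png")
E
```

```text
clock: 16.05
ee_pos: [0.466, 0.0574, 0.1072]
tool_rot: [[0.014, 1.0, -0.001], [0.644, -0.008, 0.765], [0.765, -0.011, -0.644]]
contact_force: [-0.0, 0.1, 0.8]
width: -0.0001
16.05 [0.466  0.0574 0.1072] yaw 88.76 [-28.    9.6 124.   43.4  79.4 -48.6] [-0.   0.1  0.8]
```

View pics/s11c.png

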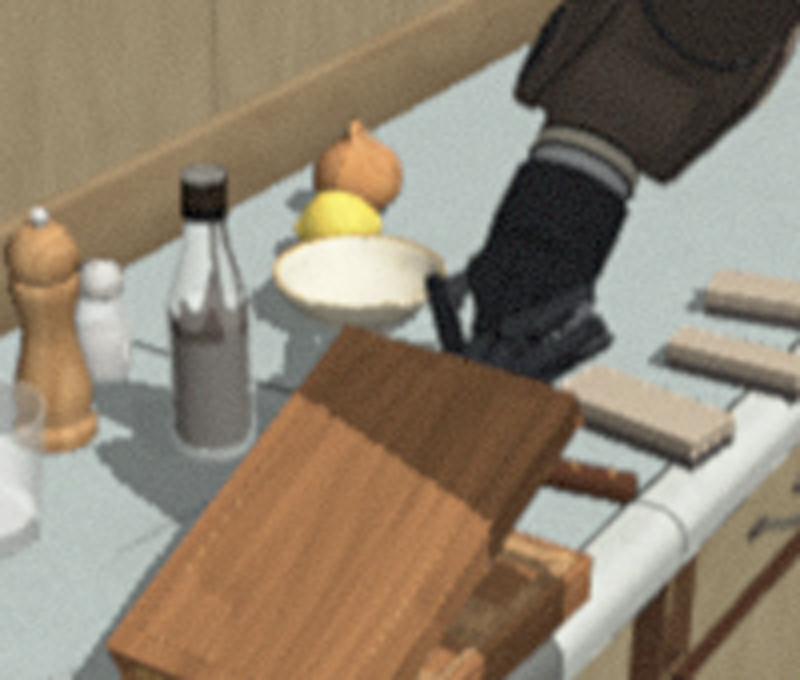

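View pics/w11.png

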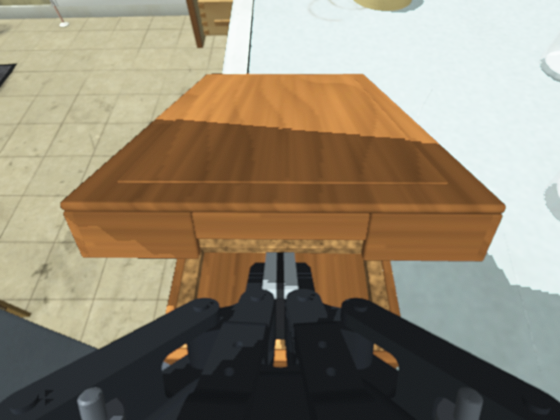

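The fingertips are just under the lid's notch edge (row ~250). I'll go in a little more and raise along the arc.

```bash
python3 -m inch '[{"dx":0,"dy":6,"dz":0,"wx":0,"wy":0,"wz":0,"grip":-1},{"dx":0,"dy":11,"dz":4,"wx":0,"wy":0,"wz":0,"grip":-1},{"dx":0,"dy":13,"dz":12,"wx":0,"wy":0,"wz":0,"grip":-1},{"dx":0,"dy":16,"dz":22,"wx":0,"wy":0,"wz":0,"grip":-1},{"dx":0,"dy":20,"dz":32,"wx":0,"wy":0,"wz":0,"grip":-1},{"dx":0,"dy":24,"dz":42,"wx":0,"wy":0,"wz":0,"grip":-1},{"dx":0,"dy":29,"dz":52,"wx":0,"wy":0,"wz":0,"grip":-1},{"dx":0,"dy":35,"dz":62,"wx":0,"wy":0,"wz":0,"grip":-1},{"dx":0,"dy":41,"dz":72,"wx":0,"wy":0,"wz":0,"grip":-1},{"dx":0,"dy":48,"dz":82,"wx":0,"wy":0,"wz":0,"grip":-1}]' ; python3 snap.py w12
python3 - <<'E'
from h import *
cv2.imwrite("pics/s12.png",imaging.snapshot("side"))
crop(cv2.imread("pics/s12.png"),180,120,380,290,4,"s12c.png")
E
```

```text
clock: 16.98
ee_pos: [0.466, 0.1054, 0.1899]
tool_rot: [[0.016, 1.0, 0.0], [0.643, -0.01, 0.766], [0.766, -0.012, -0.643]]
contact_force: [0.5, -0.1, -2.9]
width: 0.0002
16.98 [0.466  0.1054 0.1899] yaw 88.61 [-22.7  -0.4 123.9  45.3  83.8 -38.4] [ 0.5 -0.1 -2.9]
```

View pics/s12c.png

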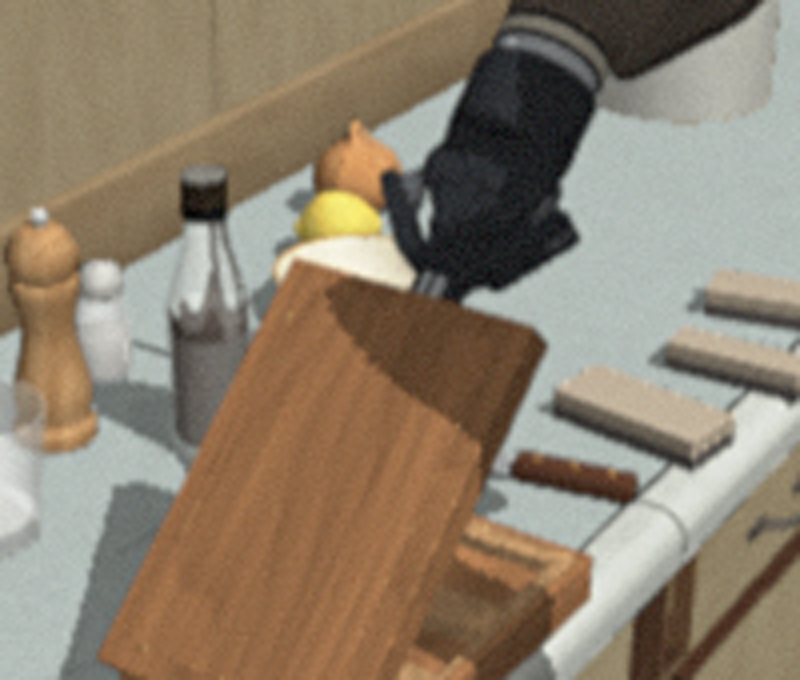

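View pics/w12.png

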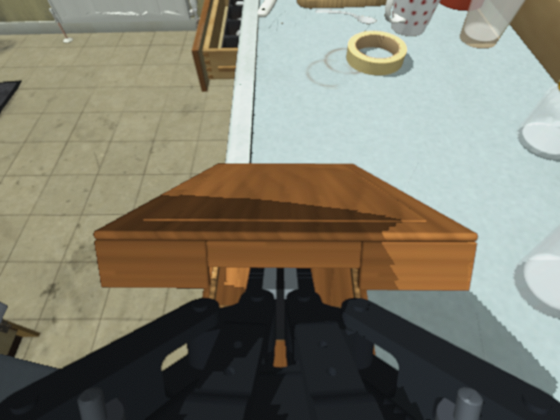

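```bash
python3 -m inch '[{"dx":0,"dy":9,"dz":8,"wx":0,"wy":0,"wz":0,"grip":-1},{"dx":0,"dy":19,"dz":15,"wx":0,"wy":0,"wz":0,"grip":-1},{"dx":0,"dy":30,"dz":22,"wx":0,"wy":0,"wz":0,"grip":-1},{"dx":0,"dy":41,"dz":28,"wx":0,"wy":0,"wz":0,"grip":-1},{"dx":0,"dy":53,"dz":33,"wx":0,"wy":0,"wz":0,"grip":-1},{"dx":0,"dy":65,"dz":36,"wx":0,"wy":0,"wz":0,"grip":-1},{"dx":0,"dy":77,"dz":39,"wx":0,"wy":0,"wz":0,"grip":-1},{"dx":0,"dy":89,"dz":41,"wx":0,"wy":0,"wz":0,"grip":-1},{"dx":0,"dy":98,"dz":41,"wx":0,"wy":0,"wz":0,"grip":-1},{"dx":0,"dy":98,"dz":41,"wx":0,"wy":0,"wz":0,"grip":-1}]' ; python3 snap.py w13
python3 - <<'E'
from h import *
cv2.imwrite("pics/s13.png",imaging.snapshot("side"))
crop(cv2.imread("pics/s13.png"),180,100,380,290,4,"s13c.png")
E
```

```text
clock: 17.92
ee_pos: [0.4655, 0.2047, 0.2304]
tool_rot: [[0.014, 1.0, -0.002], [0.642, -0.008, 0.767], [0.767, -0.012, -0.642]]
contact_force: [-0.0, 0.4, -0.1]
width: -0.0
17.92 [0.4655 0.2047 0.2304] yaw 88.76 [-10.8  -5.  123.4  49.9  79.7 -27.8] [-0.   0.4 -0.1]
```

View pics/s13c.png

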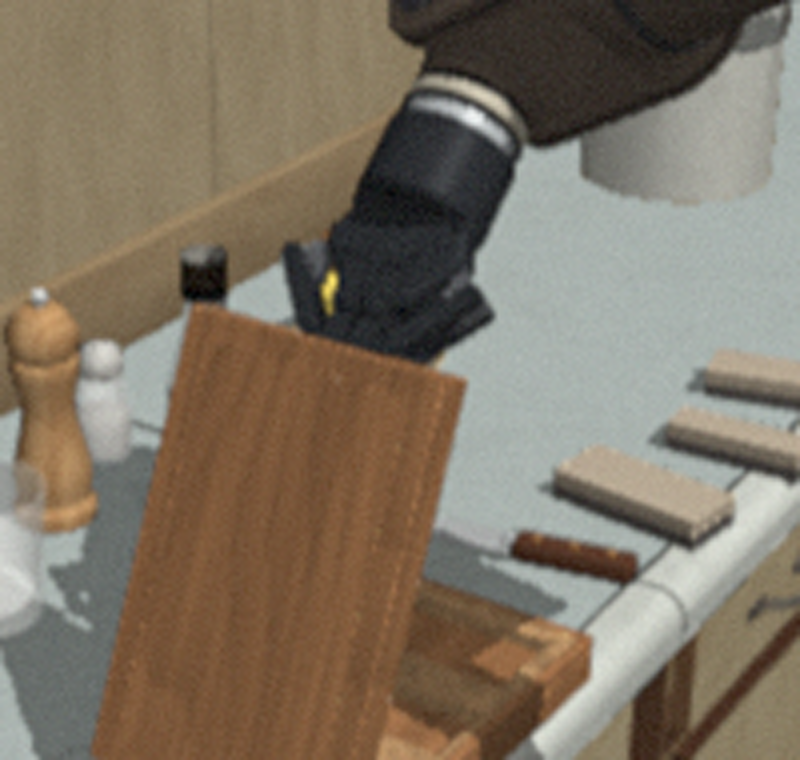

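View pics/w13.png

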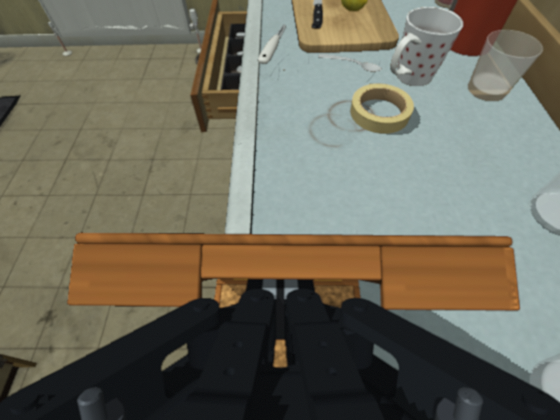

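The lid is at about 1.1 rad, with the fingertips pushing inside it. I'll go on over the top.

```bash
python3 -m inch '[{"dx":0,"dy":10,"dz":-3,"wx":0,"wy":0,"wz":0,"grip":-1},{"dx":0,"dy":22,"dz":-6,"wx":0,"wy":0,"wz":0,"grip":-1},{"dx":0,"dy":34,"dz":-9,"wx":0,"wy":0,"wz":0,"grip":-1},{"dx":0,"dy":46,"dz":-12,"wx":0,"wy":0,"wz":0,"grip":-1},{"dx":0,"dy":58,"dz":-16,"wx":0,"wy":0,"wz":0,"grip":-1},{"dx":0,"dy":70,"dz":-20,"wx":0,"wy":0,"wz":0,"grip":-1},{"dx":0,"dy":82,"dz":-25,"wx":0,"wy":0,"wz":0,"grip":-1},{"dx":0,"dy":94,"dz":-30,"wx":0,"wy":0,"wz":0,"grip":-1},{"dx":0,"dy":104,"dz":-35,"wx":0,"wy":0,"wz":0,"grip":-1},{"dx":0,"dy":112,"dz":-38,"wx":0,"wy":0,"wz":0,"grip":-1}]' ; python3 snap.py w14
python3 - <<'E'
from h import *
cv2.imwrite("pics/s14.png",imaging.snapshot("side"))
crop(cv2.imread("pics/s14.png"),180,100,380,290,4,"s14c.png")
E
```

```text
clock: 18.85
ee_pos: [0.466, 0.3153, 0.1911]
tool_rot: [[0.017, 1.0, -0.0], [0.643, -0.011, 0.766], [0.766, -0.013, -0.643]]
contact_force: [0.6, -0.8, 0.6]
width: -0.0
18.85 [0.466  0.3153 0.1911] yaw 88.5 [  2.9   0.6 122.7  56.   67.3 -24.3] [ 0.6 -0.8  0.6]
```

View pics/s14c.png

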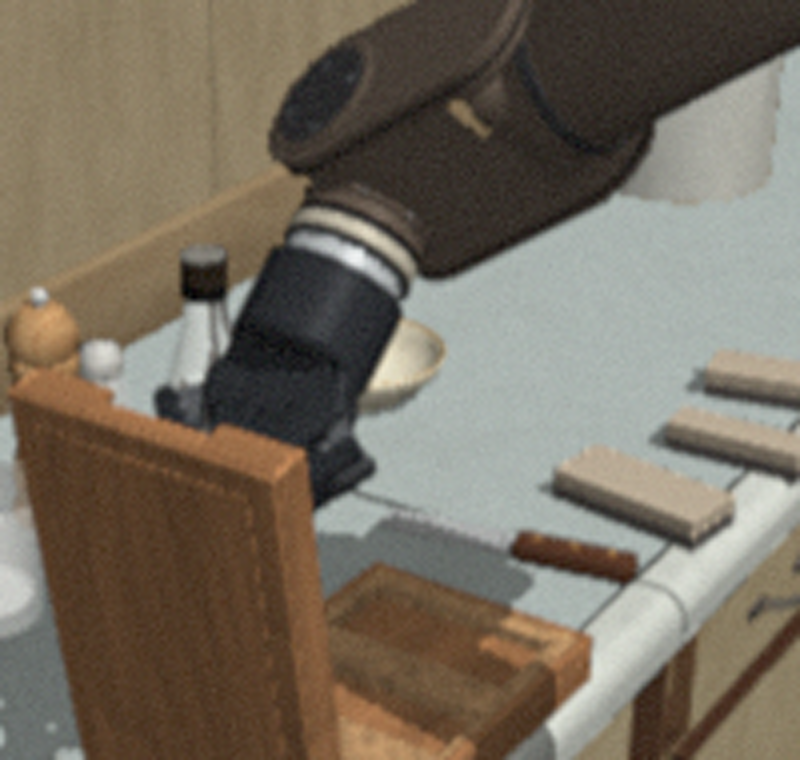

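View pics/w14.png

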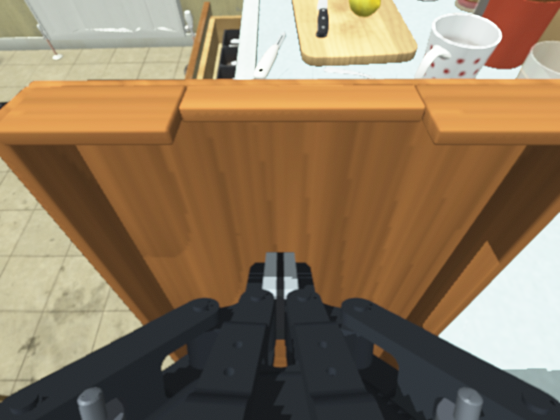

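```bash
python3 -m inch '[{"dx":0,"dy":8,"dz":-3,"wx":0,"wy":0,"wz":0,"grip":-1},{"dx":0,"dy":16,"dz":-6,"wx":0,"wy":0,"wz":0,"grip":-1},{"dx":0,"dy":24,"dz":-9,"wx":0,"wy":0,"wz":0,"grip":-1},{"dx":0,"dy":30,"dz":-12,"wx":0,"wy":0,"wz":0,"grip":-1},{"dx":0,"dy":30,"dz":-12,"wx":0,"wy":0,"wz":0,"grip":-1},{"dx":0,"dy":20,"dz":-6,"wx":0,"wy":0,"wz":0,"grip":-1},{"dx":0,"dy":0,"dz":0,"wx":0,"wy":0,"wz":0,"grip":-1},{"dx":0,"dy":-25,"dz":10,"wx":0,"wy":0,"wz":0,"grip":-1},{"dx":0,"dy":-55,"dz":20,"wx":0,"wy":0,"wz":0,"grip":-1},{"dx":0,"dy":-90,"dz":30,"wx":0,"wy":0,"wz":0,"grip":-1}]' ; python3 snap.py w15
python3 - <<'E'
from h import *
cv2.imwrite("pics/s15.png",imaging.snapshot("side"))
cv2.imwrite("pics/t15.png",imaging.snapshot("top"))
crop(cv2.imread("pics/t15.png"),100,205,300,325,4,"t15c.png")
E
```

```text
clock: 19.78
ee_pos: [0.4654, 0.2237, 0.2228]
tool_rot: [[0.015, 1.0, -0.001], [0.643, -0.009, 0.766], [0.766, -0.012, -0.643]]
contact_force: [0.9, 0.1, -0.8]
width: -0.0001
19.78 [0.4654 0.2237 0.2228] yaw 88.7 [ -8.5  -4.3 123.7  50.9  77.5 -27.2] [ 0.9  0.1 -0.8]
```

View pics/s15.png

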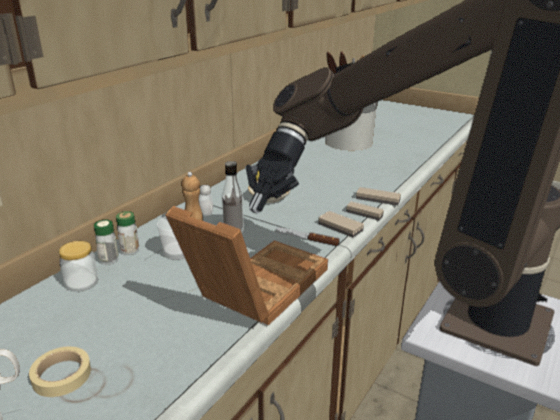

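View pics/t15c.png

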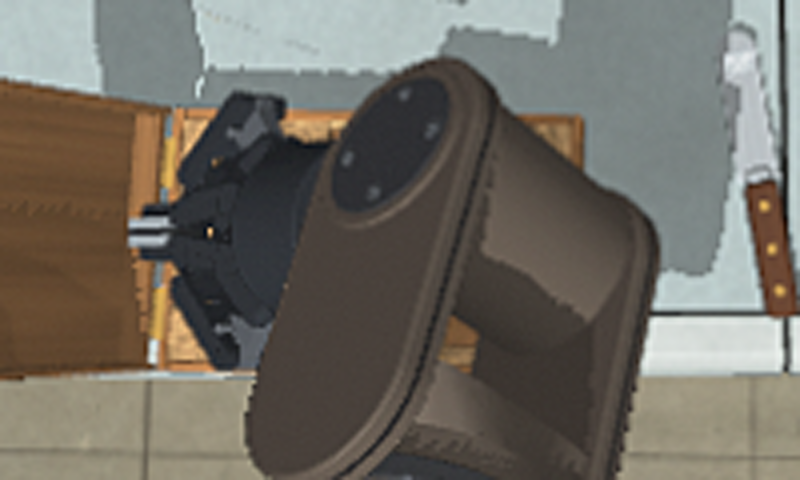

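The side view shows the lid leaning back past upright, about 1.8 rad. I'll straighten the tool, turn it to the case's x and look down into the case.

```bash
python3 -m inch '[{"dx":0,"dy":-15,"dz":10,"wx":-3,"wy":0,"wz":0,"grip":-1},{"dx":0,"dy":-30,"dz":20,"wx":-8,"wy":0,"wz":0,"grip":-1},{"dx":0,"dy":-40,"dz":30,"wx":-14,"wy":0,"wz":0,"grip":-1},{"dx":0,"dy":-50,"dz":30,"wx":-20,"wy":0,"wz":0,"grip":-1},{"dx":0,"dy":-60,"dz":30,"wx":-26,"wy":0,"wz":0,"grip":-1},{"dx":0,"dy":-70,"dz":30,"wx":-32,"wy":0,"wz":0,"grip":-1},{"dx":0,"dy":-80,"dz":30,"wx":-38,"wy":0,"wz":0,"grip":-1},{"dx":0,"dy":-80,"dz":30,"wx":-44,"wy":0,"wz":0,"grip":0},{"dx":0,"dy":-80,"dz":30,"wx":-50,"wy":0,"wz":0,"grip":0.5},{"dx":0,"dy":-80,"dz":30,"wx":-50,"wy":0,"wz":0,"grip":1}]' && python3 -m inch '[{"dx":5,"dy":0,"dz":0,"wx":0,"wy":0,"wz":-7,"grip":1},{"dx":10,"dy":0,"dz":0,"wx":0,"wy":0,"wz":-14,"grip":1},{"dx":15,"dy":0,"dz":0,"wx":0,"wy":0,"wz":-21,"grip":1},{"dx":20,"dy":0,"dz":0,"wx":0,"wy":0,"wz":-28,"grip":1},{"dx":25,"dy":0,"dz":0,"wx":0,"wy":0,"wz":-35,"grip":1},{"dx":30,"dy":0,"dz":0,"wx":0,"wy":0,"wz":-42,"grip":1},{"dx":35,"dy":0,"dz":0,"wx":0,"wy":0,"wz":-49,"grip":1},{"dx":40,"dy":0,"dz":0,"wx":0,"wy":0,"wz":-56,"grip":1},{"dx":40,"dy":0,"dz":0,"wx":0,"wy":0,"wz":-63,"grip":1},{"dx":40,"dy":0,"dz":0,"wx":0,"wy":0,"wz":-70,"grip":1}]' && python3 -m inch '[{"dx":0,"dy":0,"dz":0,"wx":0,"wy":0,"wz":-7,"grip":1},{"dx":0,"dy":0,"dz":0,"wx":0,"wy":0,"wz":-14,"grip":1},{"dx":0,"dy":0,"dz":0,"wx":0,"wy":0,"wz":-20,"grip":1},{"dx":0,"dy":0,"dz":0,"wx":0,"wy":0,"wz":-20,"grip":1},{"dx":0,"dy":0,"dz":0,"wx":0,"wy":0,"wz":-20,"grip":1},{"dx":0,"dy":0,"dz":0,"wx":0,"wy":0,"wz":-20,"grip":1},{"dx":0,"dy":0,"dz":0,"wx":0,"wy":0,"wz":-20,"grip":1},{"dx":0,"dy":0,"dz":0,"wx":0,"wy":0,"wz":-20,"grip":1},{"dx":0,"dy":0,"dz":0,"wx":0,"wy":0,"wz":-20,"grip":1},{"dx":0,"dy":0,"dz":0,"wx":0,"wy":0,"wz":-20,"grip":1}]'; python3 snap.py w16
```

```text
clock: 20.77
ee_pos: [0.4655, 0.1473, 0.2521]
tool_rot: [[0.011, 1.0, 0.0], [1.0, -0.011, -0.001], [-0.001, 0.0, -1.0]]
contact_force: [-0.8, 0.1, 0.3]
width: 0.0358
clock: 21.6
ee_pos: [0.5057, 0.1448, 0.2511]
tool_rot: [[0.947, 0.322, -0.002], [0.322, -0.947, 0.002], [-0.001, -0.003, -1.0]]
contact_force: [0.5, 0.9, -1.2]
width: 0.0853
clock: 22.43
ee_pos: [0.506, 0.1449, 0.2518]
tool_rot: [[1.0, -0.015, -0.0], [-0.015, -1.0, 0.0], [-0.0, -0.0, -1.0]]
contact_force: [0.4, 0.2, -1.6]
width: 0.085
22.43 [0.506  0.1449 0.2518] yaw -0.88 [  4.9  -3.5 109.9   0.   73.6  95.8] [ 0.4  0.2 -1.6]
```

View pics/w16.png

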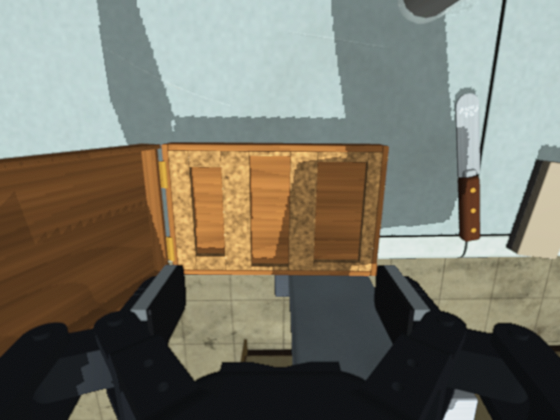

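The wrist view shows the open case: slim recess at cols ~192–225, medium ~250–303, wide ~315–367, rows ~153–265. I'll zoom in to get corners.

Run:
```python
from h import *
im=cv2.imread("pics/w16.png")
crop(im,150,135,400,285,3.2,"w16a.png")
crop(im,155,140,275,285,5,"w16b.png")
crop(im,240,140,395,285,5,"w16c.png")
```

```text
(no output)
```

View pics/w16b.png

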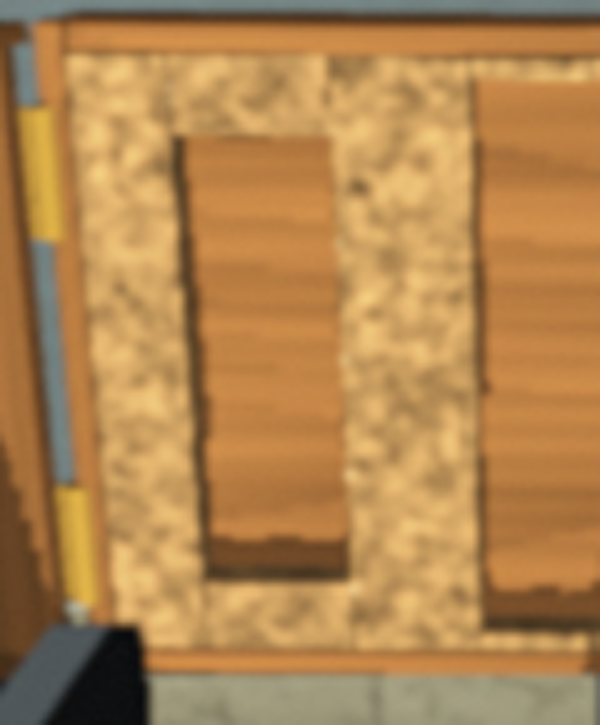

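View pics/w16c.png

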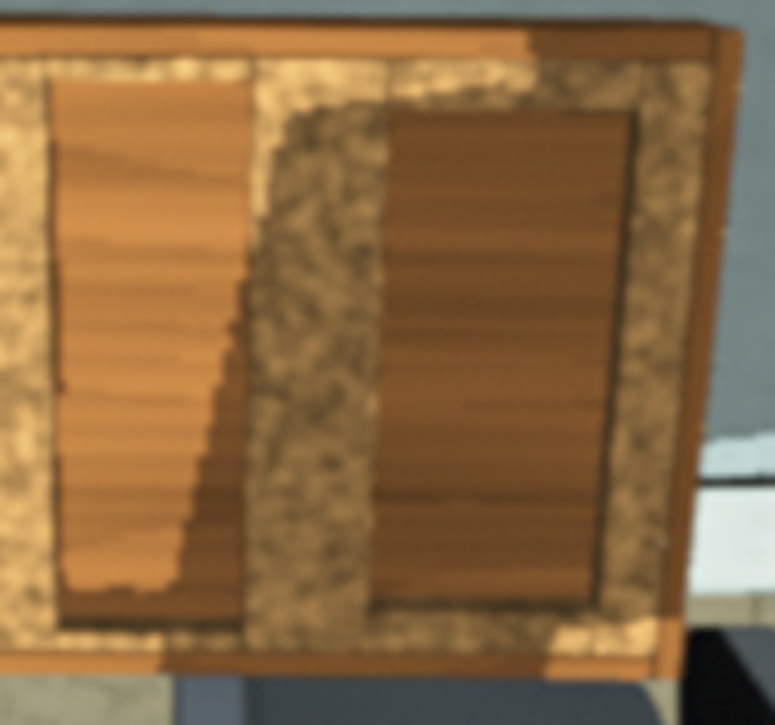

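```bash
cat >> h.py <<'E'
from scipy.optimize import least_squares
def rect(c,uv,z,L,W,name,yaw0=0):
    # uv order: far-left, far-right, near-right, near-left (L along x, W along y)
    w=unproj(c,uv,z)[:,:2]
    def q(p):
        R=np.array([[np.cos(p[2]),-np.sin(p[2])],[np.sin(p[2]),np.cos(p[2])]])
        return np.array([[L/2,W/2],[L/2,-W/2],[-L/2,-W/2],[-L/2,W/2]])@R.T+p[:2]
    r=least_squares(lambda p:(q(p)-w).ravel(),[*w.mean(0),yaw0])
    print(name,r.x[:2].round(4),"yaw",np.degrees(r.x[2]).round(2),"res mm",(r.fun*1000).round(1),"L",np.linalg.norm((w[0]+w[1]-w[2]-w[3])/2).round(4),"W",np.linalg.norm((w[0]+w[3]-w[1]-w[2])/2).round(4))
    return r.x
E
python3 - <<'E'
from h import *
c=cam("wrist",np.load("w16.npz"))
f=lambda p,o:np.array(p)/5+np.array(o)-.4
a=rect(c,f([(176,137),(332,137),(350,581),(204,581)],(155,140)),.038,.108,.036,"slim")
b=rect(c,f([(47,80),(252,83),(243,630),(58,628)],(240,140)),.038,.134,.046,"medium")
d=rect(c,f([(388,109),(637,108),(598,610),(368,608)],(240,140)),.038,.122,.056,"wide")
print(np.degrees(np.arctan2(*(a-d)[[0,1]])))
print(unproj(c,f([(742,35),(682,680)],(240,140)),.038))
E
```

```text
slim [0.4704 0.228 ] yaw -1.65 res mm [ 0.5  0.7  0.1 -0.6 -0.5 -0.4 -0.1  0.3] L 0.1074 W 0.035
medium [0.469  0.1564] yaw -1.37 res mm [ 0.7  0.4  1.  -0.5 -0.7 -0.4 -0.9  0.5] L 0.1324 W 0.0451
wide [0.4674 0.0759] yaw -1.13 res mm [ 0.7  0.4  0.2 -0.4 -0.2 -0.1 -0.6  0.1] L 0.1212 W 0.0555
1.137737170053236
[[0.54319286 0.02514474 0.038     ]
 [0.38681889 0.02745646 0.038     ]]
```

The fits agree: the recess centres are on one line and the case yaw is about −1.2°. I released the knife exactly at the TCP, so picture w9 gives a check of the wrist camera's sideways bias.

Run:
```python
from h import *
im=cv2.imread("pics/w9.png")
crop(im,240,160,320,280,5,"w9z.png")
im=cv2.imread("pics/w2.png")
```

```text
(no output)
```

View pics/w9z.png

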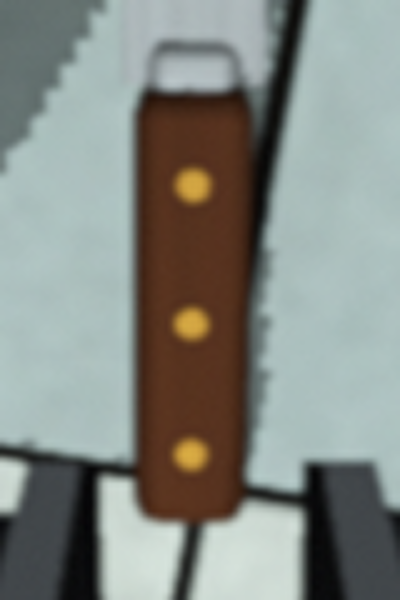

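Run:
```python
from h import *
s=np.load("w9.npz"); c=cam("wrist",s)
w=unproj(c,np.array([(193,186),(192,324),(191,455)])/5+[240,160]-.4,.018)
R=s["tool_rot"]
print(w, ((w-s["ee_pos"])@R).round(4))
T=np.array([.4846,-.0874,.0063]); yaw=np.radians(10.08); ex=np.array([np.cos(yaw),np.sin(yaw)]); ey=np.array([np.sin(yaw),-np.cos(yaw)])
d=w[:,:2]-T[:2]; print("rel release TCP  x:",(d@ex).round(4)," y:",(d@ey).round(4))
```

```text
[[ 0.48883161 -0.08738508  0.018     ]
 [ 0.46320087 -0.09170749  0.018     ]
 [ 0.4376405  -0.09600821  0.018     ]] [[ 0.002  -0.0005  0.1366]
 [-0.024  -0.0008  0.1364]
 [-0.0499 -0.001   0.1362]]
rel release TCP  x: [ 0.0042 -0.0218 -0.0477]  y: [0.0007 0.0005 0.0003]
```

Sideways bias is about 0.5 mm, which is negligible. Next I'll look at the wide stone from the same height and relation as the case view.

```bash
python3 -m inch '[{"dx":0,"dy":-38,"dz":0,"wx":0,"wy":0,"wz":0,"grip":1},{"dx":0,"dy":-76,"dz":0,"wx":0,"wy":0,"wz":-1,"grip":1},{"dx":-1,"dy":-114,"dz":0,"wx":0,"wy":0,"wz":-2,"grip":1},{"dx":-2,"dy":-152,"dz":0,"wx":0,"wy":0,"wz":-3,"grip":1},{"dx":-3,"dy":-190,"dz":0,"wx":0,"wy":0,"wz":-4,"grip":1},{"dx":-4,"dy":-228,"dz":0,"wx":0,"wy":0,"wz":-5,"grip":1},{"dx":-5,"dy":-266,"dz":0,"wx":0,"wy":0,"wz":-6,"grip":1},{"dx":-6,"dy":-304,"dz":0,"wx":0,"wy":0,"wz":-7,"grip":1},{"dx":-6,"dy":-331,"dz":0,"wx":0,"wy":0,"wz":-7,"grip":1},{"dx":-6,"dy":-331,"dz":0,"wx":0,"wy":0,"wz":-7,"grip":1}]' && python3 -m inch '[{"dx":0,"dy":0,"dz":0,"wx":0,"wy":0,"wz":0,"grip":1},{"dx":0,"dy":0,"dz":0,"wx":0,"wy":0,"wz":0,"grip":1},{"dx":0,"dy":0,"dz":0,"wx":0,"wy":0,"wz":0,"grip":1},{"dx":0,"dy":0,"dz":0,"wx":0,"wy":0,"wz":0,"grip":1},{"dx":0,"dy":0,"dz":0,"wx":0,"wy":0,"wz":0,"grip":1},{"dx":0,"dy":0,"dz":0,"wx":0,"wy":0,"wz":0,"grip":1},{"dx":0,"dy":0,"dz":0,"wx":0,"wy":0,"wz":0,"grip":1},{"dx":0,"dy":0,"dz":0,"wx":0,"wy":0,"wz":0,"grip":1},{"dx":0,"dy":0,"dz":0,"wx":0,"wy":0,"wz":0,"grip":1},{"dx":0,"dy":0,"dz":0,"wx":0,"wy":0,"wz":0,"grip":1}]'; python3 snap.py w17
python3 - <<'E'
from h import *
im=cv2.imread("pics/w17.png")
crop(im,220,130,460,280,3.3,"w17a.png")
E
```

```text
clock: 23.32
ee_pos: [0.4998, -0.1907, 0.2519]
tool_rot: [[0.99, -0.142, 0.0], [-0.142, -0.99, -0.002], [0.0, 0.002, -1.0]]
contact_force: [0.4, -0.3, 0.3]
width: 0.0853
clock: 24.15
ee_pos: [0.5001, -0.1861, 0.2518]
tool_rot: [[0.991, -0.137, 0.0], [-0.137, -0.991, -0.0], [0.0, 0.0, -1.0]]
contact_force: [0.0, -0.4, 0.5]
width: 0.0854
24.15 [ 0.5001 -0.1861  0.2518] yaw -7.9 [-31.3  -2.5 108.9  -0.   73.6  66.6] [ 0.  -0.4  0.5]
```

View pics/w17.png

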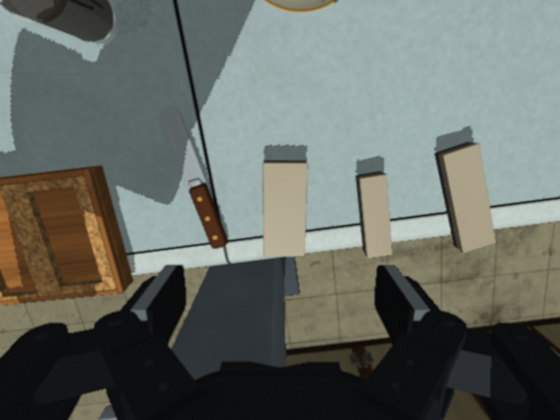

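View pics/w17a.png

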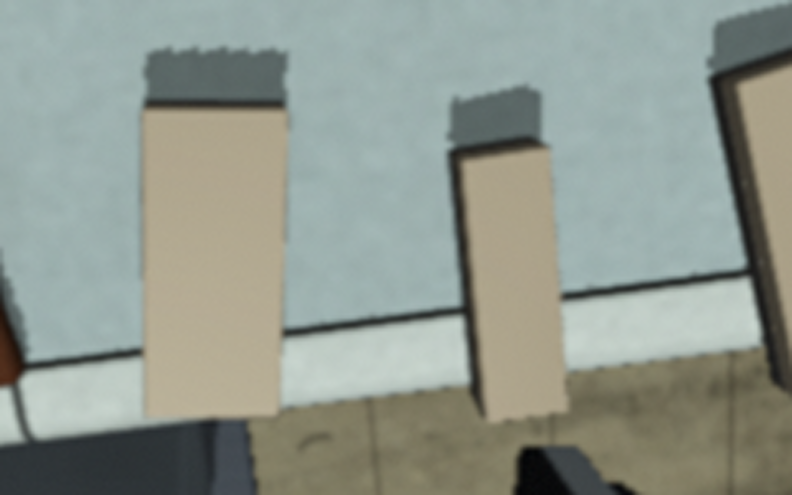

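The wide stone's top corners in the crop are (143,109), (287,109), (279,414) and (146,416). The slim and medium stones are also visible.

Run:
```python
from h import *
s=np.load("w17.npz");c=cam("wrist",s)
f=lambda p:np.array(p)/3.3+np.array([220,130])-.35
a=rect(c,f([(142.5,108),(287,108),(279,414),(146,416)]),.024,.118,.052,"wide",-.14)
b=rect(c,f([(461,160),(551,147),(567,411),(485,420)]),.024,.104,.032,"slim",.03)
print((a[:2]-s["ee_pos"][:2])*1000)
```

```text
wide [ 0.4613 -0.1873] yaw -8.02 res mm [ 1.   0.8  0.7 -0.8 -1.3 -0.7 -0.3  0.7] L 0.1164 W 0.0504
slim [ 0.4379 -0.2961] yaw 0.93 res mm [ 0.9  0.   1.2 -0.2 -0.5 -0.4 -1.6  0.5] L 0.1019 W 0.0315
[-38.71689603  -1.19028243]
```

```bash
python3 -m inch '[{"dx":-20,"dy":-1,"dz":-35,"wx":0,"wy":0,"wz":0,"grip":1},{"dx":-39,"dy":-1,"dz":-70,"wx":0,"wy":0,"wz":0,"grip":1},{"dx":-39,"dy":-1,"dz":-105,"wx":0,"wy":0,"wz":0,"grip":1},{"dx":-39,"dy":-1,"dz":-140,"wx":0,"wy":0,"wz":0,"grip":1},{"dx":-39,"dy":-1,"dz":-175,"wx":0,"wy":0,"wz":0,"grip":1},{"dx":-39,"dy":-1,"dz":-205,"wx":0,"wy":0,"wz":0,"grip":1},{"dx":-39,"dy":-1,"dz":-225,"wx":0,"wy":0,"wz":0,"grip":1},{"dx":-39,"dy":-1,"dz":-235,"wx":0,"wy":0,"wz":0,"grip":1},{"dx":-39,"dy":-1,"dz":-240,"wx":0,"wy":0,"wz":0,"grip":1},{"dx":-39,"dy":-1,"dz":-240,"wx":0,"wy":0,"wz":0,"grip":1}]' 60; python3 snap.py w18
```

```text
clock: 25.03
ee_pos: [0.4609, -0.1871, 0.0114]
tool_rot: [[0.99, -0.138, -0.001], [-0.138, -0.99, 0.001], [-0.001, -0.0, -1.0]]
contact_force: [0.9, 0.6, -0.3]
width: 0.0852
25.03 [ 0.4609 -0.1871  0.0114] yaw -7.91 [-33.8  11.8 122.3   0.   46.   64.1] [ 0.9  0.6 -0.3]
```

View pics/w18.png

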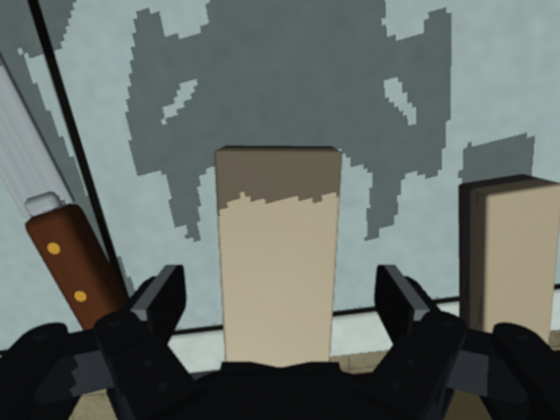

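The stone is centred between the fingers, its far end at row 150 and cols 216–341. I'll close and lift a little.

```bash
python3 -m inch '[{"dx":0,"dy":0,"dz":0,"wx":0,"wy":0,"wz":0,"grip":-1},{"dx":0,"dy":0,"dz":0,"wx":0,"wy":0,"wz":0,"grip":-1},{"dx":0,"dy":0,"dz":0,"wx":0,"wy":0,"wz":0,"grip":-1},{"dx":0,"dy":0,"dz":0,"wx":0,"wy":0,"wz":0,"grip":-1},{"dx":0,"dy":0,"dz":0,"wx":0,"wy":0,"wz":0,"grip":-1},{"dx":0,"dy":0,"dz":0,"wx":0,"wy":0,"wz":0,"grip":-1},{"dx":0,"dy":0,"dz":0,"wx":0,"wy":0,"wz":0,"grip":-1},{"dx":0,"dy":0,"dz":8,"wx":0,"wy":0,"wz":0,"grip":-1},{"dx":0,"dy":0,"dz":18,"wx":0,"wy":0,"wz":0,"grip":-1},{"dx":0,"dy":0,"dz":30,"wx":0,"wy":0,"wz":0,"grip":-1}]' 60; python3 snap.py w19;  python3 - <<'E'
from h import *
cv2.imwrite("pics/s19.png",imaging.snapshot("side"))
crop(cv2.imread("pics/s19.png"),280,150,420,255,5.5,"s19c.png")
E
```

```text
clock: 25.92
ee_pos: [0.4602, -0.1866, 0.0419]
tool_rot: [[0.991, -0.137, -0.002], [-0.137, -0.991, 0.001], [-0.002, -0.001, -1.0]]
contact_force: [0.5, 0.4, -3.7]
width: 0.0499
25.92 [ 0.4602 -0.1866  0.0419] yaw -7.9 [-33.8   8.4 122.1  -0.   49.6  64.1] [ 0.5  0.4 -3.7]
```

View pics/s19c.png

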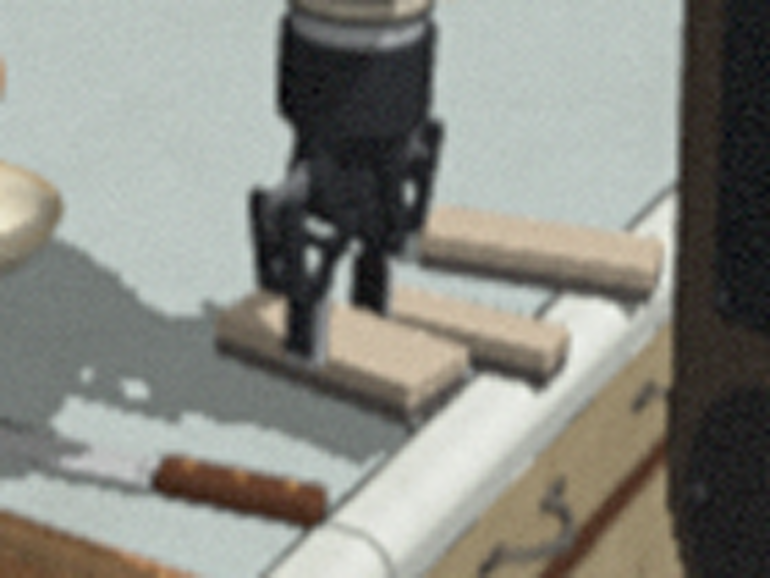

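View pics/w19.png

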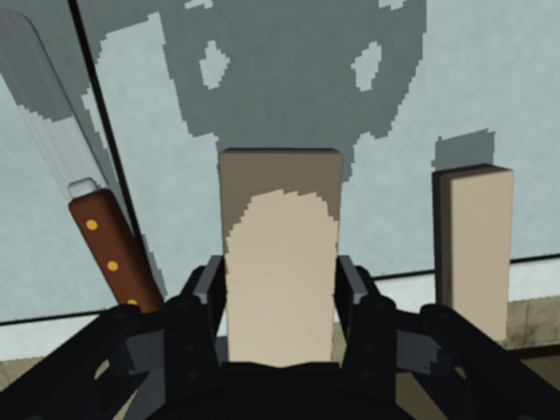

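The stone is held level and centred, with its far edge at row 149, cols 219–341. I'll check its x in the hand from this edge.

Run:
```python
from h import *
im=cv2.imread("pics/w19.png"); crop(im,200,130,360,190,5,"w19z.png")
s=np.load("w19.npz"); c=cam("wrist",s)
w=unproj(c,[(219.5,149.5),(341,149.5)],s["ee_pos"][2]+.0122); print(((w-s["ee_pos"])@s["tool_rot"]).round(4))
```

```text
[[ 0.0589 -0.0233 -0.0123]
 [ 0.0588  0.0252 -0.0123]]
```

View pics/w19z.png

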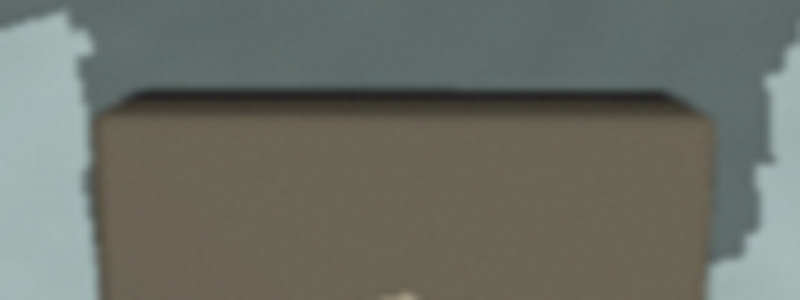

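```bash
python3 -m inch '[{"dx":0,"dy":0,"dz":20,"wx":0,"wy":0,"wz":0,"grip":-1},{"dx":0,"dy":15,"dz":45,"wx":0,"wy":0,"wz":1,"grip":-1},{"dx":1,"dy":45,"dz":60,"wx":0,"wy":0,"wz":2,"grip":-1},{"dx":2,"dy":80,"dz":60,"wx":0,"wy":0,"wz":3,"grip":-1},{"dx":3,"dy":115,"dz":60,"wx":0,"wy":0,"wz":4,"grip":-1},{"dx":4,"dy":150,"dz":60,"wx":0,"wy":0,"wz":5,"grip":-1},{"dx":5,"dy":185,"dz":60,"wx":0,"wy":0,"wz":6,"grip":-1},{"dx":6,"dy":220,"dz":60,"wx":0,"wy":0,"wz":6.7,"grip":-1},{"dx":7,"dy":248,"dz":60,"wx":0,"wy":0,"wz":6.7,"grip":-1},{"dx":8,"dy":263,"dz":60,"wx":0,"wy":0,"wz":6.7,"grip":-1}]' && python3 -m inch '[{"dx":0,"dy":0,"dz":0,"wx":0,"wy":0,"wz":0,"grip":-1},{"dx":0,"dy":0,"dz":0,"wx":0,"wy":0,"wz":0,"grip":-1},{"dx":0,"dy":0,"dz":-10,"wx":0,"wy":0,"wz":0,"grip":-1},{"dx":0,"dy":0,"dz":-20,"wx":0,"wy":0,"wz":0,"grip":-1},{"dx":0,"dy":0,"dz":-30,"wx":0,"wy":0,"wz":0,"grip":-1},{"dx":0,"dy":0,"dz":-38,"wx":0,"wy":0,"wz":0,"grip":-1},{"dx":0,"dy":0,"dz":-42,"wx":0,"wy":0,"wz":0,"grip":-1},{"dx":0,"dy":0,"dz":-44,"wx":0,"wy":0,"wz":0,"grip":-1},{"dx":0,"dy":0,"dz":-44,"wx":0,"wy":0,"wz":0,"grip":-1},{"dx":0,"dy":0,"dz":-44,"wx":0,"wy":0,"wz":0,"grip":-1}]'; python3 snap.py w20
```

```text
clock: 26.85
ee_pos: [0.4682, 0.0787, 0.1017]
tool_rot: [[1.0, -0.019, -0.0], [-0.019, -1.0, 0.001], [-0.0, -0.001, -1.0]]
contact_force: [0.1, -1.0, -3.2]
width: 0.0501
clock: 27.68
ee_pos: [0.4693, 0.0757, 0.0579]
tool_rot: [[1.0, -0.021, 0.0], [-0.021, -1.0, -0.0], [0.0, 0.0, -1.0]]
contact_force: [0.8, -0.3, -3.0]
width: 0.0499
27.68 [0.4693 0.0757 0.0579] yaw -1.22 [ -3.1   4.1 124.8  -0.   51.2  88.1] [ 0.8 -0.3 -3. ]
```

View pics/w20.png

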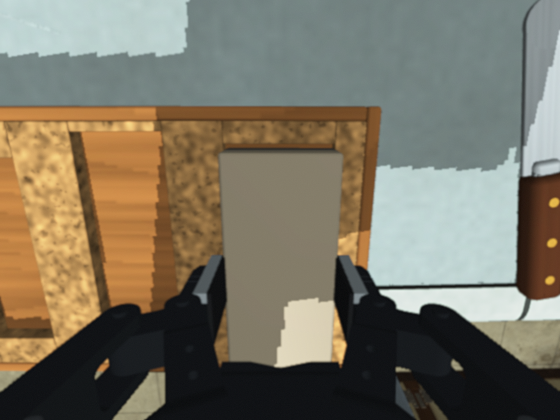

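Run:
```python
from h import *
im=cv2.imread("pics/w20.png"); crop(im,200,100,390,200,4.2,"w20z.png")
```

```text
(no output)
```

View pics/w20z.png

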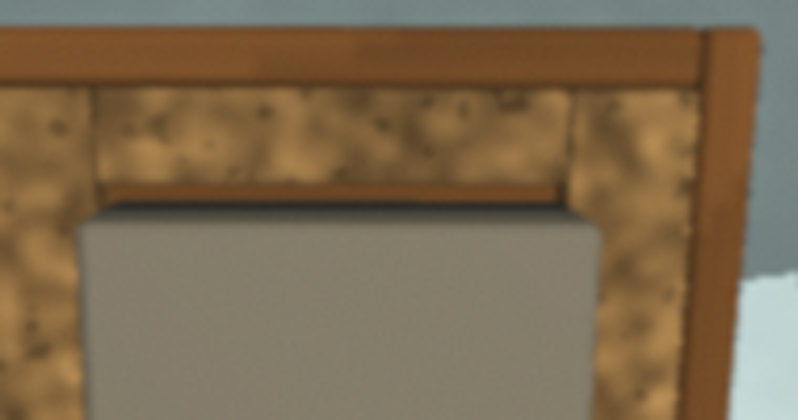

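The crop shows the recess's far edge at row ~186 from x≈102 to x≈566. The stone's bottom far edge is at row ~206 from x≈118 to x≈555. I'll convert both.

Run:
```python
from h import *
s=np.load("w20.npz"); c=cam("wrist",s)
f=lambda p:np.array(p)/4.2+np.array([200,100])-.4
g=lambda w:((w-s["ee_pos"])@s["tool_rot"]).round(4)
print("recess",g(unproj(c,f([(101,186),(566,186)]),.038)))
print("stone top",g(unproj(c,f([(82,230),(600,230)]),s["ee_pos"][2]+.012)))
print("stone bot",g(unproj(c,f([(118,206),(555,206)]),s["ee_pos"][2]-.012)))
print("rim right",g(unproj(c,f([(758,32),(705,32)]),.038)))
# expected pixel positions of stone bottom corners if at TCP
```

```text
recess [[ 0.0583 -0.027   0.0199]
 [ 0.0582  0.0278  0.0199]]
stone top [[ 0.0568 -0.0236 -0.012 ]
 [ 0.0568  0.0259 -0.012 ]]
stone bot [[ 0.0567 -0.0239  0.012 ]
 [ 0.0567  0.0254  0.012 ]]
rim right [[0.0756 0.049  0.0199]
 [0.0756 0.043  0.0199]]
```

The stone needs to go about −1 mm in x and +0.5 mm in y. I'll correct that while descending slowly.

```bash
python3 -m inch '[{"dx":-1,"dy":0.5,"dz":0,"wx":0,"wy":0,"wz":0,"grip":-1},{"dx":-1,"dy":0.5,"dz":-2,"wx":0,"wy":0,"wz":0,"grip":-1},{"dx":-1,"dy":0.5,"dz":-4,"wx":0,"wy":0,"wz":0,"grip":-1},{"dx":-1,"dy":0.5,"dz":-6,"wx":0,"wy":0,"wz":0,"grip":-1},{"dx":-1,"dy":0.5,"dz":-8,"wx":0,"wy":0,"wz":0,"grip":-1},{"dx":-1,"dy":0.5,"dz":-10,"wx":0,"wy":0,"wz":0,"grip":-1},{"dx":-1,"dy":0.5,"dz":-12,"wx":0,"wy":0,"wz":0,"grip":-1},{"dx":-1,"dy":0.5,"dz":-14,"wx":0,"wy":0,"wz":0,"grip":-1},{"dx":-1,"dy":0.5,"dz":-16,"wx":0,"wy":0,"wz":0,"grip":-1},{"dx":-1,"dy":0.5,"dz":-17,"wx":0,"wy":0,"wz":0,"grip":-1}]'; python3 snap.py w21
```

```text
clock: 28.57
ee_pos: [0.468, 0.0763, 0.0418]
tool_rot: [[1.0, -0.021, -0.002], [-0.021, -1.0, -0.0], [-0.002, 0.0, -1.0]]
contact_force: [-5.9, -0.3, 12.5]
width: 0.0499
28.57 [0.468  0.0763 0.0418] yaw -1.2 [ -3.    5.7 125.1  -0.   49.3  88.2] [-5.9 -0.3 12.5]
```

View pics/w21.png

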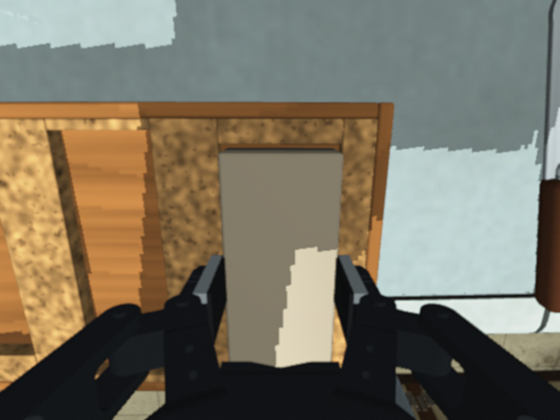

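The stone is down in the recess with a 12 N reaction. I'll ease 1 mm in −x, release slightly, lift off and check.

```bash
python3 -m inch '[{"dx":-0.5,"dy":0,"dz":0,"wx":0,"wy":0,"wz":0,"grip":-1},{"dx":-1,"dy":0,"dz":0,"wx":0,"wy":0,"wz":0,"grip":-1},{"dx":-1,"dy":0,"dz":-0.5,"wx":0,"wy":0,"wz":0,"grip":-1},{"dx":-1,"dy":0,"dz":-0.5,"wx":0,"wy":0,"wz":0,"grip":-1},{"dx":-1,"dy":0,"dz":0,"wx":0,"wy":0,"wz":0,"grip":0.35},{"dx":-1,"dy":0,"dz":0,"wx":0,"wy":0,"wz":0,"grip":0.45},{"dx":-1,"dy":0,"dz":0,"wx":0,"wy":0,"wz":0,"grip":0.45},{"dx":-1,"dy":0,"dz":0,"wx":0,"wy":0,"wz":0,"grip":0.45},{"dx":-1,"dy":0,"dz":0,"wx":0,"wy":0,"wz":0,"grip":0.45},{"dx":-1,"dy":0,"dz":0,"wx":0,"wy":0,"wz":0,"grip":0.45}]'; python3 -m inch '[{"dx":0,"dy":0,"dz":5,"wx":0,"wy":0,"wz":0,"grip":0.45},{"dx":0,"dy":0,"dz":12,"wx":0,"wy":0,"wz":0,"grip":0.45},{"dx":0,"dy":0,"dz":25,"wx":0,"wy":0,"wz":0,"grip":0.5},{"dx":5,"dy":0,"dz":50,"wx":0,"wy":0,"wz":0,"grip":0.7},{"dx":15,"dy":0,"dz":85,"wx":0,"wy":0,"wz":0,"grip":1},{"dx":25,"dy":0,"dz":120,"wx":0,"wy":0,"wz":0,"grip":1},{"dx":35,"dy":0,"dz":155,"wx":0,"wy":0,"wz":0,"grip":1},{"dx":40,"dy":0,"dz":185,"wx":0,"wy":0,"wz":0,"grip":1},{"dx":40,"dy":0,"dz":205,"wx":0,"wy":0,"wz":0,"grip":1},{"dx":40,"dy":0,"dz":210,"wx":0,"wy":0,"wz":0,"grip":1}]';python3 snap.py w22;  python3 - <<'E'
from h import *
crop(cv2.imread("pics/w22.png"),160,130,350,290,4,"w22z.png")
E
```

```text
clock: 29.45
ee_pos: [0.467, 0.0763, 0.0407]
tool_rot: [[1.0, -0.021, -0.0], [-0.021, -1.0, 0.0], [-0.0, 0.0, -1.0]]
contact_force: [0.3, 0.8, 0.2]
width: 0.0619
clock: 30.28
ee_pos: [0.5095, 0.0763, 0.2568]
tool_rot: [[1.0, -0.021, 0.01], [-0.021, -1.0, -0.0], [0.01, 0.0, -1.0]]
contact_force: [0.2, -0.1, 0.9]
width: 0.0854
30.28 [0.5095 0.0763 0.2568] yaw -1.2 [ -2.8  -5.5 111.3   0.   73.7  88.4] [ 0.2 -0.1  0.9]
```

View pics/w22.png

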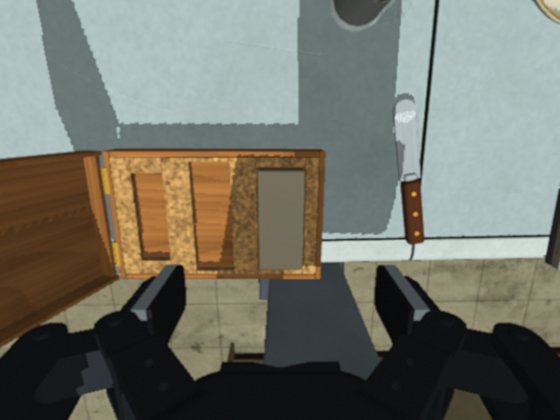

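View pics/w22z.png

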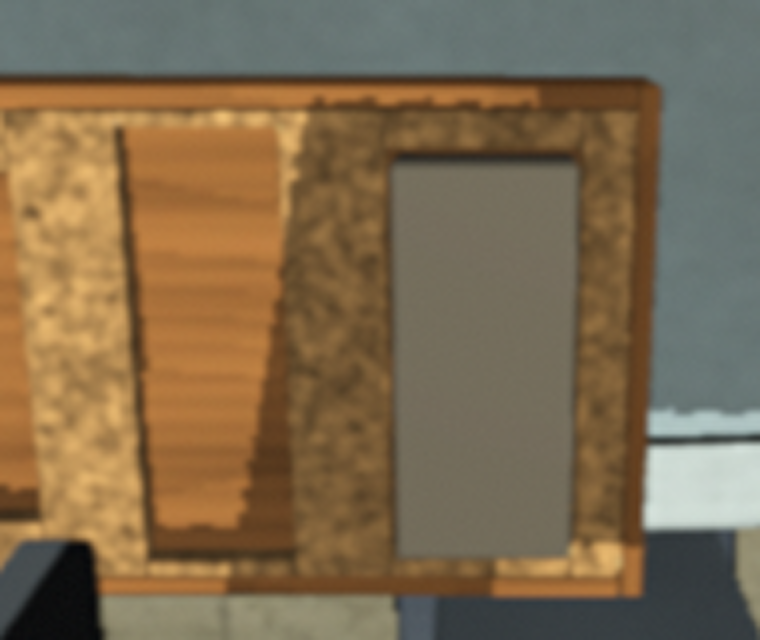

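The stone lies square in its recess. I'll verify with a fit at z=0.052, then move to the medium stone.

```bash
python3 - <<'E'
from h import *
s=np.load("w22.npz");c=cam("wrist",s)
f=lambda p:np.array(p)/4+np.array([160,130])-.4
for z in (.048,.052,.056,.062):
    rect(c,f([(390.5,162),(580.5,162),(572,556),(397.5,557)]),z,.118,.052,"wide %.3f"%z)
E
python3 -m inch '[{"dx":0,"dy":-38,"dz":0,"wx":0,"wy":0,"wz":1,"grip":1},{"dx":0,"dy":-78,"dz":0,"wx":0,"wy":0,"wz":3,"grip":1},{"dx":0,"dy":-118,"dz":0,"wx":0,"wy":0,"wz":5,"grip":1},{"dx":0,"dy":-158,"dz":0,"wx":0,"wy":0,"wz":7,"grip":1},{"dx":-5,"dy":-198,"dz":0,"wx":0,"wy":0,"wz":9,"grip":1},{"dx":-10,"dy":-238,"dz":0,"wx":0,"wy":0,"wz":11,"grip":1},{"dx":-15,"dy":-278,"dz":0,"wx":0,"wy":0,"wz":12.5,"grip":1},{"dx":-20,"dy":-318,"dz":0,"wx":0,"wy":0,"wz":12.5,"grip":1},{"dx":-26,"dy":-358,"dz":0,"wx":0,"wy":0,"wz":12.5,"grip":1},{"dx":-26,"dy":-398,"dz":0,"wx":0,"wy":0,"wz":12.5,"grip":1}]' && python3 -m inch '[{"dx":0,"dy":-38,"dz":0,"wx":0,"wy":0,"wz":0,"grip":1},{"dx":0,"dy":-70,"dz":0,"wx":0,"wy":0,"wz":0,"grip":1},{"dx":0,"dy":-84,"dz":0,"wx":0,"wy":0,"wz":0,"grip":1},{"dx":0,"dy":-84,"dz":0,"wx":0,"wy":0,"wz":0,"grip":1},{"dx":0,"dy":-84,"dz":0,"wx":0,"wy":0,"wz":0,"grip":1},{"dx":0,"dy":-84,"dz":0,"wx":0,"wy":0,"wz":0,"grip":1},{"dx":0,"dy":-84,"dz":0,"wx":0,"wy":0,"wz":0,"grip":1},{"dx":0,"dy":-84,"dz":0,"wx":0,"wy":0,"wz":0,"grip":1},{"dx":0,"dy":-84,"dz":0,"wx":0,"wy":0,"wz":0,"grip":1},{"dx":0,"dy":-84,"dz":0,"wx":0,"wy":0,"wz":0,"grip":1}]'; python3 snap.py w23
python3 - <<'E'
from h import *
crop(cv2.imread("pics/w23.png"),160,130,360,290,4,"w23z.png")
E
```

```text
wide 0.048 [0.4661 0.0749] yaw -1.27 res mm [-0.4 -0.1 -0.4  0.1  0.3  0.1  0.6 -0.2] L 0.1189 W 0.0523
wide 0.052 [0.4674 0.0749] yaw -1.27 res mm [ 0.2  0.2  0.2 -0.2 -0.4 -0.1 -0.1  0.1] L 0.1175 W 0.0517
wide 0.056 [0.4687 0.0749] yaw -1.27 res mm [ 0.9  0.5  0.9 -0.5 -1.1 -0.4 -0.8  0.4] L 0.1162 W 0.0511
wide 0.062 [0.4706 0.0749] yaw -1.27 res mm [ 2.   0.9  1.9 -1.  -2.1 -0.8 -1.8  0.9] L 0.1141 W 0.0502
clock: 31.17
ee_pos: [0.479, -0.3227, 0.2484]
tool_rot: [[0.981, 0.195, -0.003], [0.195, -0.981, 0.003], [-0.002, -0.003, -1.0]]
contact_force: [0.7, 0.2, 0.0]
width: 0.0854
clock: 32.0
ee_pos: [0.4813, -0.4049, 0.2512]
tool_rot: [[0.98, 0.197, 0.0], [0.197, -0.98, -0.0], [0.0, 0.0, -1.0]]
contact_force: [0.4, -0.2, 0.0]
width: 0.0853
32.0 [ 0.4813 -0.4049  0.2512] yaw 11.36 [-49.3   9.8  96.    0.   74.1  29.3] [ 0.4 -0.2  0. ]
```

View pics/w23.png

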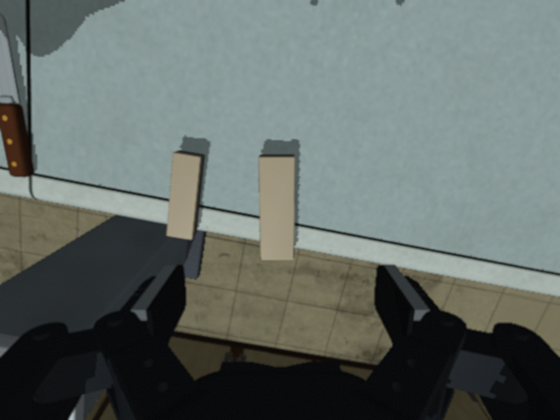

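View pics/w23z.png

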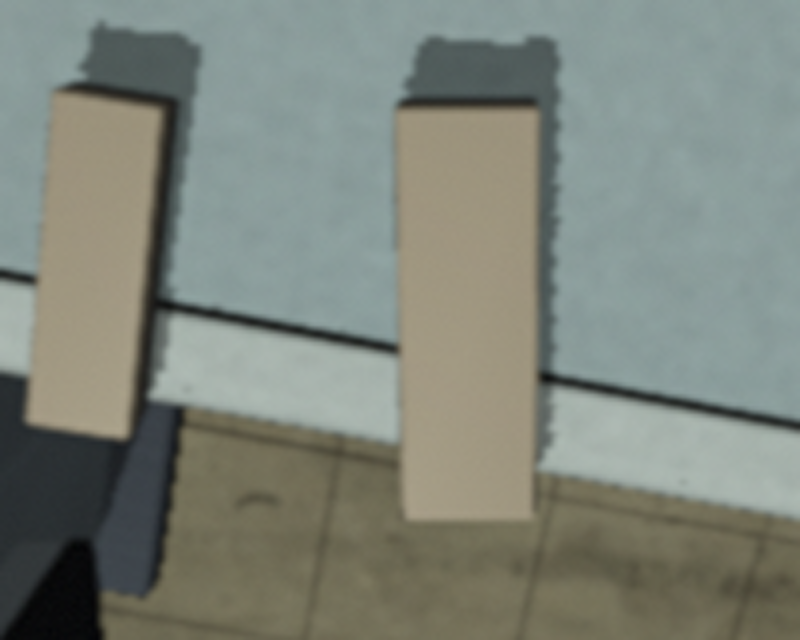

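The wide stone is seated: centre within 1 mm of the recess, yaw −1.27°, and its size matches z=0.052. The medium stone's corners are now clear in the crop.

Run:
```python
from h import *
s=np.load("w23.npz");c=cam("wrist",s)
f=lambda p:np.array(p)/4+np.array([160,130])-.4
a=rect(c,f([(397.5,107),(540,105),(534,520),(404,521)]),.024,.130,.042,"med",.2)
b=rect(c,f([(54,91),(165,103),(131,438),(26,423)]),.024,.104,.032,"slim",.03)
print((a[:2]-s["ee_pos"][:2])*1000, np.degrees(a[2])-11.36, a[:2])
```

```text
med [ 0.4439 -0.4097] yaw 11.27 res mm [ 0.5  0.9  0.2 -0.6 -0.4 -0.8 -0.3  0.5] L 0.1293 W 0.0407
slim [ 0.4382 -0.2975] yaw 1.56 res mm [ 1.4  0.5 -0.5 -0.1 -0.7 -0.1 -0.1 -0.3] L 0.1032 W 0.0319
[-37.44991     -4.80664557] -0.09496723685971986 [ 0.44389483 -0.40968169]
```

```bash
python3 -m inch '[{"dx":-20,"dy":-4,"dz":-35,"wx":0,"wy":0,"wz":0,"grip":1},{"dx":-37.5,"dy":-4,"dz":-70,"wx":0,"wy":0,"wz":0,"grip":1},{"dx":-37.5,"dy":-4,"dz":-105,"wx":0,"wy":0,"wz":0,"grip":1},{"dx":-37.5,"dy":-4,"dz":-140,"wx":0,"wy":0,"wz":0,"grip":0.9},{"dx":-37.5,"dy":-4,"dz":-175,"wx":0,"wy":0,"wz":0,"grip":0.8},{"dx":-37.5,"dy":-4,"dz":-205,"wx":0,"wy":0,"wz":0,"grip":0.8},{"dx":-37.5,"dy":-4,"dz":-225,"wx":0,"wy":0,"wz":0,"grip":0.8},{"dx":-37.5,"dy":-4,"dz":-235,"wx":0,"wy":0,"wz":0,"grip":0.8},{"dx":-37.5,"dy":-4,"dz":-239,"wx":0,"wy":0,"wz":0,"grip":0.8},{"dx":-37.5,"dy":-4,"dz":-239,"wx":0,"wy":0,"wz":0,"grip":0.8}]' 60; python3 snap.py w24
```

```text
clock: 32.88
ee_pos: [0.4436, -0.4096, 0.0116]
tool_rot: [[0.981, 0.196, -0.0], [0.196, -0.981, 0.0], [-0.0, -0.001, -1.0]]
contact_force: [-0.1, -1.0, 0.7]
width: 0.077
32.88 [ 0.4436 -0.4096  0.0116] yaw 11.3 [-52.3  23.  107.4   0.   49.6  26.4] [-0.1 -1.   0.7]
```

View pics/w24.png

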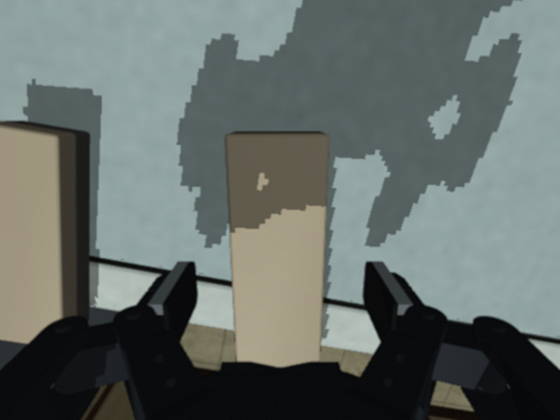

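The medium stone is centred between the fingers, its far end at row ~133. I'll close and lift.

```bash
python3 -m inch '[{"dx":0,"dy":0,"dz":0,"wx":0,"wy":0,"wz":0,"grip":-1},{"dx":0,"dy":0,"dz":0,"wx":0,"wy":0,"wz":0,"grip":-1},{"dx":0,"dy":0,"dz":0,"wx":0,"wy":0,"wz":0,"grip":-1},{"dx":0,"dy":0,"dz":0,"wx":0,"wy":0,"wz":0,"grip":-1},{"dx":0,"dy":0,"dz":0,"wx":0,"wy":0,"wz":0,"grip":-1},{"dx":0,"dy":0,"dz":0,"wx":0,"wy":0,"wz":0,"grip":-1},{"dx":0,"dy":0,"dz":0,"wx":0,"wy":0,"wz":0,"grip":-1},{"dx":0,"dy":0,"dz":8,"wx":0,"wy":0,"wz":0,"grip":-1},{"dx":0,"dy":0,"dz":25,"wx":0,"wy":0,"wz":0,"grip":-1},{"dx":0,"dy":0,"dz":50,"wx":0,"wy":0,"wz":0,"grip":-1}]' 60; python3 snap.py w25
python3 - <<'E'
from h import *
crop(cv2.imread("pics/w25.png"),200,110,360,210,5,"w25z.png")
E
```

```text
clock: 33.77
ee_pos: [0.4416, -0.4073, 0.0591]
tool_rot: [[0.981, 0.196, -0.005], [0.196, -0.981, 0.006], [-0.003, -0.007, -1.0]]
contact_force: [0.2, 0.5, -3.6]
width: 0.0398
33.77 [ 0.4416 -0.4073  0.0591] yaw 11.29 [-52.4  18.7 107.1  -0.   54.6  26.4] [ 0.2  0.5 -3.6]
```

View pics/w25z.png

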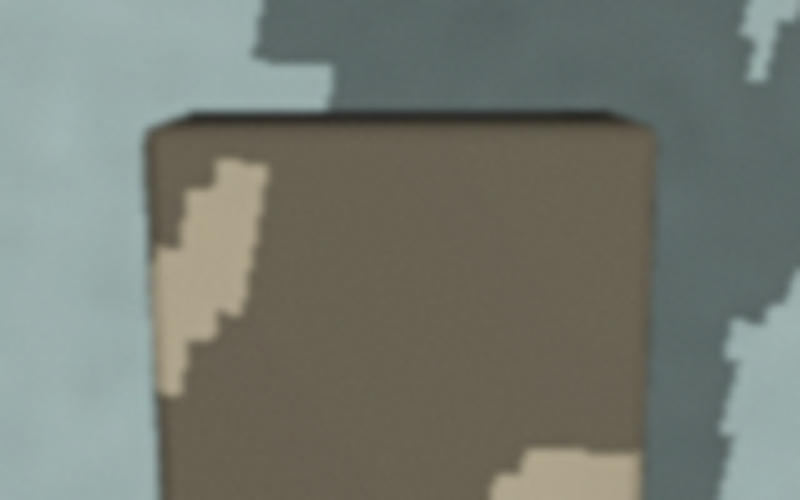

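Run:
```python
from h import *
s=np.load("w25.npz"); c=cam("wrist",s)
w=unproj(c,np.array([(148,132),(656,132)])/5+[200,110]-.4,s["ee_pos"][2]+.012); print(((w-s["ee_pos"])@s["tool_rot"]).round(4))
s=np.load("w19.npz"); c=cam("wrist",s)
w=unproj(c,np.array([(95,118),(712,118)])/5+[200,130]-.4,s["ee_pos"][2]+.012); print(((w-s["ee_pos"])@s["tool_rot"]).round(4))
```

```text
[[ 0.0638 -0.0193 -0.0121]
 [ 0.0638  0.0208 -0.0124]]
[[ 0.0571 -0.0239 -0.0121]
 [ 0.0571  0.0256 -0.0121]]
```

```bash
python3 -m inch '[{"dx":0,"dy":15,"dz":20,"wx":0,"wy":0,"wz":0,"grip":-1},{"dx":2,"dy":45,"dz":38,"wx":0,"wy":0,"wz":-1,"grip":-1},{"dx":5,"dy":80,"dz":45,"wx":0,"wy":0,"wz":-2,"grip":-1},{"dx":9,"dy":117,"dz":45,"wx":0,"wy":0,"wz":-4,"grip":-1},{"dx":13,"dy":154,"dz":45,"wx":0,"wy":0,"wz":-5,"grip":-1},{"dx":17,"dy":191,"dz":45,"wx":0,"wy":0,"wz":-6,"grip":-1},{"dx":20,"dy":228,"dz":45,"wx":0,"wy":0,"wz":-8,"grip":-1},{"dx":22,"dy":265,"dz":45,"wx":0,"wy":0,"wz":-9,"grip":-1},{"dx":24,"dy":302,"dz":45,"wx":0,"wy":0,"wz":-11,"grip":-1},{"dx":24,"dy":339,"dz":45,"wx":0,"wy":0,"wz":-12.5,"grip":-1}]' && python3 -m inch '[{"dx":0,"dy":37,"dz":0,"wx":0,"wy":0,"wz":0,"grip":-1},{"dx":0,"dy":74,"dz":0,"wx":0,"wy":0,"wz":0,"grip":-1},{"dx":0,"dy":111,"dz":0,"wx":0,"wy":0,"wz":0,"grip":-1},{"dx":0,"dy":148,"dz":0,"wx":0,"wy":0,"wz":0,"grip":-1},{"dx":0,"dy":180,"dz":0,"wx":0,"wy":0,"wz":0,"grip":-1},{"dx":0,"dy":205,"dz":0,"wx":0,"wy":0,"wz":0,"grip":-1},{"dx":0,"dy":220,"dz":0,"wx":0,"wy":0,"wz":0,"grip":-1},{"dx":0,"dy":227,"dz":0,"wx":0,"wy":0,"wz":0,"grip":-1},{"dx":0,"dy":227,"dz":-10,"wx":0,"wy":0,"wz":0,"grip":-1},{"dx":0,"dy":227,"dz":-20,"wx":0,"wy":0,"wz":0,"grip":-1}]' && python3 -m inch '[{"dx":0,"dy":0,"dz":-8,"wx":0,"wy":0,"wz":0,"grip":-1},{"dx":0,"dy":0,"dz":-16,"wx":0,"wy":0,"wz":0,"grip":-1},{"dx":0,"dy":0,"dz":-22,"wx":0,"wy":0,"wz":0,"grip":-1},{"dx":0,"dy":0,"dz":-26,"wx":0,"wy":0,"wz":0,"grip":-1},{"dx":0,"dy":0,"dz":-28,"wx":0,"wy":0,"wz":0,"grip":-1},{"dx":0,"dy":0,"dz":-28,"wx":0,"wy":0,"wz":0,"grip":-1},{"dx":0,"dy":0,"dz":-28,"wx":0,"wy":0,"wz":0,"grip":-1},{"dx":0,"dy":0,"dz":-28,"wx":0,"wy":0,"wz":0,"grip":-1},{"dx":0,"dy":0,"dz":-28,"wx":0,"wy":0,"wz":0,"grip":-1},{"dx":0,"dy":0,"dz":-28,"wx":0,"wy":0,"wz":0,"grip":-1}]'; python3 snap.py w26;  python3 - <<'E'
from h import *
crop(cv2.imread("pics/w26.png"),190,90,380,190,4.2,"w26z.png")
E
```

```text
clock: 34.65
ee_pos: [0.4671, -0.0689, 0.1063]
tool_rot: [[1.0, -0.023, 0.0], [-0.023, -1.0, -0.0], [0.0, 0.0, -1.0]]
contact_force: [0.9, 0.6, -3.5]
width: 0.0401
clock: 35.48
ee_pos: [0.4678, 0.156, 0.0863]
tool_rot: [[1.0, -0.02, 0.001], [-0.02, -1.0, -0.0], [0.001, 0.0, -1.0]]
contact_force: [-0.0, -0.1, -3.1]
width: 0.0402
clock: 36.32
ee_pos: [0.4679, 0.1564, 0.0593]
tool_rot: [[1.0, -0.021, 0.001], [-0.021, -1.0, 0.0], [0.001, -0.0, -1.0]]
contact_force: [-0.3, 0.0, -2.1]
width: 0.0402
36.32 [0.4679 0.1564 0.0593] yaw -1.2 [  6.7   6.1 122.3  -0.   51.5  97.9] [-0.3  0.  -2.1]
```

View pics/w26.png

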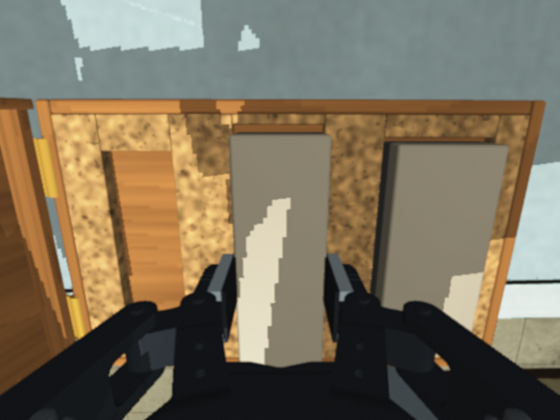

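View pics/w26z.png

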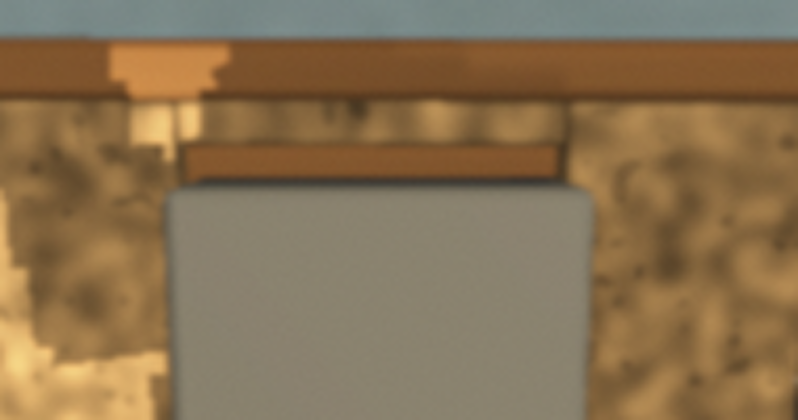

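The recess's far edge is at crop row 145 (x 182–567). The stone's top far edge is at row ~196 (x 168–592), and its bottom far edge is at row ~180.

Run:
```python
from h import *
s=np.load("w26.npz"); c=cam("wrist",s)
f=lambda p:np.array(p)/4.2+np.array([190,90])-.4
g=lambda w:((w-s["ee_pos"])@s["tool_rot"]).round(4)
print("recess",g(unproj(c,f([(182,145),(567,145)]),.038)))
print("stone top",g(unproj(c,f([(168,194),(592,194)]),s["ee_pos"][2]+.012)))
print("stone bot",g(unproj(c,f([(205,180),(568,180)]),s["ee_pos"][2]-.012)))
```

```text
recess [[ 0.0677 -0.0222  0.0214]
 [ 0.0677  0.0228  0.0214]]
stone top [[ 0.0641 -0.0191 -0.0119]
 [ 0.064   0.0208 -0.0119]]
stone bot [[ 0.0642 -0.0185  0.0121]
 [ 0.0641  0.0218  0.0121]]
```

```bash
python3 -m inch '[{"dx":0.5,"dy":0.7,"dz":0,"wx":0,"wy":0,"wz":0,"grip":-1},{"dx":0.5,"dy":0.7,"dz":-2,"wx":0,"wy":0,"wz":0,"grip":-1},{"dx":0.5,"dy":0.7,"dz":-4,"wx":0,"wy":0,"wz":0,"grip":-1},{"dx":0.5,"dy":0.7,"dz":-6,"wx":0,"wy":0,"wz":0,"grip":-1},{"dx":0.5,"dy":0.7,"dz":-8,"wx":0,"wy":0,"wz":0,"grip":-1},{"dx":0.5,"dy":0.7,"dz":-10,"wx":0,"wy":0,"wz":0,"grip":-1},{"dx":0.5,"dy":0.7,"dz":-12,"wx":0,"wy":0,"wz":0,"grip":-1},{"dx":0.5,"dy":0.7,"dz":-14,"wx":0,"wy":0,"wz":0,"grip":-1},{"dx":0.5,"dy":0.7,"dz":-16,"wx":0,"wy":0,"wz":0,"grip":-1},{"dx":0.5,"dy":0.7,"dz":-18,"wx":0,"wy":0,"wz":0,"grip":-1}]'; python3 snap.py w27
```

```text
clock: 37.2
ee_pos: [0.4681, 0.1571, 0.0418]
tool_rot: [[1.0, -0.021, -0.002], [-0.021, -1.0, -0.0], [-0.002, 0.0, -1.0]]
contact_force: [-7.8, -1.0, 18.3]
width: 0.0403
37.2 [0.4681 0.1571 0.0418] yaw -1.2 [  6.8   8.1 122.5  -0.   49.6  98. ] [-7.8 -1.  18.3]
```

View pics/w27.png

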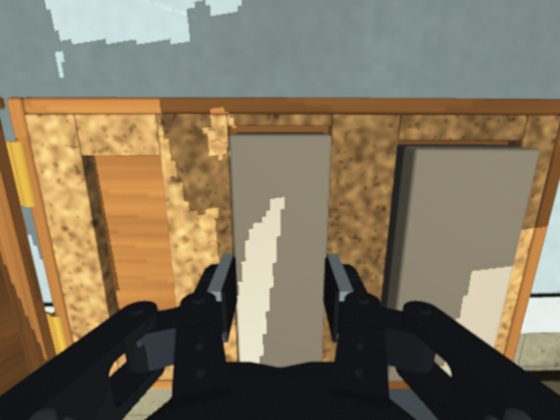

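The depth and force match the wide stone's seating. I'll release, lift and check.

```bash
python3 -m inch '[{"dx":-0.3,"dy":0,"dz":0,"wx":0,"wy":0,"wz":0,"grip":-1},{"dx":-0.5,"dy":0,"dz":0,"wx":0,"wy":0,"wz":0,"grip":-1},{"dx":-0.5,"dy":0,"dz":0,"wx":0,"wy":0,"wz":0,"grip":-1},{"dx":-0.5,"dy":0,"dz":0.5,"wx":0,"wy":0,"wz":0,"grip":0.1},{"dx":-0.5,"dy":0,"dz":0.5,"wx":0,"wy":0,"wz":0,"grip":0.2},{"dx":-0.5,"dy":0,"dz":0.5,"wx":0,"wy":0,"wz":0,"grip":0.2},{"dx":-0.5,"dy":0,"dz":0.5,"wx":0,"wy":0,"wz":0,"grip":0.2},{"dx":-0.5,"dy":0,"dz":0.5,"wx":0,"wy":0,"wz":0,"grip":0.2},{"dx":-0.5,"dy":0,"dz":0.5,"wx":0,"wy":0,"wz":0,"grip":0.2},{"dx":-0.5,"dy":0,"dz":0.5,"wx":0,"wy":0,"wz":0,"grip":0.2}]'; python3 -m inch '[{"dx":0,"dy":0,"dz":5,"wx":0,"wy":0,"wz":0,"grip":0.2},{"dx":0,"dy":0,"dz":12,"wx":0,"wy":0,"wz":0,"grip":0.2},{"dx":0,"dy":0,"dz":25,"wx":0,"wy":0,"wz":0,"grip":0.3},{"dx":5,"dy":-5,"dz":50,"wx":0,"wy":0,"wz":0,"grip":0.7},{"dx":15,"dy":-10,"dz":85,"wx":0,"wy":0,"wz":0,"grip":1},{"dx":25,"dy":-15,"dz":120,"wx":0,"wy":0,"wz":0,"grip":1},{"dx":35,"dy":-20,"dz":155,"wx":0,"wy":0,"wz":0,"grip":1},{"dx":40,"dy":-20,"dz":185,"wx":0,"wy":0,"wz":0,"grip":1},{"dx":40,"dy":-20,"dz":205,"wx":0,"wy":0,"wz":0,"grip":1},{"dx":40,"dy":-20,"dz":210,"wx":0,"wy":0,"wz":0,"grip":1}]';python3 snap.py w28;  python3 - <<'E'
from h import *
crop(cv2.imread("pics/w28.png"),160,130,360,290,4,"w28z.png")
E
```

```text
clock: 38.08
ee_pos: [0.4675, 0.157, 0.0412]
tool_rot: [[1.0, -0.021, -0.0], [-0.021, -1.0, 0.0], [-0.0, 0.0, -1.0]]
contact_force: [0.1, -0.3, 0.5]
width: 0.0513
clock: 38.92
ee_pos: [0.51, 0.1371, 0.2574]
tool_rot: [[1.0, -0.021, 0.01], [-0.021, -1.0, 0.001], [0.01, -0.001, -1.0]]
contact_force: [0.9, 0.2, 0.0]
width: 0.0854
38.92 [0.51   0.1371 0.2574] yaw -1.22 [  4.   -3.8 109.6   0.   73.6  95.3] [0.9 0.2 0. ]
```

View pics/w28z.png

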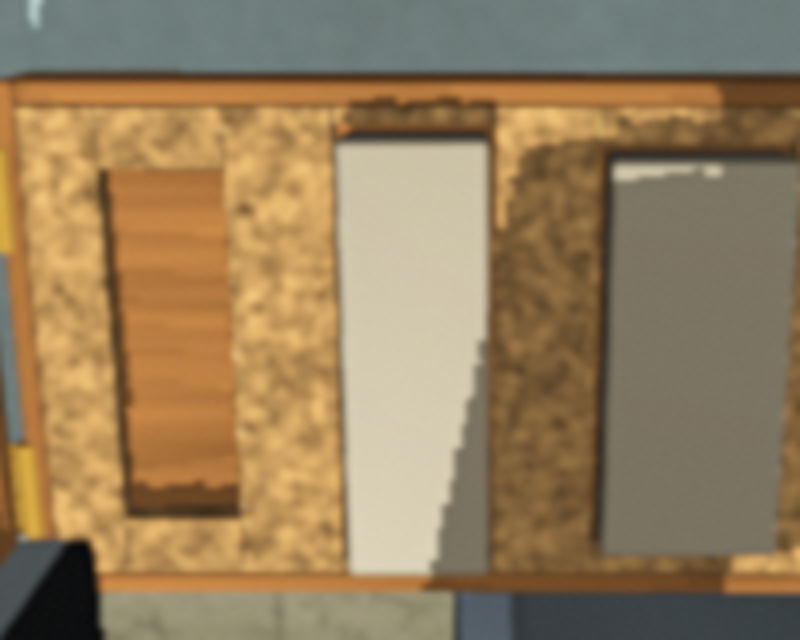

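The medium stone lies square in its recess (crop corners (336,141)–(489,575)). I'll fit to check and go on to the slim stone.

```bash
python3 - <<'E'
from h import *
s=np.load("w28.npz");c=cam("wrist",s)
f=lambda p:np.array(p)/4+np.array([160,130])-.4
for z in (.048,.052,.056):
    rect(c,f([(336,141),(490,140),(489,574),(350,576)]),z,.130,.042,"med %.3f"%z)
rect(c,f([(101,170),(223,168),(239,516),(126,516)]),.038,.108,.036,"slim recess")
E
python3 -m inch '[{"dx":0,"dy":-38,"dz":0,"wx":0,"wy":0,"wz":0,"grip":1},{"dx":0,"dy":-78,"dz":0,"wx":0,"wy":0,"wz":1,"grip":1},{"dx":0,"dy":-118,"dz":0,"wx":0,"wy":0,"wz":2,"grip":1},{"dx":0,"dy":-158,"dz":0,"wx":0,"wy":0,"wz":2.7,"grip":1},{"dx":-5,"dy":-198,"dz":0,"wx":0,"wy":0,"wz":2.7,"grip":1},{"dx":-10,"dy":-238,"dz":0,"wx":0,"wy":0,"wz":2.7,"grip":1},{"dx":-16,"dy":-278,"dz":0,"wx":0,"wy":0,"wz":2.7,"grip":1},{"dx":-24,"dy":-318,"dz":0,"wx":0,"wy":0,"wz":2.7,"grip":1},{"dx":-30,"dy":-358,"dz":0,"wx":0,"wy":0,"wz":2.7,"grip":1},{"dx":-30,"dy":-398,"dz":0,"wx":0,"wy":0,"wz":2.7,"grip":1}]' && python3 -m inch '[{"dx":0,"dy":-25,"dz":0,"wx":0,"wy":0,"wz":0,"grip":1},{"dx":0,"dy":-35,"dz":0,"wx":0,"wy":0,"wz":0,"grip":1},{"dx":0,"dy":-35,"dz":0,"wx":0,"wy":0,"wz":0,"grip":1},{"dx":0,"dy":-35,"dz":0,"wx":0,"wy":0,"wz":0,"grip":1},{"dx":0,"dy":-35,"dz":0,"wx":0,"wy":0,"wz":0,"grip":1},{"dx":0,"dy":-35,"dz":0,"wx":0,"wy":0,"wz":0,"grip":1},{"dx":0,"dy":-35,"dz":0,"wx":0,"wy":0,"wz":0,"grip":1},{"dx":0,"dy":-35,"dz":0,"wx":0,"wy":0,"wz":0,"grip":1},{"dx":0,"dy":-35,"dz":0,"wx":0,"wy":0,"wz":0,"grip":1},{"dx":0,"dy":-35,"dz":0,"wx":0,"wy":0,"wz":0,"grip":1}]'; python3 snap.py w29
python3 - <<'E'
from h import *
crop(cv2.imread("pics/w29.png"),160,130,360,290,4,"w29z.png")
E
```

```text
med 0.048 [0.4668 0.1558] yaw -1.18 res mm [-0.5 -0.  -0.7  0.2  0.3 -0.1  0.9 -0.1] L 0.1311 W 0.0421
med 0.052 [0.4681 0.1556] yaw -1.18 res mm [ 0.3  0.2  0.1 -0.1 -0.5 -0.3  0.1  0.2] L 0.1296 W 0.0416
med 0.056 [0.4694 0.1554] yaw -1.18 res mm [ 1.   0.4  0.8 -0.3 -1.2 -0.5 -0.6  0.4] L 0.1281 W 0.0411
slim recess [0.4711 0.2281] yaw -1.71 res mm [ 1.   0.7  0.1 -0.6 -0.7 -0.7 -0.4  0.6] L 0.1069 W 0.0346
clock: 39.8
ee_pos: [0.4754, -0.2619, 0.249]
tool_rot: [[1.0, 0.026, -0.003], [0.026, -1.0, 0.002], [-0.003, -0.002, -1.0]]
contact_force: [0.9, -0.5, 0.2]
width: 0.0853
clock: 40.63
ee_pos: [0.4777, -0.2956, 0.2515]
tool_rot: [[1.0, 0.027, 0.0], [0.027, -1.0, -0.0], [0.0, 0.0, -1.0]]
contact_force: [-0.0, 0.5, 0.8]
width: 0.0853
40.63 [ 0.4777 -0.2956  0.2515] yaw 1.53 [-42.1   1.2 105.3   0.   73.5  46.4] [-0.   0.5  0.8]
```

View pics/w29.png

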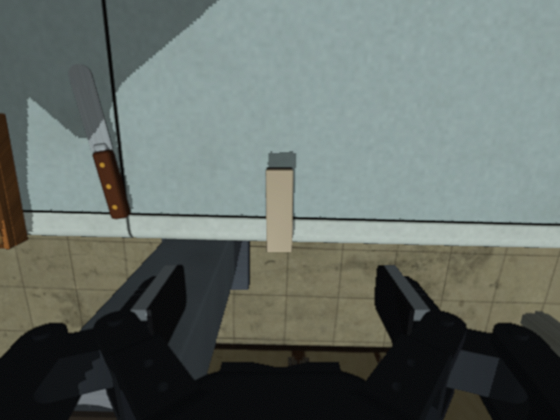

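View pics/w29z.png

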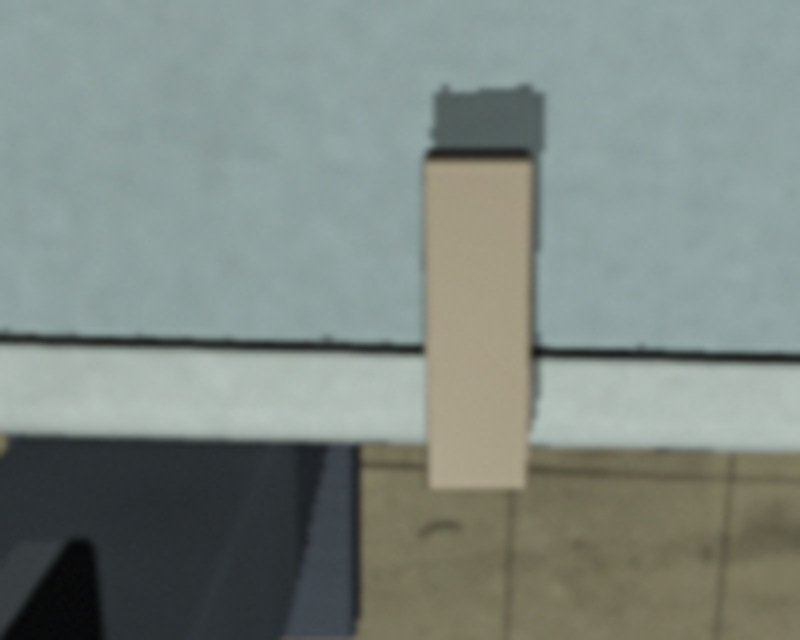

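The medium stone is seated: (0.4681, 0.1556), yaw −1.2°, sizes matching z=0.052. The slim stone's crop corners are (424,159), (532,158), (526,488) and (429,488).

Run:
```python
from h import *
s=np.load("w29.npz");c=cam("wrist",s)
f=lambda p:np.array(p)/4+np.array([160,130])-.4
b=rect(c,f([(424,158),(532.5,157),(527,489),(429,489)]),.024,.104,.032,"slim",.03)
print((b[:2]-s["ee_pos"][:2])*1000)
```

```text
slim [ 0.4381 -0.2968] yaw 1.44 res mm [ 0.2  0.4 -0.1 -0.3 -0.1 -0.7 -0.1  0.7] L 0.1038 W 0.031
[-39.58314713  -1.23502357]
```

```bash
python3 -m inch '[{"dx":-20,"dy":-0.5,"dz":-35,"wx":0,"wy":0,"wz":0,"grip":1},{"dx":-39.5,"dy":-0.5,"dz":-70,"wx":0,"wy":0,"wz":0,"grip":1},{"dx":-39.5,"dy":-0.5,"dz":-105,"wx":0,"wy":0,"wz":0,"grip":1},{"dx":-39.5,"dy":-0.5,"dz":-140,"wx":0,"wy":0,"wz":0,"grip":0.8},{"dx":-39.5,"dy":-0.5,"dz":-175,"wx":0,"wy":0,"wz":0,"grip":0.6},{"dx":-39.5,"dy":-0.5,"dz":-205,"wx":0,"wy":0,"wz":0,"grip":0.6},{"dx":-39.5,"dy":-0.5,"dz":-225,"wx":0,"wy":0,"wz":0,"grip":0.6},{"dx":-39.5,"dy":-0.5,"dz":-235,"wx":0,"wy":0,"wz":0,"grip":0.6},{"dx":-39.5,"dy":-0.5,"dz":-239,"wx":0,"wy":0,"wz":0,"grip":0.6},{"dx":-39.5,"dy":-0.5,"dz":-239,"wx":0,"wy":0,"wz":0,"grip":0.6}]' 60; python3 snap.py w30
```

```text
clock: 41.52
ee_pos: [0.438, -0.2965, 0.0121]
tool_rot: [[1.0, 0.026, -0.001], [0.026, -1.0, 0.001], [-0.001, -0.001, -1.0]]
contact_force: [0.4, 0.3, 0.8]
width: 0.0682
41.52 [ 0.438  -0.2965  0.0121] yaw 1.49 [-45.1  15.1 118.    0.   46.9  43.4] [0.4 0.3 0.8]
```

View pics/w30.png

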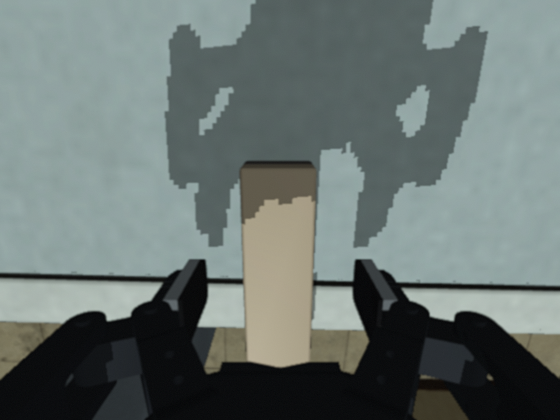

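The slim stone is centred between the fingers. I'll close and lift.

```bash
python3 -m inch '[{"dx":0,"dy":0,"dz":0,"wx":0,"wy":0,"wz":0,"grip":-1},{"dx":0,"dy":0,"dz":0,"wx":0,"wy":0,"wz":0,"grip":-1},{"dx":0,"dy":0,"dz":0,"wx":0,"wy":0,"wz":0,"grip":-1},{"dx":0,"dy":0,"dz":0,"wx":0,"wy":0,"wz":0,"grip":-1},{"dx":0,"dy":0,"dz":0,"wx":0,"wy":0,"wz":0,"grip":-1},{"dx":0,"dy":0,"dz":0,"wx":0,"wy":0,"wz":0,"grip":-1},{"dx":0,"dy":0,"dz":0,"wx":0,"wy":0,"wz":0,"grip":-1},{"dx":0,"dy":0,"dz":8,"wx":0,"wy":0,"wz":0,"grip":-1},{"dx":0,"dy":0,"dz":25,"wx":0,"wy":0,"wz":0,"grip":-1},{"dx":0,"dy":0,"dz":50,"wx":0,"wy":0,"wz":0,"grip":-1}]' 60; python3 snap.py w31
python3 - <<'E'
from h import *
crop(cv2.imread("pics/w31.png"),200,130,360,210,5,"w31z.png")
E
```

```text
clock: 42.4
ee_pos: [0.4362, -0.2947, 0.0606]
tool_rot: [[1.0, 0.026, -0.004], [0.026, -1.0, 0.004], [-0.004, -0.004, -1.0]]
contact_force: [-0.6, -0.0, -2.5]
width: 0.0298
42.4 [ 0.4362 -0.2947  0.0606] yaw 1.49 [-45.1  10.1 117.6  -0.   52.6  43.4] [-0.6 -0.  -2.5]
```

View pics/w31z.png

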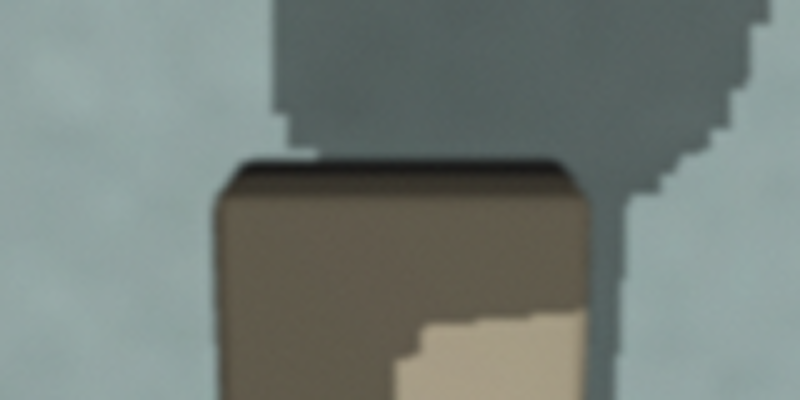

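```bash
python3 -m inch '[{"dx":0,"dy":15,"dz":20,"wx":0,"wy":0,"wz":0,"grip":-1},{"dx":3,"dy":45,"dz":38,"wx":0,"wy":0,"wz":-1,"grip":-1},{"dx":7,"dy":80,"dz":45,"wx":0,"wy":0,"wz":-2,"grip":-1},{"dx":11,"dy":117,"dz":45,"wx":0,"wy":0,"wz":-2.7,"grip":-1},{"dx":15,"dy":154,"dz":45,"wx":0,"wy":0,"wz":-2.7,"grip":-1},{"dx":20,"dy":191,"dz":45,"wx":0,"wy":0,"wz":-2.7,"grip":-1},{"dx":25,"dy":228,"dz":45,"wx":0,"wy":0,"wz":-2.7,"grip":-1},{"dx":30,"dy":265,"dz":45,"wx":0,"wy":0,"wz":-2.7,"grip":-1},{"dx":32,"dy":302,"dz":45,"wx":0,"wy":0,"wz":-2.7,"grip":-1},{"dx":32,"dy":339,"dz":45,"wx":0,"wy":0,"wz":-2.7,"grip":-1}]' && python3 -m inch '[{"dx":0,"dy":35,"dz":0,"wx":0,"wy":0,"wz":0,"grip":-1},{"dx":0,"dy":70,"dz":0,"wx":0,"wy":0,"wz":0,"grip":-1},{"dx":0,"dy":100,"dz":0,"wx":0,"wy":0,"wz":0,"grip":-1},{"dx":0,"dy":130,"dz":0,"wx":0,"wy":0,"wz":0,"grip":-1},{"dx":0,"dy":155,"dz":0,"wx":0,"wy":0,"wz":0,"grip":-1},{"dx":0,"dy":172,"dz":0,"wx":0,"wy":0,"wz":0,"grip":-1},{"dx":0,"dy":182,"dz":0,"wx":0,"wy":0,"wz":0,"grip":-1},{"dx":0,"dy":186,"dz":0,"wx":0,"wy":0,"wz":0,"grip":-1},{"dx":0,"dy":186,"dz":-10,"wx":0,"wy":0,"wz":0,"grip":-1},{"dx":0,"dy":186,"dz":-20,"wx":0,"wy":0,"wz":0,"grip":-1}]' && python3 -m inch '[{"dx":0,"dy":0,"dz":-8,"wx":0,"wy":0,"wz":0,"grip":-1},{"dx":0,"dy":0,"dz":-16,"wx":0,"wy":0,"wz":0,"grip":-1},{"dx":0,"dy":0,"dz":-22,"wx":0,"wy":0,"wz":0,"grip":-1},{"dx":0,"dy":0,"dz":-26,"wx":0,"wy":0,"wz":0,"grip":-1},{"dx":0,"dy":0,"dz":-28,"wx":0,"wy":0,"wz":0,"grip":-1},{"dx":0,"dy":0,"dz":-28,"wx":0,"wy":0,"wz":0,"grip":-1},{"dx":0,"dy":0,"dz":-28,"wx":0,"wy":0,"wz":0,"grip":-1},{"dx":0,"dy":0,"dz":-28,"wx":0,"wy":0,"wz":0,"grip":-1},{"dx":0,"dy":0,"dz":-28,"wx":0,"wy":0,"wz":0,"grip":-1},{"dx":0,"dy":0,"dz":-28,"wx":0,"wy":0,"wz":0,"grip":-1}]'; python3 snap.py w32;  python3 - <<'E'
from h import *
crop(cv2.imread("pics/w32.png"),190,110,380,210,4.2,"w32z.png")
E
```

```text
clock: 43.28
ee_pos: [0.47, 0.0443, 0.1075]
tool_rot: [[1.0, -0.021, 0.001], [-0.021, -1.0, -0.0], [0.001, 0.0, -1.0]]
contact_force: [0.6, -0.1, -1.0]
width: 0.0303
clock: 44.12
ee_pos: [0.4705, 0.228, 0.087]
tool_rot: [[1.0, -0.021, 0.001], [-0.021, -1.0, -0.0], [0.001, -0.0, -1.0]]
contact_force: [0.4, -0.7, -1.9]
width: 0.03
clock: 44.95
ee_pos: [0.4704, 0.2287, 0.0598]
tool_rot: [[1.0, -0.021, 0.001], [-0.021, -1.0, 0.0], [0.001, -0.0, -1.0]]
contact_force: [-0.1, -0.0, -2.2]
width: 0.0304
44.95 [0.4704 0.2287 0.0598] yaw -1.2 [ 14.8   9.6 118.3  -0.   52.  106. ] [-0.1 -0.  -2.2]
```

View pics/w32.png

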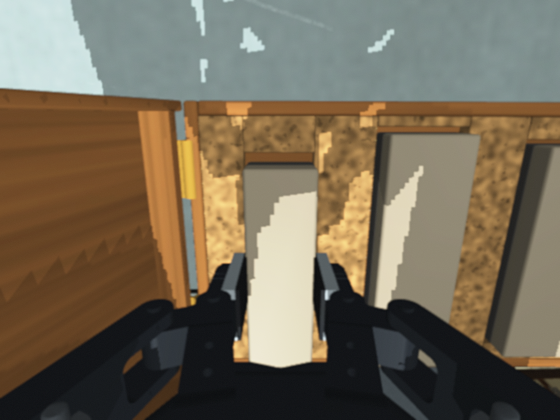

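View pics/w32z.png

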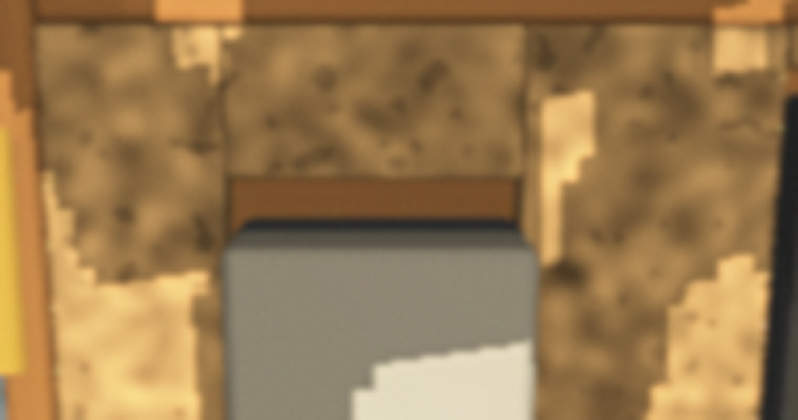

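The recess's far edge is at crop row ~179 (x 228–521). The stone's top edge is at row ~245 (x 225–538) and its bottom far edge is at row ~221 (x 245–522).

Run:
```python
from h import *
s=np.load("w32.npz"); c=cam("wrist",s)
f=lambda p:np.array(p)/4.2+np.array([190,110])-.4
g=lambda w:((w-s["ee_pos"])@s["tool_rot"]).round(4)
print("recess",g(unproj(c,f([(228,179),(521,179)]),.038)))
print("stone top",g(unproj(c,f([(225,245),(538,245)]),s["ee_pos"][2]+.012)))
print("stone bot",g(unproj(c,f([(245,221),(522,221)]),s["ee_pos"][2]-.012)))
```

```text
recess [[ 0.054  -0.0173  0.0218]
 [ 0.0539  0.0179  0.0218]]
stone top [[ 0.0513 -0.0141 -0.012 ]
 [ 0.0513  0.0162 -0.012 ]]
stone bot [[ 0.0503 -0.0145  0.012 ]
 [ 0.0502  0.0171  0.012 ]]
```

```bash
python3 -m inch '[{"dx":0,"dy":0.7,"dz":0,"wx":0,"wy":0,"wz":0,"grip":-1},{"dx":0,"dy":0.7,"dz":-2,"wx":0,"wy":0,"wz":0,"grip":-1},{"dx":0,"dy":0.7,"dz":-4,"wx":0,"wy":0,"wz":0,"grip":-1},{"dx":0,"dy":0.7,"dz":-6,"wx":0,"wy":0,"wz":0,"grip":-1},{"dx":0,"dy":0.7,"dz":-8,"wx":0,"wy":0,"wz":0,"grip":-1},{"dx":0,"dy":0.7,"dz":-10,"wx":0,"wy":0,"wz":0,"grip":-1},{"dx":0,"dy":0.7,"dz":-12,"wx":0,"wy":0,"wz":0,"grip":-1},{"dx":0,"dy":0.7,"dz":-14,"wx":0,"wy":0,"wz":0,"grip":-1},{"dx":0,"dy":0.7,"dz":-16,"wx":0,"wy":0,"wz":0,"grip":-1},{"dx":0,"dy":0.7,"dz":-18,"wx":0,"wy":0,"wz":0,"grip":-1}]'; python3 snap.py w33
```

```text
clock: 45.83
ee_pos: [0.47, 0.2293, 0.0421]
tool_rot: [[1.0, -0.021, -0.001], [-0.021, -1.0, -0.0], [-0.001, 0.0, -1.0]]
contact_force: [-7.0, -1.5, 15.9]
width: 0.0301
45.83 [0.47   0.2293 0.0421] yaw -1.2 [ 14.9  11.4 118.5  -0.   50.2 106.1] [-7.  -1.5 15.9]
```

View pics/w33.png

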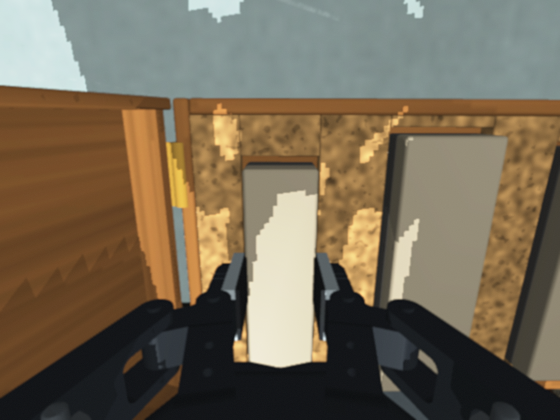

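It seats the same way as the others. I'll release and lift off.

```bash
python3 -m inch '[{"dx":-0.3,"dy":0,"dz":0,"wx":0,"wy":0,"wz":0,"grip":-1},{"dx":-0.5,"dy":0,"dz":0,"wx":0,"wy":0,"wz":0,"grip":-1},{"dx":-0.5,"dy":0,"dz":0,"wx":0,"wy":0,"wz":0,"grip":-1},{"dx":-0.5,"dy":0,"dz":0.5,"wx":0,"wy":0,"wz":0,"grip":-0.15},{"dx":-0.5,"dy":0,"dz":0.5,"wx":0,"wy":0,"wz":0,"grip":-0.05},{"dx":-0.5,"dy":0,"dz":0.5,"wx":0,"wy":0,"wz":0,"grip":-0.05},{"dx":-0.5,"dy":0,"dz":0.5,"wx":0,"wy":0,"wz":0,"grip":-0.05},{"dx":-0.5,"dy":0,"dz":0.5,"wx":0,"wy":0,"wz":0,"grip":-0.05},{"dx":-0.5,"dy":0,"dz":0.5,"wx":0,"wy":0,"wz":0,"grip":-0.05},{"dx":-0.5,"dy":0,"dz":0.5,"wx":0,"wy":0,"wz":0,"grip":-0.05}]'; python3 -m inch '[{"dx":0,"dy":0,"dz":5,"wx":0,"wy":0,"wz":0,"grip":-0.05},{"dx":0,"dy":0,"dz":12,"wx":0,"wy":0,"wz":0,"grip":-0.05},{"dx":0,"dy":0,"dz":25,"wx":0,"wy":0,"wz":0,"grip":-0.05},{"dx":5,"dy":-20,"dz":50,"wx":0,"wy":0,"wz":0,"grip":0},{"dx":15,"dy":-40,"dz":85,"wx":0,"wy":0,"wz":0,"grip":0.5},{"dx":25,"dy":-60,"dz":120,"wx":0,"wy":0,"wz":0,"grip":1},{"dx":35,"dy":-80,"dz":155,"wx":0,"wy":0,"wz":0,"grip":1},{"dx":40,"dy":-85,"dz":185,"wx":0,"wy":0,"wz":0,"grip":1},{"dx":40,"dy":-85,"dz":205,"wx":0,"wy":0,"wz":0,"grip":1},{"dx":40,"dy":-85,"dz":210,"wx":0,"wy":0,"wz":0,"grip":1}]';python3 snap.py w34;  python3 - <<'E'
from h import *
crop(cv2.imread("pics/w34.png"),160,130,400,290,3.3,"w34z.png")
cv2.imwrite("pics/s34.png",imaging.snapshot("side"))
E
```

```text
clock: 46.72
ee_pos: [0.4695, 0.2292, 0.0417]
tool_rot: [[1.0, -0.021, -0.0], [-0.021, -1.0, 0.0], [-0.0, -0.0, -1.0]]
contact_force: [-0.1, 0.6, -0.5]
width: 0.0406
clock: 47.55
ee_pos: [0.5121, 0.1438, 0.258]
tool_rot: [[1.0, -0.022, 0.01], [-0.022, -1.0, 0.001], [0.01, -0.001, -1.0]]
contact_force: [0.7, 0.3, -0.0]
width: 0.0854
47.55 [0.5121 0.1438 0.258 ] yaw -1.28 [  4.8  -3.3 109.1   0.   73.7  96. ] [ 0.7  0.3 -0. ]
```

View pics/w34.png

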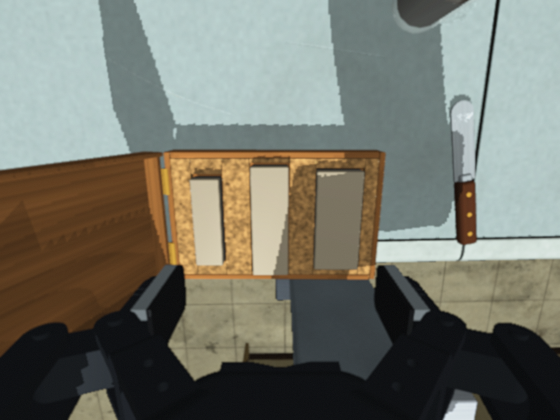

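View pics/w34z.png

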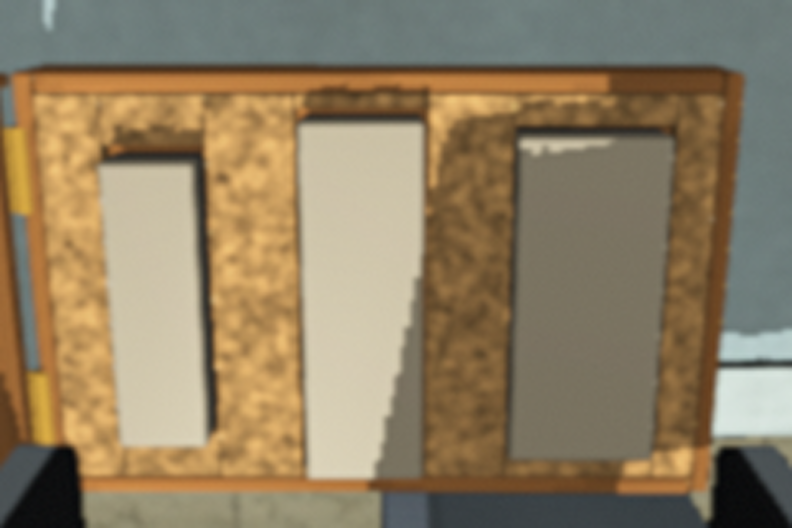

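View pics/s34.png

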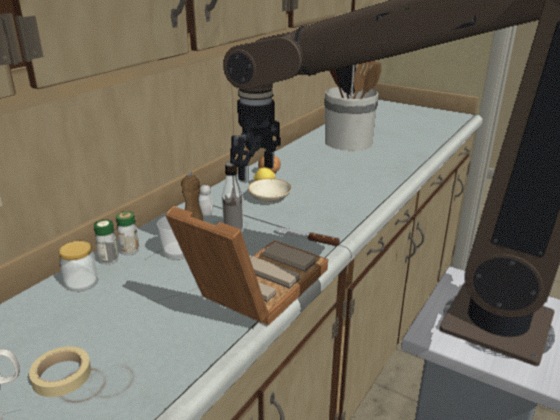

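All three stones are in their recesses. I'll fit each from this picture as a check.

Run:
```python
from h import *
s=np.load("w34.npz");c=cam("wrist",s)
f=lambda p:np.array(p)/3.3+np.array([160,130])-.35
for z in (.052,.056):
    rect(c,f([(100,163),(195,163),(208,445),(120,446)]),z,.104,.032,"slim")
    rect(c,f([(298,122),(426,120),(423,479),(308,480)]),z,.130,.042,"med")
    rect(c,f([(516,136),(673,135),(654,460),(510,460)]),z,.118,.052,"wide")
```

```text
slim [0.4693 0.2274] yaw -1.65 res mm [ 0.7  0.2  0.5 -0.1 -0.9 -0.2 -0.3  0.1] L 0.1028 W 0.0317
med [0.4679 0.1554] yaw -1.21 res mm [ 0.2 -0.  -0.4  0.2 -0.  -0.2  0.3  0. ] L 0.1302 W 0.042
wide [0.4676 0.0779] yaw -0.67 res mm [ 0.  -0.1  0.3 -0.1  0.2  0.1 -0.5  0.1] L 0.1177 W 0.052
slim [0.4706 0.2264] yaw -1.65 res mm [ 1.3  0.4  1.1 -0.3 -1.5 -0.4 -0.9  0.3] L 0.1016 W 0.0313
med [0.4693 0.1553] yaw -1.21 res mm [ 0.9  0.2  0.3 -0.1 -0.8 -0.4 -0.5  0.3] L 0.1287 W 0.0415
wide [0.469  0.0786] yaw -0.67 res mm [ 0.7  0.2  0.9 -0.4 -0.5 -0.2 -1.1  0.4] L 0.1164 W 0.0514
```

The wide stone reads 2–3 mm further in +y than right after placing, still within tolerance. I'll look again from straight above it to be sure.

```bash
python3 -m inch '[{"dx":0,"dy":-20,"dz":-5,"wx":0,"wy":0,"wz":0,"grip":1},{"dx":0,"dy":-40,"dz":-5,"wx":0,"wy":0,"wz":0,"grip":1},{"dx":0,"dy":-60,"dz":-5,"wx":0,"wy":0,"wz":0,"grip":1},{"dx":0,"dy":-68,"dz":-5,"wx":0,"wy":0,"wz":0,"grip":1},{"dx":0,"dy":-68,"dz":-5,"wx":0,"wy":0,"wz":0,"grip":1},{"dx":0,"dy":-68,"dz":-5,"wx":0,"wy":0,"wz":0,"grip":1},{"dx":0,"dy":-68,"dz":-5,"wx":0,"wy":0,"wz":0,"grip":1},{"dx":0,"dy":-68,"dz":-5,"wx":0,"wy":0,"wz":0,"grip":1},{"dx":0,"dy":-68,"dz":-5,"wx":0,"wy":0,"wz":0,"grip":1},{"dx":0,"dy":-68,"dz":-5,"wx":0,"wy":0,"wz":0,"grip":1}]';python3 snap.py w35;  python3 - <<'E'
from h import *
crop(cv2.imread("pics/w35.png"),160,130,350,290,4,"w35z.png")
crop(cv2.imread("pics/s34.png"),230,220,350,320,6,"s34z.png")
E
```

```text
clock: 48.48
ee_pos: [0.5095, 0.0768, 0.2468]
tool_rot: [[1.0, -0.02, 0.0], [-0.02, -1.0, 0.0], [0.0, -0.0, -1.0]]
contact_force: [0.6, -0.1, 0.2]
width: 0.0854
48.48 [0.5095 0.0768 0.2468] yaw -1.15 [ -2.7  -4.7 111.6   0.   73.1  88.4] [ 0.6 -0.1  0.2]
```

View pics/w35z.png

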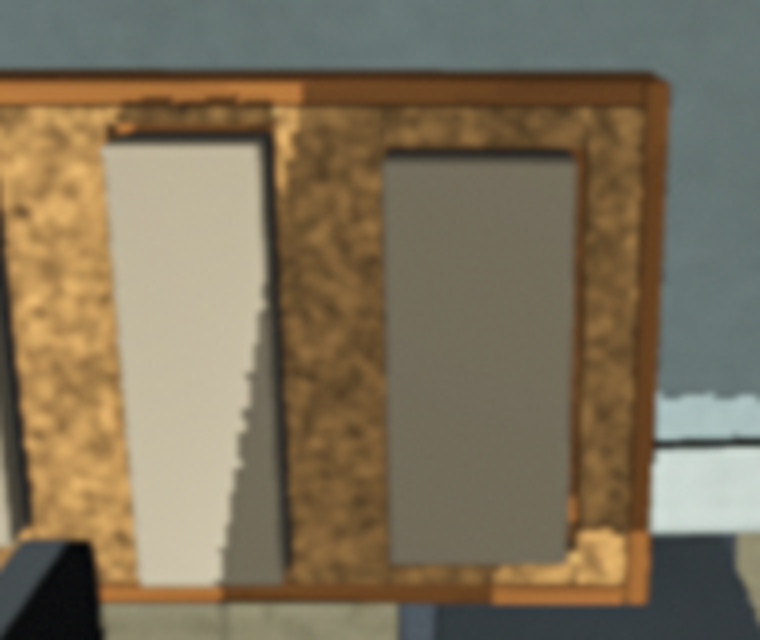

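View pics/s34z.png

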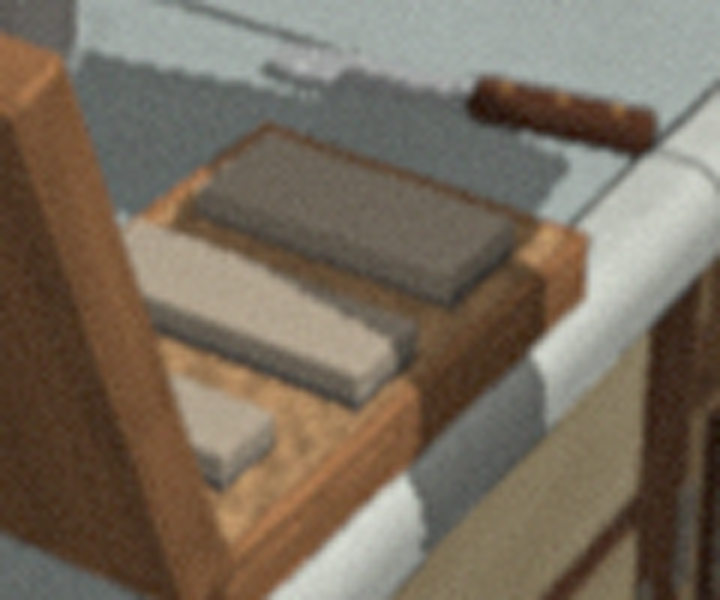

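The wide stone now sits against the +y side of its recess, with a thin gap on the right at x≈578, still down in it. I'll fit it.

Run:
```python
from h import *
s=np.load("w35.npz");c=cam("wrist",s)
f=lambda p:np.array(p)/4+np.array([160,130])-.4
for z in (.048,.052,.056,.062):
    rect(c,f([(384,158),(575,156),(565,563),(391,564)]),z,.118,.052,"wide %.3f"%z)
rect(c,f([(106,142),(264,142),(283,583),(141,584)]),.052,.13,.042,"med")
```

```text
wide 0.048 [0.4668 0.0774] yaw -1.31 res mm [-0.5  0.7 -1.1 -0.4  0.6 -0.6  1.   0.4] L 0.1196 W 0.0509
wide 0.052 [0.4682 0.0774] yaw -1.31 res mm [ 0.2  1.  -0.4 -0.7 -0.1 -0.9  0.3  0.7] L 0.1182 W 0.0503
wide 0.056 [0.4695 0.0773] yaw -1.31 res mm [ 0.9  1.2  0.3 -1.  -0.8 -1.2 -0.4  1. ] L 0.1168 W 0.0497
wide 0.062 [0.4715 0.0773] yaw -1.31 res mm [ 2.   1.7  1.3 -1.5 -1.9 -1.6 -1.4  1.5] L 0.1147 W 0.0488
med [0.4686 0.1547] yaw -1.4 res mm [ 0.8  0.3  0.6 -0.2 -1.  -0.3 -0.5  0.3] L 0.1286 W 0.0414
```

The wide stone is seated at full depth, about 1.5 mm off centre with yaw −1.3°. Now I'll shut the fingers, turn, and go over and behind the lid.

```bash
python3 -m inch '[{"dx":-5,"dy":0,"dz":30,"wx":0,"wy":0,"wz":7,"grip":-1},{"dx":-10,"dy":0,"dz":60,"wx":0,"wy":0,"wz":14,"grip":-1},{"dx":-15,"dy":0,"dz":90,"wx":0,"wy":0,"wz":21,"grip":-1},{"dx":-20,"dy":0,"dz":113,"wx":0,"wy":0,"wz":28,"grip":-1},{"dx":-25,"dy":20,"dz":118,"wx":0,"wy":0,"wz":35,"grip":-1},{"dx":-30,"dy":40,"dz":118,"wx":0,"wy":0,"wz":42,"grip":-1},{"dx":-35,"dy":60,"dz":118,"wx":0,"wy":0,"wz":49,"grip":-1},{"dx":-40,"dy":80,"dz":118,"wx":0,"wy":0,"wz":56,"grip":-1},{"dx":-43,"dy":100,"dz":118,"wx":0,"wy":0,"wz":63,"grip":-1},{"dx":-43,"dy":120,"dz":118,"wx":0,"wy":0,"wz":70,"grip":-1}]' && python3 -m inch '[{"dx":0,"dy":25,"dz":0,"wx":0,"wy":0,"wz":7,"grip":-1},{"dx":0,"dy":50,"dz":0,"wx":0,"wy":0,"wz":14,"grip":-1},{"dx":0,"dy":80,"dz":0,"wx":0,"wy":0,"wz":20,"grip":-1},{"dx":0,"dy":110,"dz":0,"wx":0,"wy":0,"wz":20,"grip":-1},{"dx":0,"dy":140,"dz":0,"wx":0,"wy":0,"wz":20,"grip":-1},{"dx":0,"dy":170,"dz":0,"wx":0,"wy":0,"wz":20,"grip":-1},{"dx":0,"dy":200,"dz":0,"wx":0,"wy":0,"wz":20,"grip":-1},{"dx":0,"dy":225,"dz":0,"wx":0,"wy":0,"wz":20,"grip":-1},{"dx":0,"dy":235,"dz":0,"wx":0,"wy":0,"wz":20,"grip":-1},{"dx":0,"dy":235,"dz":0,"wx":0,"wy":0,"wz":20,"grip":-1}]'; python3 snap.py w36;  python3 - <<'E'
from h import *
cv2.imwrite("pics/s36.png",imaging.snapshot("side"))
E
```

```text
clock: 49.37
ee_pos: [0.4659, 0.1974, 0.3652]
tool_rot: [[0.356, 0.935, 0.001], [0.935, -0.356, 0.0], [0.0, 0.0, -1.0]]
contact_force: [-0.1, -0.6, 0.9]
width: 0.0002
clock: 50.2
ee_pos: [0.466, 0.433, 0.3641]
tool_rot: [[0.018, 1.0, -0.001], [1.0, -0.018, -0.0], [-0.0, -0.001, -1.0]]
contact_force: [-1.4, -0.7, 0.0]
width: -0.0001
50.2 [0.466  0.433  0.3641] yaw 88.95 [33.8  7.7 86.9  0.  85.5 34.8] [-1.4 -0.7  0. ]
```

View pics/s36.png

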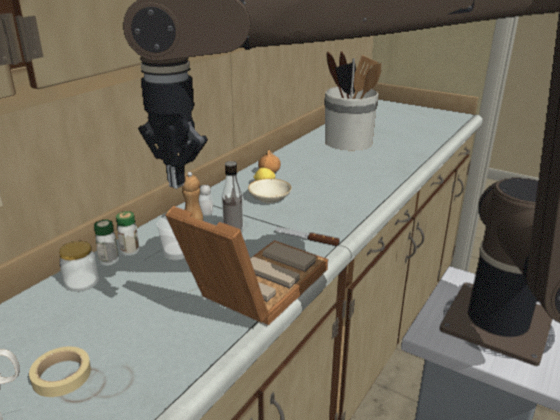

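View pics/w36.png

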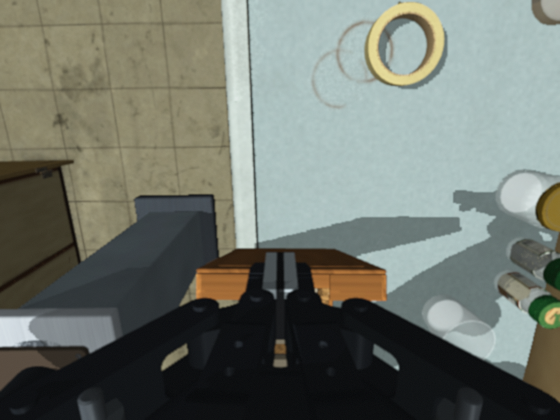

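Run:
```python
from h import *
c=cam("wrist",np.load("w36.npz"))
for th in (1.7,1.75,1.8,1.85,1.9,1.95):
    P=lambda r,h:(.275-r*np.cos(th)+h*np.sin(th), .038+r*np.sin(th)+h*np.cos(th))
    print(th,[ (np.round(P(*a),3).tolist(), proj(c,[[.39,*P(*a)]])[0].round(0).tolist()) for a in((.25,0),(.25,.026),(0.0,.026))])
```

```text
1.7 [([0.307, 0.286], [193.0, 363.0]), ([0.333, 0.283], [191.0, 335.0]), ([0.301, 0.035], [234.0, 250.0])]
1.75 [([0.32, 0.284], [192.0, 349.0]), ([0.345, 0.279], [190.0, 319.0]), ([0.301, 0.033], [234.0, 249.0])]
1.8 [([0.332, 0.281], [191.0, 335.0]), ([0.357, 0.276], [190.0, 304.0]), ([0.3, 0.032], [234.0, 249.0])]
1.85 [([0.344, 0.278], [191.0, 320.0]), ([0.369, 0.271], [190.0, 289.0]), ([0.3, 0.031], [235.0, 249.0])]
1.9 [([0.356, 0.275], [190.0, 305.0]), ([0.38, 0.266], [190.0, 273.0]), ([0.3, 0.03], [235.0, 249.0])]
1.95 [([0.368, 0.27], [190.0, 289.0]), ([0.392, 0.261], [191.0, 258.0]), ([0.299, 0.028], [235.0, 249.0])]
```

The lid is at about 1.9 rad. I'll descend behind it and push towards −y.

```bash
python3 -m inch '[{"dx":0,"dy":0,"dz":-38,"wx":0,"wy":0,"wz":0,"grip":-1},{"dx":0,"dy":0,"dz":-76,"wx":0,"wy":0,"wz":0,"grip":-1},{"dx":0,"dy":0,"dz":-112,"wx":0,"wy":0,"wz":0,"grip":-1},{"dx":0,"dy":-8,"dz":-139,"wx":0,"wy":0,"wz":0,"grip":-1},{"dx":0,"dy":-20,"dz":-139,"wx":0,"wy":0,"wz":0,"grip":-1},{"dx":0,"dy":-35,"dz":-139,"wx":0,"wy":0,"wz":0,"grip":-1},{"dx":0,"dy":-50,"dz":-139,"wx":0,"wy":0,"wz":0,"grip":-1},{"dx":0,"dy":-68,"dz":-139,"wx":0,"wy":0,"wz":0,"grip":-1},{"dx":0,"dy":-86,"dz":-139,"wx":0,"wy":0,"wz":0,"grip":-1},{"dx":0,"dy":-104,"dz":-139,"wx":0,"wy":0,"wz":0,"grip":-1}]'; python3 snap.py w37;  python3 - <<'E'
from h import *
cv2.imwrite("pics/s37.png",imaging.snapshot("side"))
crop(cv2.imread("pics/s37.png"),100,80,380,320,2.4,"s37c.png")
E
```

```text
clock: 51.13
ee_pos: [0.4683, 0.3261, 0.2305]
tool_rot: [[0.022, 1.0, 0.007], [1.0, -0.022, 0.004], [0.004, 0.007, -1.0]]
contact_force: [-0.2, 2.3, -0.0]
width: -0.0003
51.13 [0.4683 0.3261 0.2305] yaw 88.74 [ 24.7   3.1 105.6   0.   70.9  25.9] [-0.2  2.3 -0. ]
```

View pics/s37c.png

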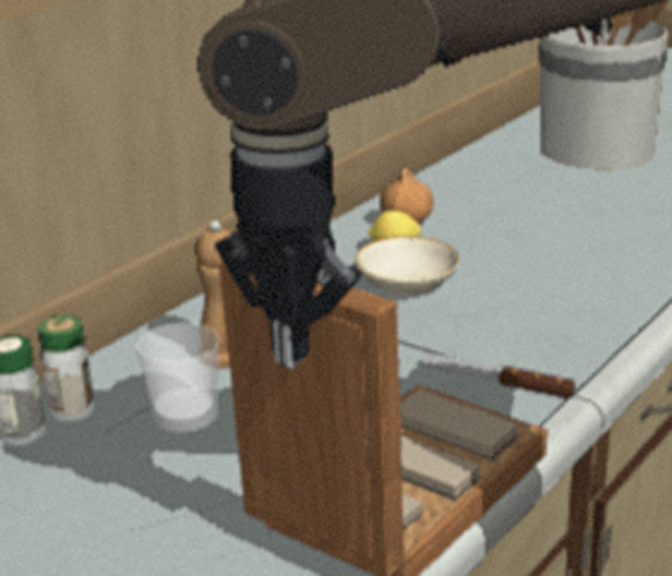

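The lid is near upright, with the fingers pushing its outer face at 2.3 N. Continuing.

```bash
python3 -m inch '[{"dx":0,"dy":-13,"dz":-2,"wx":0,"wy":0,"wz":0,"grip":-1},{"dx":0,"dy":-26,"dz":-3,"wx":0,"wy":0,"wz":0,"grip":-1},{"dx":0,"dy":-39,"dz":-4,"wx":0,"wy":0,"wz":0,"grip":-1},{"dx":0,"dy":-52,"dz":-4,"wx":0,"wy":0,"wz":0,"grip":-1},{"dx":0,"dy":-65,"dz":-4,"wx":0,"wy":0,"wz":0,"grip":-1},{"dx":0,"dy":-78,"dz":-4,"wx":0,"wy":0,"wz":0,"grip":-1},{"dx":0,"dy":-91,"dz":-4,"wx":0,"wy":0,"wz":0,"grip":-1},{"dx":0,"dy":-104,"dz":-4,"wx":0,"wy":0,"wz":0,"grip":-1},{"dx":0,"dy":-116,"dz":-4,"wx":0,"wy":0,"wz":0,"grip":-1},{"dx":0,"dy":-128,"dz":-4,"wx":0,"wy":0,"wz":0,"grip":-1}]'; python3 snap.py w38;  python3 - <<'E'
from h import *
cv2.imwrite("pics/s38.png",imaging.snapshot("side"))
crop(cv2.imread("pics/s38.png"),100,80,380,320,2.4,"s38c.png")
E
```

```text
clock: 52.07
ee_pos: [0.4664, 0.1979, 0.2217]
tool_rot: [[0.021, 1.0, -0.0], [1.0, -0.021, -0.0], [-0.0, -0.0, -1.0]]
contact_force: [-0.1, 1.1, 0.1]
width: 0.0
52.07 [0.4664 0.1979 0.2217] yaw 88.78 [ 11.5  -4.7 114.2  -0.   70.5  12.7] [-0.1  1.1  0.1]
```

View pics/s38c.png

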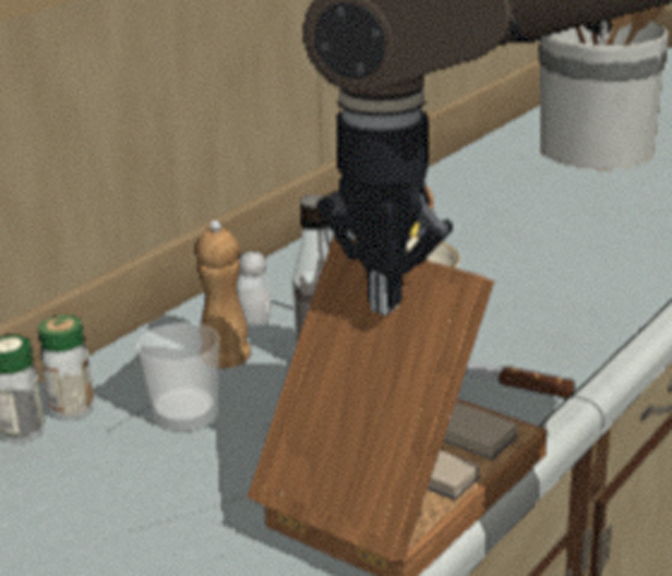

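```bash
python3 -m inch '[{"dx":0,"dy":-12,"dz":0,"wx":0,"wy":0,"wz":0,"grip":-1},{"dx":0,"dy":-24,"dz":-2,"wx":0,"wy":0,"wz":0,"grip":-1},{"dx":0,"dy":-36,"dz":-5,"wx":0,"wy":0,"wz":0,"grip":-1},{"dx":0,"dy":-46,"dz":-9,"wx":0,"wy":0,"wz":0,"grip":-1},{"dx":0,"dy":-55,"dz":-16,"wx":0,"wy":0,"wz":0,"grip":-1},{"dx":0,"dy":-64,"dz":-24,"wx":0,"wy":0,"wz":0,"grip":-1},{"dx":0,"dy":-72,"dz":-31,"wx":0,"wy":0,"wz":0,"grip":-1},{"dx":0,"dy":-79,"dz":-39,"wx":0,"wy":0,"wz":0,"grip":-1},{"dx":0,"dy":-86,"dz":-48,"wx":0,"wy":0,"wz":0,"grip":-1},{"dx":0,"dy":-92,"dz":-57,"wx":0,"wy":0,"wz":0,"grip":-1}]'; python3 snap.py w39;  python3 - <<'E'
from h import *
cv2.imwrite("pics/s39.png",imaging.snapshot("side"))
crop(cv2.imread("pics/s39.png"),100,80,380,320,2.4,"s39c.png")
E
```

```text
clock: 53.0
ee_pos: [0.4664, 0.1064, 0.1638]
tool_rot: [[0.021, 1.0, -0.0], [1.0, -0.021, -0.0], [-0.0, -0.0, -1.0]]
contact_force: [-0.2, 0.4, 0.3]
width: 0.0001
53.0 [0.4664 0.1064 0.1638] yaw 88.79 [  0.7  -5.  120.9  -0.   64.1   1.9] [-0.2  0.4  0.3]
```

View pics/s39c.png

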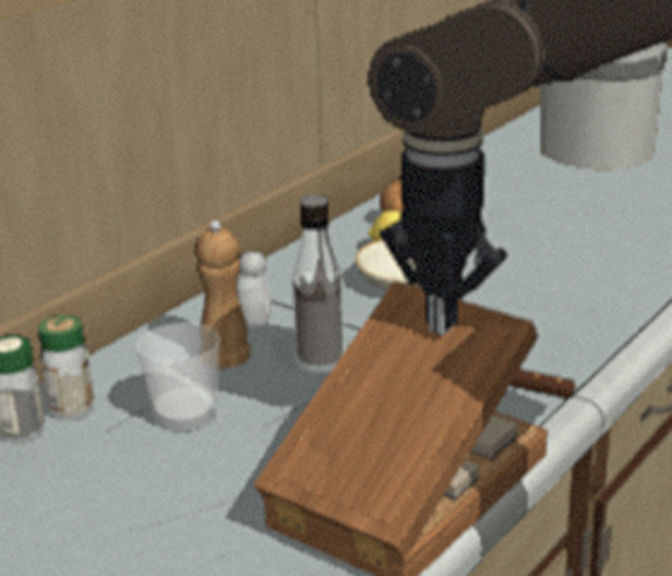

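The lid is at about 0.5 rad. I'll push it down to shut.

```bash
python3 -m inch '[{"dx":0,"dy":-7,"dz":-11,"wx":0,"wy":0,"wz":0,"grip":-1},{"dx":0,"dy":-14,"dz":-22,"wx":0,"wy":0,"wz":0,"grip":-1},{"dx":0,"dy":-20,"dz":-33,"wx":0,"wy":0,"wz":0,"grip":-1},{"dx":0,"dy":-26,"dz":-44,"wx":0,"wy":0,"wz":0,"grip":-1},{"dx":0,"dy":-30,"dz":-55,"wx":0,"wy":0,"wz":0,"grip":-1},{"dx":0,"dy":-34,"dz":-66,"wx":0,"wy":0,"wz":0,"grip":-1},{"dx":0,"dy":-37,"dz":-76,"wx":0,"wy":0,"wz":0,"grip":-1},{"dx":0,"dy":-39,"dz":-85,"wx":0,"wy":0,"wz":0,"grip":-1},{"dx":0,"dy":-41,"dz":-92,"wx":0,"wy":0,"wz":0,"grip":-1},{"dx":0,"dy":-42,"dz":-96,"wx":0,"wy":0,"wz":0,"grip":-1}]'; python3 snap.py w40;  python3 - <<'E'
from h import *
cv2.imwrite("pics/s40.png",imaging.snapshot("side"))
crop(cv2.imread("pics/s40.png"),100,80,380,320,2.4,"s40c.png")
E
```

```text
clock: 53.93
ee_pos: [0.466, 0.0651, 0.0676]
tool_rot: [[0.021, 1.0, -0.002], [1.0, -0.021, 0.0], [0.0, -0.002, -1.0]]
contact_force: [-0.7, 1.4, -0.3]
width: 0.0
53.93 [0.466  0.0651 0.0676] yaw 88.79 [ -4.4   2.5 125.2  -0.   52.4  -3.2] [-0.7  1.4 -0.3]
```

View pics/s40c.png

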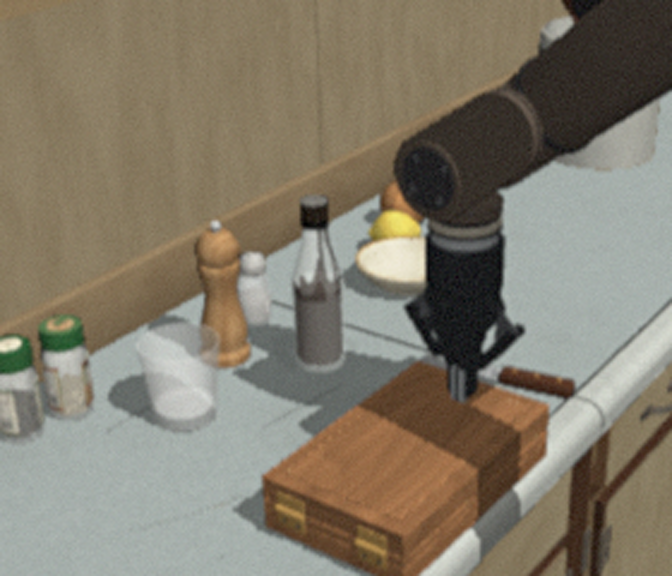

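Almost shut. I'll press down gently until the base reacts.

```bash
python3 -m inch '[{"dx":0,"dy":-4,"dz":-1,"wx":0,"wy":0,"wz":0,"grip":-1},{"dx":0,"dy":-8,"dz":-2,"wx":0,"wy":0,"wz":0,"grip":-1},{"dx":0,"dy":-12,"dz":-3,"wx":0,"wy":0,"wz":0,"grip":-1},{"dx":0,"dy":-15,"dz":-3.5,"wx":0,"wy":0,"wz":0,"grip":-1},{"dx":0,"dy":-15,"dz":-4,"wx":0,"wy":0,"wz":0,"grip":-1},{"dx":0,"dy":-15,"dz":-4.5,"wx":0,"wy":0,"wz":0,"grip":-1},{"dx":0,"dy":-15,"dz":-5,"wx":0,"wy":0,"wz":0,"grip":-1},{"dx":0,"dy":-15,"dz":-5,"wx":0,"wy":0,"wz":0,"grip":-1},{"dx":0,"dy":-15,"dz":-5,"wx":0,"wy":0,"wz":0,"grip":-1},{"dx":0,"dy":-15,"dz":-5,"wx":0,"wy":0,"wz":0,"grip":-1}]'
```

```text
clock: 54.87
ee_pos: [0.4667, 0.0501, 0.064]
tool_rot: [[0.021, 1.0, 0.0], [1.0, -0.021, -0.0], [-0.0, 0.0, -1.0]]
contact_force: [0.1, -0.5, 0.7]
width: -0.0003
```

```bash
python3 -m inch '[{"dx":0,"dy":0,"dz":-0.5,"wx":0,"wy":0,"wz":0,"grip":-1},{"dx":0,"dy":0,"dz":-1,"wx":0,"wy":0,"wz":0,"grip":-1},{"dx":0,"dy":0,"dz":-1.5,"wx":0,"wy":0,"wz":0,"grip":-1},{"dx":0,"dy":0,"dz":-2,"wx":0,"wy":0,"wz":0,"grip":-1},{"dx":0,"dy":0,"dz":-2.5,"wx":0,"wy":0,"wz":0,"grip":-1},{"dx":0,"dy":0,"dz":-2.5,"wx":0,"wy":0,"wz":0,"grip":-1},{"dx":0,"dy":0,"dz":-2.5,"wx":0,"wy":0,"wz":0,"grip":-1},{"dx":0,"dy":0,"dz":-2.5,"wx":0,"wy":0,"wz":0,"grip":-1},{"dx":0,"dy":0,"dz":-2.5,"wx":0,"wy":0,"wz":0,"grip":-1},{"dx":0,"dy":0,"dz":-2.5,"wx":0,"wy":0,"wz":0,"grip":-1}]'
```

```text
clock: 55.7
ee_pos: [0.4669, 0.0501, 0.0638]
tool_rot: [[0.02, 1.0, -0.001], [1.0, -0.02, -0.001], [-0.001, -0.001, -1.0]]
contact_force: [-7.2, -1.5, 15.5]
width: -0.0001
```

A firm 15 N at z=0.064 means the lid is fully down. I'll lift away and check everything.

```bash
python3 -m inch '[{"dx":0,"dy":0,"dz":5,"wx":0,"wy":0,"wz":0,"grip":-1},{"dx":0,"dy":0,"dz":20,"wx":0,"wy":0,"wz":0,"grip":-1},{"dx":0,"dy":-10,"dz":50,"wx":0,"wy":0,"wz":0,"grip":-1},{"dx":0,"dy":-40,"dz":85,"wx":0,"wy":0,"wz":0,"grip":-1},{"dx":0,"dy":-75,"dz":120,"wx":0,"wy":0,"wz":0,"grip":-1},{"dx":0,"dy":-110,"dz":150,"wx":0,"wy":0,"wz":0,"grip":-1},{"dx":0,"dy":-145,"dz":170,"wx":0,"wy":0,"wz":0,"grip":-1},{"dx":0,"dy":-180,"dz":180,"wx":0,"wy":0,"wz":0,"grip":-1},{"dx":0,"dy":-210,"dz":180,"wx":0,"wy":0,"wz":0,"grip":-1},{"dx":0,"dy":-220,"dz":180,"wx":0,"wy":0,"wz":0,"grip":-1}]'; python3 snap.py w41;  python3 - <<'E'
from h import *
cv2.imwrite("pics/s41.png",imaging.snapshot("side"))
cv2.imwrite("pics/t41.png",imaging.snapshot("top"))
crop(cv2.imread("pics/s41.png"),180,140,380,320,4,"s41c.png")
crop(cv2.imread("pics/t41.png"),120,130,400,320,2.8,"t41c.png")
E
```

```text
clock: 56.53
ee_pos: [0.4672, -0.1743, 0.2434]
tool_rot: [[0.025, 1.0, 0.004], [1.0, -0.025, -0.004], [-0.004, 0.004, -1.0]]
contact_force: [0.4, 0.4, -0.6]
width: 0.0001
56.53 [ 0.4672 -0.1743  0.2434] yaw 88.57 [-3.210e+01 -7.000e+00  1.141e+02 -1.000e-01  7.270e+01 -3.070e+01] [ 0.4  0.4 -0.6]
```

View pics/s41c.png

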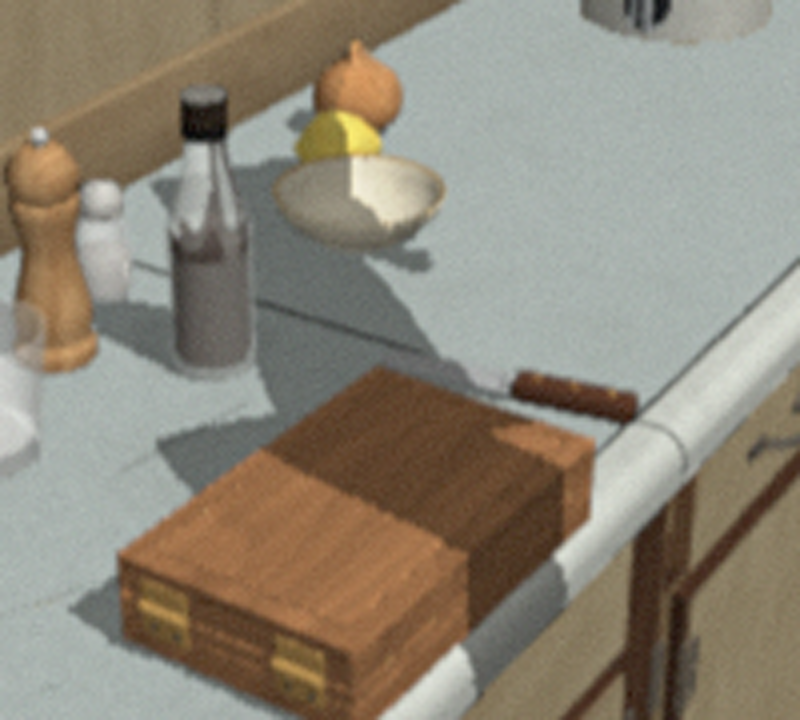

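View pics/t41c.png

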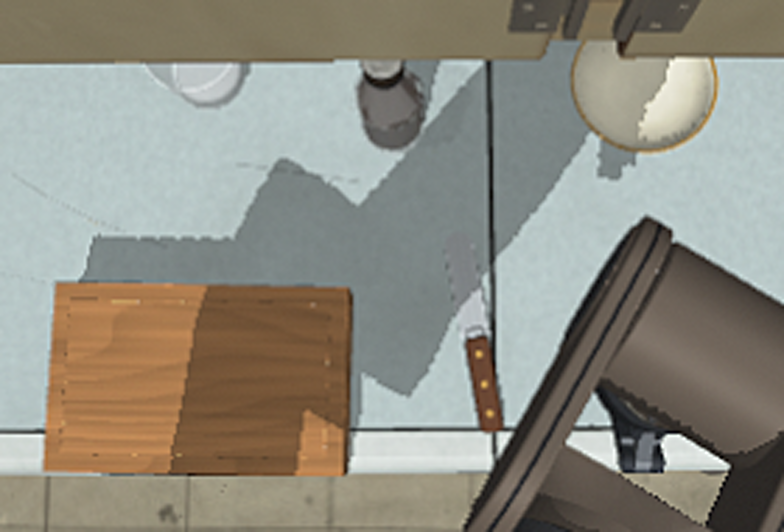

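View pics/w41.png

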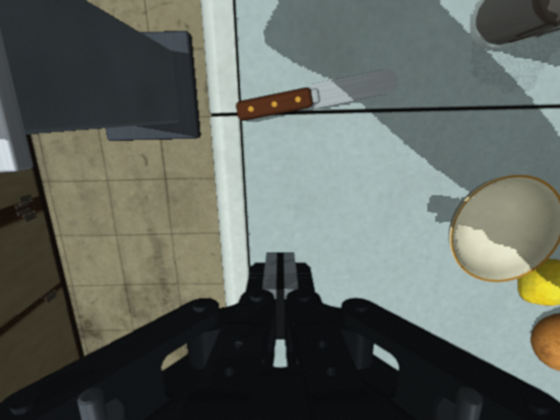

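The side and top views show the lid flush shut, the knife flat on the worktop, and the bottle, dish and glass where they were. The arm is clear of everything, so I'm handing in.

```bash
python3 -m inch '[{"dx":0,"dy":0,"dz":0,"wx":0,"wy":0,"wz":0,"grip":-1},{"dx":0,"dy":0,"dz":0,"wx":0,"wy":0,"wz":0,"grip":-1},{"dx":0,"dy":0,"dz":0,"wx":0,"wy":0,"wz":0,"grip":-1},{"dx":0,"dy":0,"dz":0,"wx":0,"wy":0,"wz":0,"grip":-1},{"dx":0,"dy":0,"dz":0,"wx":0,"wy":0,"wz":0,"grip":-1},{"dx":0,"dy":0,"dz":0,"wx":0,"wy":0,"wz":0,"grip":-1},{"dx":0,"dy":0,"dz":0,"wx":0,"wy":0,"wz":0,"grip":-1},{"dx":0,"dy":0,"dz":0,"wx":0,"wy":0,"wz":0,"grip":-1},{"dx":0,"dy":0,"dz":0,"wx":0,"wy":0,"wz":0,"grip":-1},{"dx":0,"dy":0,"dz":0,"wx":0,"wy":0,"wz":0,"grip":-1}]' && python3 -c "
from plant import robot
print(robot.finish_job())"
```

```text
clock: 57.52
ee_pos: [0.4665, -0.1698, 0.2413]
tool_rot: [[0.021, 1.0, 0.0], [1.0, -0.021, -0.0], [-0.0, 0.0, -1.0]]
contact_force: [-0.1, 0.2, 0.2]
width: -0.0003
the job is handed in; nothing more can be done
None
```

I put all three stones away in the case, shut the lid, and handed the job in at about 57.5 s; the system reports no verdict.

- **Lid and knife:** I levered the lid to about 0.4 rad with the knife blade and laid the knife back flat on the worktop. I then swung the lid open to about 1.9 rad with the closed fingers.
- **Stones:** Before I shut the lid, all three fitted full depth, within about 2 mm of their recess centres and about 0.5° of square.
- **Shut lid:** I pressed the lid down to a firm 15 N with the fingertips at 64 mm. The last pictures show it flush, the knife flat, and the bottle, dish and glass where they were. I judged those by eye, and the stones could not be seen again under the lid.
- **Disagreement:** The wide stone read 2–3 mm further towards +y on later looks than right after I placed it. It slid within its clearance, perhaps nudged, but stayed seated about 1.5 mm off centre.

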